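Turn up the milling jars, rack them and charge one with grinding balls

ROBOT

A 7-joint arm with a two-finger parallel gripper is mounted at the origin on the work surface. World frame = base frame: x ahead of the robot, y to its left, z up, the work surface at z = 0. Lengths are in m, angles in rad, forces in N, time in s.
With the tool pointing down it reaches from about 0.375 to 0.925 m from the base axis. Payload 3.1 kg.
Tool frame: the origin (TCP) lies midway between the tips of the shut fingers; the grasp point (between the pads) lies 19 mm behind it; z points along the fingers, y is the direction in which the jaws open and shut (so a half turn about z gives the same grasp; the last joint's range is limited). The gripper opens to 85 mm and grips with 20 to 120 N. Pads are 22 mm wide; open, the fingers measure 114 mm over their backs; the gripper's body (76 mm by 85 mm) begins 54 mm behind the grasp point. The pads swing forward as they close: fully open they stand 13 mm farther back than shut.
Start: joints at [-1.366, 0.383, 0.044, 1.598, -0.018, 1.161, -0.05], TCP at [0.194, 0.62, 0.208] pointing down, gripper open.
Joint ranges: [-2.61, 2.61], [-0.41, 2.15], [-1.48, 1.57], [0, 2.5], [-1.57, 4.71], [0.05, 1.97], [-2.85, 2.85]. Speed limits (rad/s): [2.79, 2.79, 3.14, 3.14, 3.14, 3.14, 3.14].

INTERFACE

Orientations are given as a rotation vector (axis times angle).
In Python, from plant import arm gives the robot as it stands.
- The arm moves only by the tool carry_out, never from a script. Its argument "targets" is one flat list of numbers, 7 for each row, row after row: the shift along the world's x, y, z in units of 40 mm (1.0 is 40 mm), then the turn, a rotation vector about the world's x, y, z in units of 5 degrees (1.0 is 5 degrees), then the closure, from -1 (fully open) to 1 (shut). In form: [x, y, z, rx, ry, rz, gripper, x, y, z, rx, ry, rz, gripper, ...]. A call has 1 to 12 rows; each row is the pose to reach, as a shift and turn from the pose measured when the call began; what a row does not reach only later rows make up. A row lasts 1/12 s, in which the tool goes at most 41.7 mm and 7.16 degrees, less where a joint would pass 70% of its speed; a pose out of reach is approached as far as the arm can. A call with a gripper value outside its range is refused whole. The fingers move at their own pace and stop on an object; the grip force is fixed at half the most. Time passes only in rows, so rows that repeat a pose let the fingers close. It gives the time, the measured TCP pose, the force and the opening at its end, in the units of the state.
- arm.get_state(): the state, without advancing time (a new reading comes with each control period).
- arm.snapshot(name): name is "scene" or "side" or "wrist"; returns the picture (480x640x3 uint8, red, green, blue); there is no depth.
- arm.camera_info(name): a dict with "fov_y" (degrees; the focal length in pixels is half the picture's height over the tangent of half this angle, whatever the lens; pixels are square), "cx", "cy" (the principal point, pixels), "extrinsics" (4x4, takes a point from camera to world coordinates); the wrist camera has in their place "hand_eye" (4x4, takes a point from camera to tool coordinates, whose origin is the TCP and whose axes are the flange's). Camera axes: x right, y down, z forward; pixel columns grow to the right and rows downward; lengths in m; the calibration is good to about 2 mm. A picture is of the moment at which its call begins: read the wrist's pose just before it. camera_info takes no time and is no camera call.
- arm.sign_off(): hands the job in, once; it reports no verdict.
The state is a dict: "t": time; "q": joint angles; "joint_velocities": joint speeds; "joint_efforts": joint torques, N m; "tool_pos": TCP position; "eef_rot": TCP orientation; "contact_force": force on the tool from outside, world axes, zero at the start; "moment": the same for the moment, N m; "opening": finger opening in m.
Only numpy, scipy, OpenCV 4.12 (cv2) and the standard library are available. Lean on these libraries where they do the work, as an engineer would, in place of code of your own. Each camera call takes 0.05 s, during which the arm holds its last target.

TASK

The milling jars have dried mouth-down on the mat: turn every jar mouth-up and seat it fully down in a pocket of the aluminium carrier, one jar to a pocket, whichever you like. Once the blue jar is seated, pour all the ceramic balls from the steel beaker into the blue jar, then stand the empty beaker back upright on the balance pan. Leave the bottles, the spatula and the dish where they are.

Things in the scene. Friction and masses are not known exactly. Their poses are not given: they have to be found in the camera images.
- jar_blue: The blue milling jar: square-section plastic jar, open at one end, 56 x 56 mm outside, 80 mm tall, walls 3.5 mm, base 5 mm, about 120 g; black band near the mouth. Origin: centre of the outside of its closed base; own +z points from the base to the mouth, x and y are normal to the side faces. Starts mouth-down (z down) on the mat at any yaw; lies steadily on any side face.
- jar_white1: A white milling jar (may be absent): square-section plastic jar, open at one end, 56 x 56 mm outside, 80 mm tall, walls 3.5 mm, base 5 mm, about 120 g; black band near the mouth. Origin: centre of the outside of its closed base; own +z points from the base to the mouth, x and y are normal to the side faces. Starts mouth-down (z down) on the mat at any yaw; lies steadily on any side face.
- jar_white2: A white milling jar (may be absent): square-section plastic jar, open at one end, 56 x 56 mm outside, 80 mm tall, walls 3.5 mm, base 5 mm, about 120 g; black band near the mouth. Origin: centre of the outside of its closed base; own +z points from the base to the mouth, x and y are normal to the side faces. Starts mouth-down (z down) on the mat at any yaw; lies steadily on any side face.
- carrier: Aluminium jar carrier plate lying on the bench and fixed, 90 mm (own x) x 280 mm (own y) x 22 mm high, origin at the centre of its underside. In its top a row of three square pockets along y, 100 mm apart, each 60 x 60 mm (2 mm play per side), 14 mm deep, sides parallel to the plate's, edges bevelled 3 mm.
- pocket0 (a point): Centre of the floor of carrier pocket 0, 8 mm above the bench; axes are those of the carrier. Carrier pocket y = -100 mm.
- pocket1 (a point): Centre of the floor of carrier pocket 1, 8 mm above the bench; axes are those of the carrier. Carrier pocket y = 0 mm.
- pocket2 (a point): Centre of the floor of carrier pocket 2, 8 mm above the bench; axes are those of the carrier. Carrier pocket y = 100 mm.
- beaker: Round steel beaker, straight-sided, 58 mm outside diameter, 85 mm tall, wall 3 mm, base 4 mm, about 150 g empty; origin at the centre of its underside, own +z to its mouth. It stands mouth-up on the balance pan and holds the balls.
- balance: Cream laboratory balance, fixed, 170 x 150 mm, body 50 mm high, with a flat square 110 mm steel pan whose top is 65 mm above the bench; origin at the centre of its underside.
- pan (a point): Centre of the top of the balance pan, 65 mm above the bench.
- ball0_center (a point): Centre of one white ceramic grinding ball, 18 mm diameter, 20 g (three to five are present; they start in the steel beaker).
- ball1_center (a point): Centre of one white ceramic grinding ball, 18 mm diameter, 20 g (three to five are present; they start in the steel beaker).
- ball2_center (a point): Centre of one white ceramic grinding ball, 18 mm diameter, 20 g (three to five are present; they start in the steel beaker).
- ball3_center (a point): Centre of one white ceramic grinding ball, 18 mm diameter, 20 g (three to five are present; they start in the steel beaker).
- ball4_center (a point): Centre of one white ceramic grinding ball, 18 mm diameter, 20 g (three to five are present; they start in the steel beaker).
- amber_bottle: Bystander: amber glass bottle, 72 mm diameter, 150 mm tall; origin at the centre of its underside. Leave alone.
- white_bottle: Bystander: white plastic bottle, 64 mm diameter, 150 mm tall; origin at the centre of its underside. Leave alone.
- spatula: Bystander: spatula 180 mm long, lying flat. Leave alone.
- dish: Bystander: flat white dish, 100 mm diameter, 20 mm high. Leave alone.
- mat: Grey drying mat fixed on the bench, 300 x 345 mm, 4 mm thick, origin at the centre of its underside. The jars start on it; bare bench at height 0 lies between the robot and the carrier.
There are look-alikes about, which are no part of the job. What is shaped like the beaker but red is not meant.

How it is judged:
By the outcome, as a careful person would: the job done as asked, in the order asked, and still so for the second after the job is handed in, with the robot touching nothing.
Of jar_white1, jar_white2 only 1 to 2 are there at a start; the rules pass over those that are not, and their reading is None.
Of ball0, ball1, ball2, ball3, ball4 only 3 to 5 are there at a start; the rules pass over those that are not, and their reading is None.
At some moment in a run one of jar_blue, jar_white1, jar_white2 may be knocked a few centimetres aside while the robot is not near it.
It also fails if it takes over 210 s, if anything falls off the work surface, if the arm or the gripper's body presses on something with over 40 N, if the wrist force passes 120 N, or if a joint passes its speed limit or range.

## Working session

There is one attempt and no reset: what is moved stays moved. The work goes in short steps, Python scripts to look and compute and a tool call to move; the robot and the scene stay as the last step left them, time stands still between calls to the robot, and variables do not carry over. Pictures are saved under pics/ and viewed, and the job is handed in when it is done.

Besides the shell and the picture viewer there is one more tool, called after "Emit:" as name(argument=value, ...), one argument or row to a line, values as JSON. carry_out: Moves the arm, as the interface text tells. Its arguments: {"type":"object","properties":{"targets":{"type":"array"}},"required":["targets"]}

```bash
ls; mkdir -p pics; python3 - <<'E'
from plant import arm
import cv2,numpy as np
np.set_printoptions(precision=4,suppress=True)
print(arm.get_state())
for n in ["scene","side","wrist"]:
    print(n,arm.camera_info(n))
    cv2.imwrite(f"pics/{n}0.png",arm.snapshot(n)[:,:,::-1])
E
```

```text
pics
{'t': 0.0, 'q': array([-1.3658,  0.3839,  0.0439,  1.5996, -0.0179,  1.1612, -0.05  ]), 'joint_velocities': array([-0.0002, -0.    ,  0.0005,  0.    ,  0.0004, -0.0006, -0.0023]), 'joint_efforts': array([ -0.    , -43.3451,   1.0246, -24.951 ,   0.0106,   0.0114,
        -0.    ]), 'tool_pos': array([0.1935, 0.6195, 0.2065]), 'eef_rot': array([-0.4737, -3.1054,  0.0041]), 'contact_force': array([0.4827, 0.4347, 0.0582]), 'moment': array([0.0336, 0.0197, 0.0129]), 'opening': 0.08536511680598317}
scene {'fov_y': 45.83379698949937, 'cx': 321.02303047328803, 'cy': 235.62177336159465, 'extrinsics': array([[-0.7919,  0.422 , -0.4413,  1.2226],
       [ 0.6106,  0.553 , -0.5669,  0.8554],
       [ 0.0048, -0.7184, -0.6956,  1.1519],
       [ 0.    ,  0.    ,  0.    ,  1.    ]])}
side {'fov_y': 46.36678734907612, 'cx': 323.7711872549809, 'cy': 240.54408809591794, 'extrinsics': array([[ 0.9066, -0.3144,  0.2815,  0.0769],
       [-0.4218, -0.6534,  0.6286, -1.035 ],
       [-0.0137, -0.6887, -0.725 ,  1.2989],
       [ 0.    ,  0.    ,  0.    ,  1.    ]])}
wrist {'fov_y': 60.7504436337603, 'cx': 318.6706549240758, 'cy': 240.72529358044994, 'hand_eye': array([[-0.0009, -0.9519, -0.3064,  0.0779],
       [ 1.    , -0.0006, -0.0012,  0.    ],
       [ 0.001 , -0.3064,  0.9519, -0.1662],
       [ 0.    ,  0.    ,  0.    ,  1.    ]])}
```

View pics/scene0.png

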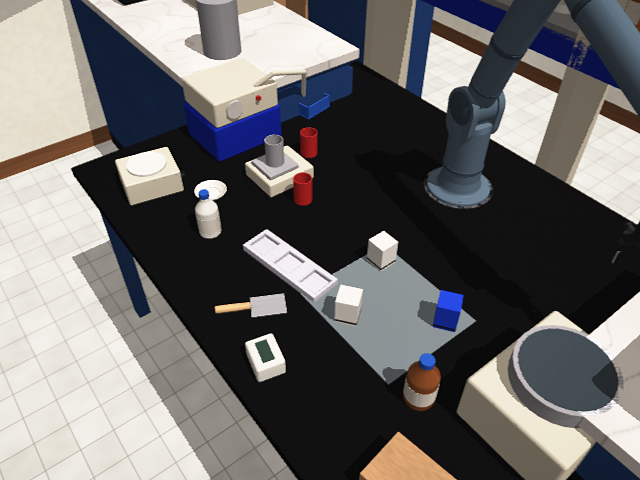

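View pics/side0.png

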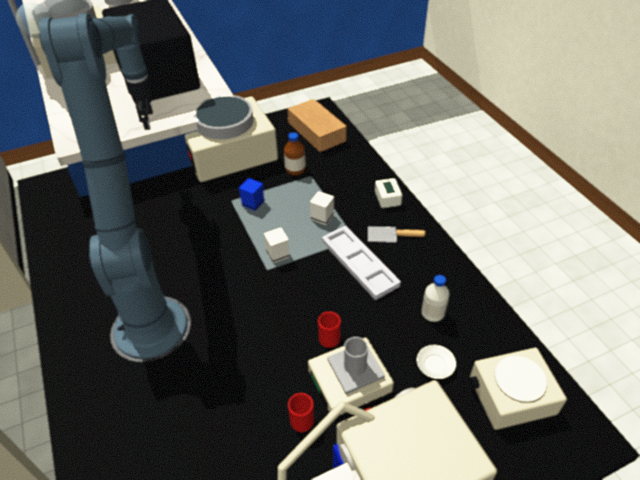

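View pics/wrist0.png

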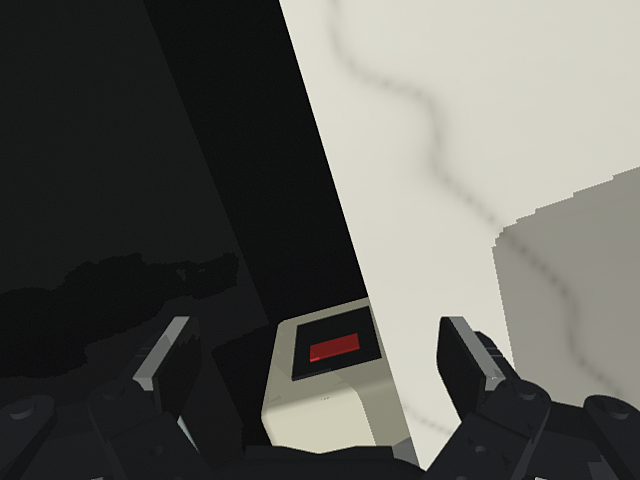

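The scene view shows the blue jar at about (448,310), white jars at (382,249) and (348,303), the carrier from (262,240) to (318,285) and the beaker on the balance at (274,150). The red cups at (309,142) and (303,188) are decoys. The side view agrees. Next I measure positions by casting rays.

```bash
cat > h.py <<'E'
from plant import arm
import cv2,numpy as np
from scipy.spatial.transform import Rotation as R
np.set_printoptions(precision=4,suppress=True)
def ray(cam,uv,st=None):
    i=arm.camera_info(cam); f=240/np.tan(np.radians(i["fov_y"])/2)
    uv=np.atleast_2d(np.array(uv,float))
    d=np.c_[(uv[:,0]-i["cx"])/f,(uv[:,1]-i["cy"])/f,np.ones(len(uv))]
    if cam=="wrist":
        T=np.eye(4);T[:3,:3]=R.from_rotvec(st["eef_rot"]).as_matrix();T[:3,3]=st["tool_pos"];E=T@i["hand_eye"]
    else: E=i["extrinsics"]
    return E[:3,3],d@E[:3,:3].T
def onz(cam,uv,z,st=None):
    o,d=ray(cam,uv,st); s=(z-o[2])/d[:,2]; return (o+s[:,None]*d)
def two(c1,u1,c2,u2):
    o1,d1=ray(c1,u1);o2,d2=ray(c2,u2);d1=d1[0];d2=d2[0]
    A=np.c_[d1,-d2];s=np.linalg.lstsq(A,o2-o1,rcond=None)[0]
    p=o1+s[0]*d1;q=o2+s[1]*d2
    return (p+q)/2,np.linalg.norm(p-q)
def proj(cam,P,st=None):
    i=arm.camera_info(cam); f=240/np.tan(np.radians(i["fov_y"])/2)
    if cam=="wrist":
        T=np.eye(4);T[:3,:3]=R.from_rotvec(st["eef_rot"]).as_matrix();T[:3,3]=st["tool_pos"];E=T@i["hand_eye"]
    else: E=i["extrinsics"]
    p=(np.atleast_2d(P)-E[:3,3])@E[:3,:3]
    return np.c_[p[:,0]/p[:,2]*f+i["cx"],p[:,1]/p[:,2]*f+i["cy"]]
def snap(cam,name):
    im=arm.snapshot(cam)[:,:,::-1].copy(); cv2.imwrite("pics/"+name+".png",im); return im
E
python3 - <<'E'
import cv2
for n,(x,y,w,h) in {"scene":(230,110,270,280),"side":(220,130,240,270)}.items():
    im=cv2.imread(f"pics/{n}0.png")[y:y+h,x:x+w]
    k=min(800/w,600/h);k=2.1
    cv2.imwrite(f"pics/{n}0c.png",cv2.resize(im,None,fx=k,fy=k,interpolation=cv2.INTER_CUBIC))
E
```

```text
(no output)
```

View pics/scene0c.png

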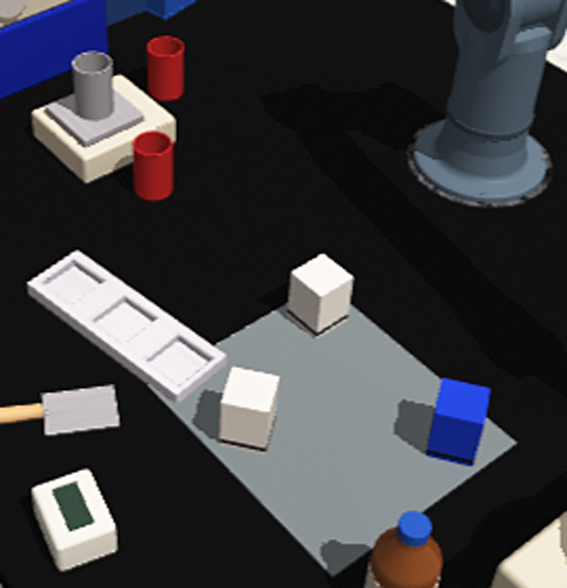

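View pics/side0c.png

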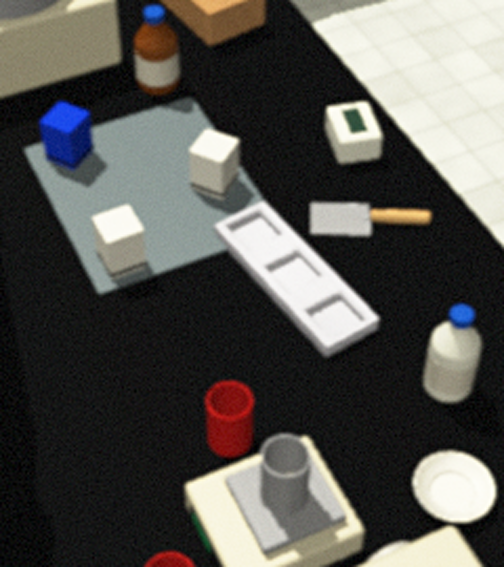

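```bash
python3 - <<'E'
from h import *
def S(l): return [(x/2.1+230,y/2.1+110) for x,y in l]
def D(l): return [(x/2.1+220,y/2.1+130) for x,y in l]
print("carrier sc",onz("scene",S([(28,284),(77,251),(225,355),(178,390)]),.022))
print("carrier sd",onz("side",D([(216,226),(265,204),(379,318),(327,346)]),.022))
print("mat",onz("scene",S([(516,441),(332,576),(352,302)]),.004))
print("blue",onz("scene",S([(465,404)]),.084),onz("side",D([(66,122)]),.084))
print("wA",onz("scene",S([(321,275)]),.084),onz("side",D([(117,223)]),.084))
print("wB",onz("scene",S([(251,389)]),.084),onz("side",D([(215,148)]),.084))
print("beaker rim",onz("scene",S([(92,63)]),.15),onz("side",D([(284,451)]),.15))
print("red",onz("scene",S([(166,46),(153,144)]),.085),onz("side",D([(229,396)]),.085))
print("amber",onz("scene",S([(415,522)]),.15),"whiteb",onz("side",D([(461,316)]),.15))
E
```

```text
carrier sc [[ 0.703  -0.167   0.022 ]
 [ 0.6153 -0.1807  0.022 ]
 [ 0.5729  0.0917  0.022 ]
 [ 0.6547  0.1013  0.022 ]]
carrier sd [[ 0.5756  0.0851  0.022 ]
 [ 0.6628  0.0949  0.022 ]
 [ 0.7058 -0.1752  0.022 ]
 [ 0.6167 -0.1873  0.022 ]]
mat [[0.3709 0.3994 0.004 ]
 [0.6711 0.4007 0.004 ]
 [0.3679 0.1092 0.004 ]]
blue [[0.4363 0.3598 0.084 ]] [[0.4346 0.3376 0.084 ]]
wA [[0.4259 0.102  0.084 ]] [[0.4257 0.0978 0.084 ]]
wB [[0.6176 0.193  0.084 ]] [[0.6195 0.1812 0.084 ]]
beaker rim [[ 0.4446 -0.383   0.15  ]] [[ 0.4456 -0.3844  0.15  ]]
red [[ 0.2744 -0.4313  0.085 ]
 [ 0.4384 -0.2429  0.085 ]] [[ 0.4411 -0.2458  0.085 ]]
amber [[0.6351 0.4637 0.15  ]] whiteb [[ 0.7371 -0.303   0.15  ]]
```

Emit:
carry_out(
  targets=[0,0,1,0,0,0,-1,0,-1,2,0,0,0,-1,1,-2,3,0,0,0,-1,2,-3,4,0,0,0,-1,2.7,-4,4.7,0,0,0,-1,3.3,-5,4.7,0,0,0,-1,4,-6,4.7,0,0,0,-1,4.6,-7,4.7,0,0,0,-1,5.3,-8,4.7,0,0,0,-1,5.8,-9,4.7,0,0,0,-1,5.8,-9.3,4.7,0,0,0,-1,5.8,-9.3,4.7,0,0,0,-1],
)

```text
t: 1.15
tool_pos: [0.4132, 0.2693, 0.393]
eef_rot: [-0.474, -3.105, 0.003]
contact_force: [0.9, 0.2, 0.2]
opening: 0.0855
```

```bash
python3 - <<'E'
from h import *
s=arm.get_state();print(s["t"],s["q"],s["tool_pos"],R.from_rotvec(s["eef_rot"]).as_matrix())
snap("wrist","w1")
E
```

```text
1.15 [-0.9973 -0.0411  0.3261  1.711   0.0142  1.4714  0.595 ] [0.4132 0.2693 0.393 ] [[-0.9545  0.2982 -0.0008]
 [ 0.2982  0.9545 -0.0019]
 [ 0.0002 -0.0021 -1.    ]]
```

View pics/w1.png

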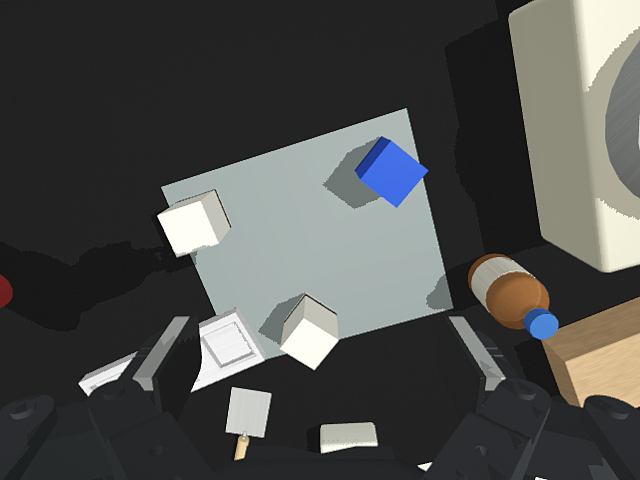

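The wrist view shows the whole mat: blue top face near (392,172), white top faces near (192,230) and (308,333), and the carrier's near pocket at (231,340). I'll extract the top faces by brightness.

```bash
python3 - <<'E'
from h import *
s=arm.get_state()
im=cv2.imread("pics/w1.png")
hsv=cv2.cvtColor(im,cv2.COLOR_BGR2HSV)
def face(m,name):
    n,l,st,c=cv2.connectedComponentsWithStats(m.astype(np.uint8))
    for i in range(1,n):
        if 800<st[i,4]<6000:
            cn=max(cv2.findContours((l==i).astype(np.uint8),cv2.RETR_EXTERNAL,cv2.CHAIN_APPROX_NONE)[0],key=cv2.contourArea)
            W=onz("wrist",cn[:,0,:],.084,s)[:,:2]
            r=cv2.minAreaRect((W*1000).astype(np.float32))
            print(name,c[i],st[i,4],"ctr mm,size,ang",np.round(r[0],1),np.round(r[1],1),round(r[2],1))
print(im[172,392],im[150,372],im[230,192],im[215,225],im[333,308],im[350,290])
face((im[:,:,0]>200)&(im[:,:,2]<120),"blue")
face((im.min(2)>225),"white")
E
```

```text
[230 112  67] [142  58  34] [244 254 254] [75 80 79] [244 254 254] [244 255 254]
blue [393.626  173.9626] 2329 ctr mm,size,ang [442.5 340.6] [56.1 55.7] 34.4
white [607.5614  27.4982] 2836 ctr mm,size,ang [373.8 596.4] [55.4 84.7] 88.5
white [187.5893 227.6372] 1943 ctr mm,size,ang [428.3  86.3] [56.1 55.7] 0.4
white [224.3943 349.9047] 2508 ctr mm,size,ang [597.6  47.2] [ 79.3 113.3] 7.7
white [308.6412 343.4892] 1533 ctr mm,size,ang [625.2 174.3] [55.5 56.1] 36.6
```

Emit:
carry_out(
  targets=[0.2,0.4,-1,0,0,-1.4,-1,0.4,0.9,-2,0,0,-2.8,-1,0.73,1.4,-3,0,0,-4.2,-1,0.73,1.78,-4,0,0,-5.6,-1,0.73,1.78,-5,0,0,-7,-1,0.73,1.78,-6.1,0,0,-7.64,-1,0.73,1.78,-6.1,0,0,-7.64,-1,0.73,1.78,-6.1,0,0,-7.64,-1],
)

```text
t: 1.87
tool_pos: [0.4454, 0.3276, 0.146]
eef_rot: [-1.483, -2.768, 0.026]
contact_force: [0.5, -0.1, 0.1]
opening: 0.0854
```

```bash
cat > st.py <<'E'
from h import *
s=arm.get_state();M=R.from_rotvec(s["eef_rot"]).as_matrix()
print("t",round(s["t"],2),"q",s["q"],"pos",s["tool_pos"],"open",round(s["opening"],4),"F",s["contact_force"])
a=lambda v:round(np.degrees(np.arctan2(v[1],v[0])),1)
print("x",M[:,0],a(M[:,0]),"y",M[:,1],a(M[:,1]),"z",M[:,2],a(M[:,2]))
E
python3 st.py; python3 -c "
from h import *
snap('wrist','w2')"
```

```text
t 1.87 q [-1.007   0.2839  0.3422  1.8938 -0.1053  0.9974 -0.0317] pos [0.4454 0.3276 0.146 ] open 0.0854 F [ 0.4962 -0.0638  0.1164]
x [-0.554   0.8325 -0.007 ] 123.6 y [ 0.8325  0.5538 -0.0147] 33.6 z [-0.0083 -0.014  -0.9999] -120.8
```

View pics/w2.png

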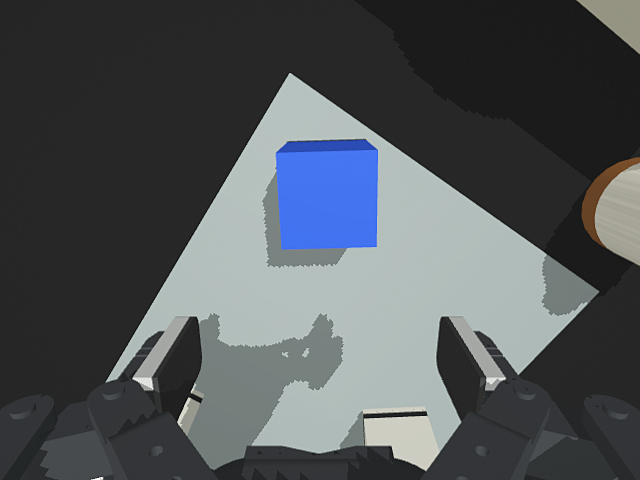

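The blue jar's top face spans about (277..378, 147..248), well aligned with the jaws. I'll re-measure it from here.

```bash
cat > top.py <<'E'
from h import *
import sys
def faces(im,s,z,kind,amin=800,amax=40000):
    m=((im[:,:,0]>200)&(im[:,:,2]<120)) if kind=="blue" else (im.min(2)>225)
    n,l,st,c=cv2.connectedComponentsWithStats(m.astype(np.uint8)); out=[]
    for i in range(1,n):
        if amin<st[i,4]<amax:
            cn=max(cv2.findContours((l==i).astype(np.uint8),cv2.RETR_EXTERNAL,cv2.CHAIN_APPROX_NONE)[0],key=cv2.contourArea)
            W=onz("wrist",cn[:,0,:],z,s)[:,:2]
            r=cv2.minAreaRect((W*1000).astype(np.float32))
            print(kind,c[i].round(),st[i,4],"ctr mm",np.round(r[0],1),"size",np.round(r[1],1),"ang",round(r[2],1))
E
python3 - <<'E'
from top import *
s=arm.get_state();faces(cv2.imread("pics/w2.png"),s,.084,"blue")
E
```

```text
blue [327. 199.] 9606 ctr mm [436.9 354.3] size [56.9 57. ] ang 35.3
```

```bash
python3 st.py; python3 - <<'E'
from top import *
s=dict(tool_pos=np.array([.4454,.3276,.1460]),eef_rot=np.array([-1.483,-2.768,.026]))
faces(cv2.imread("pics/w2.png"),s,.084,"blue")
s=dict(tool_pos=np.array([.4132,.2693,.393]),eef_rot=np.array([-.474,-3.105,.003]))
im=cv2.imread("pics/w1.png");faces(im,s,.084,"blue");faces(im,s,.084,"white",amax=3000)
E
```

```text
t 1.92 q [-1.0068  0.2809  0.3429  1.8897 -0.105   0.9977 -0.032 ] pos [0.4479 0.3291 0.1493] open 0.0852 F [-0.657  -0.1806  1.2983]
x [-0.5535  0.8329 -0.0059] 123.6 y [ 0.8329  0.5534 -0.008 ] 33.6 z [-0.0034 -0.0093 -1.    ] -109.9
blue [327. 199.] 9606 ctr mm [433.5 353.1] size [56.  56.2] ang 35.3
blue [394. 174.] 2329 ctr mm [433.7 353.2] size [56.  55.6] ang 35.3
white [608.  27.] 2836 ctr mm [361.1 608.4] size [55.6 84.8] ang 89.3
white [188. 228.] 1943 ctr mm [423.4  99.6] size [55.9 55.4] ang 1.3
white [224. 350.] 2508 ctr mm [592.3  63.8] size [ 78.8 112.3] ang 8.5
white [309. 343.] 1533 ctr mm [617.9 190.4] size [55.3 55.7] ang 37.5
```

Emit:
carry_out(
  targets=[-0.36,0.6,0,0,0,0.34,-1,-0.36,0.6,-0.6,0,0,0.34,-1,-0.36,0.6,-1.4,0,0,0.34,-1,-0.36,0.6,-2.2,0,0,0.34,-1,-0.36,0.6,-2.78,0,0,0.34,-1,-0.36,0.6,-2.78,0,0,0.34,-1,-0.36,0.6,-2.78,0,0,0.34,0.5,-0.36,0.6,-2.78,0,0,0.34,1,-0.36,0.6,-2.78,0,0,0.34,1,-0.36,0.6,-2.78,0,0,0.34,1,-0.36,0.6,-2.78,0,0,0.34,1,-0.36,0.6,-2.78,0,0,0.34,1],
)

```text
t: 2.92
tool_pos: [0.4359, 0.3552, 0.042]
eef_rot: [1.442, 2.788, -0.006]
contact_force: [-2.1, -0.9, 6.4]
opening: 0.0546
```

```bash
python3 st.py
```

```text
t 2.92 q [-1.005   0.4394  0.2922  1.942  -0.1682  0.7862 -0.0034] pos [0.4359 0.3552 0.042 ] open 0.0546 F [-2.1257 -0.8631  6.442 ]
x [-0.5778  0.8162 -0.0044] 125.3 y [ 0.8162  0.5778 -0.0019] 35.3 z [ 0.001  -0.0047 -1.    ] -78.3
```

Emit:
carry_out(
  targets=[0,0,0.8,0,0,0,1,0,0,1.6,0,0,-1,1,0.1,-0.3,2.4,0,0,-2,1,0.1,-0.6,3,0,0,-3.06,1,0.1,-0.6,3,0,0,-3.06,1,0.1,-0.6,3,0,0,-3.06,1,0.1,-0.6,3,0,0,-3.06,1],
)

```text
t: 3.5
tool_pos: [0.4396, 0.3317, 0.1626]
eef_rot: [1.799, 2.573, -0.004]
contact_force: [0.2, -0.3, -2.1]
opening: 0.0547
```

```bash
python3 st.py
```

```text
t 3.5 q [-1.0636  0.2533  0.3911  1.8973 -0.1099  1.0141 -0.2752] pos [0.4396 0.3317 0.1626] open 0.0547 F [ 0.1632 -0.3412 -2.142 ]
x [-0.3431  0.9393 -0.003 ] 110.1 y [ 0.9393  0.3431 -0.0011] 20.1 z [ 0.     -0.0032 -1.    ] -89.9
```

Emit:
carry_out(
  targets=[0,0,0,1.3,0.48,0,1,0,0,0,2.6,0.95,0,1,0,0,0,3.9,1.42,0,1,0,0,0,5.2,1.9,0,1,0,0,0,6.5,2.37,0,1,0,0,0,7.8,2.85,0,1,0,0,0,9.1,3.33,0,1,0,0,0,10.4,3.8,0,1,0,0,0,11.4,4.16,0,1,0,0,0,12.2,4.46,0,1,0,0,0,12.2,4.46,0,1,0,0,0,12.2,4.46,0,1],
)

```text
t: 4.5
tool_pos: [0.4387, 0.3312, 0.1599]
eef_rot: [-1.205, -1.717, -0.756]
contact_force: [0.2, -0.3, -1.4]
opening: 0.0546
```

```bash
python3 st.py;python3 -c "
from h import *
snap('scene','s1')
snap('side','d1')"
```

```text
t 4.5 q [-0.3547  0.5556  0.2513  1.9917 -1.2274  1.4274  0.992 ] pos [0.4387 0.3312 0.1599] open 0.0546 F [ 0.2073 -0.346  -1.3741]
x [-0.1417  0.4032  0.9041] 109.4 y [ 0.9391  0.3436 -0.006 ] 20.1 z [-0.3131  0.8482 -0.4273] 110.3
```

View pics/s1.png

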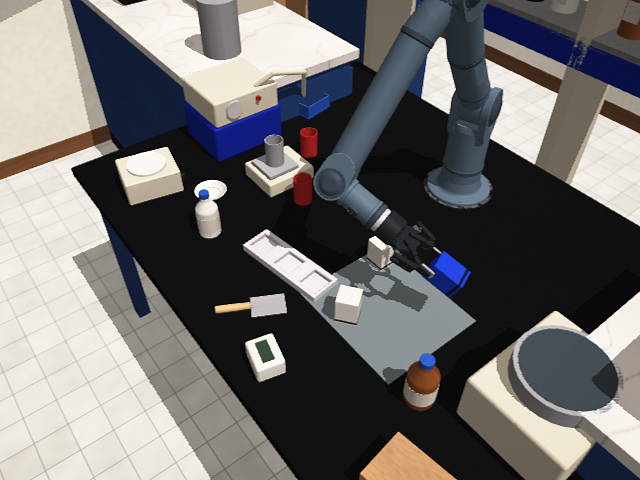

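View pics/d1.png

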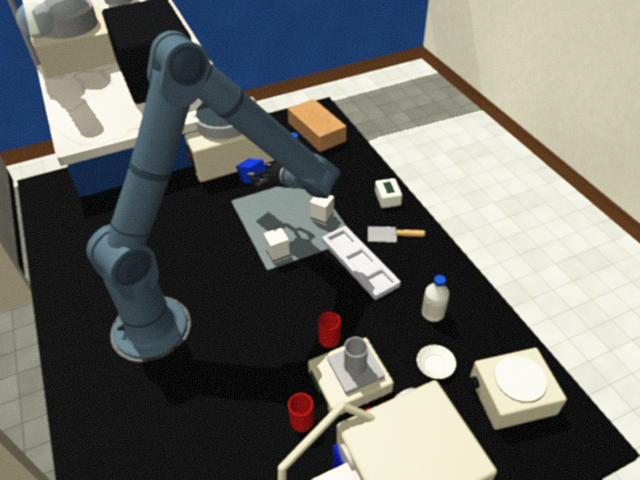

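Emit:
carry_out(
  targets=[0,0,-0.8,0,0,0,1,0,0,-1.6,0,0,0,1,0,0,-2.4,0,0,0,1,0,0,-2.77,0,0,0,1,0,0,-2.77,0,0,0,1,0,0,-2.77,0,0,0,1,0,0,-2.77,0,0,0,0,0,0,-2.77,0,0,0,-1,0,0,-2.77,0,0,0,-1,0,0,-2.77,0,0,0,-1,0,0,-2.77,0,0,0,-1,0,0,-2.77,0,0,0,-1],
)

```text
t: 5.6
tool_pos: [0.4395, 0.3328, 0.0525]
eef_rot: [-1.2, -1.722, -0.761]
contact_force: [0.2, -0.7, 0.0]
opening: 0.0853
```

```bash
python3 st.py;python3 -c "
from h import *
snap('scene','s2')
snap('wrist','w3')"
```

```text
t 5.6 q [-0.3286  0.7649  0.2155  1.9668 -1.2947  1.3712  1.1753] pos [0.4395 0.3328 0.0525] open 0.0853 F [ 0.1613 -0.7371  0.0457]
x [-0.1481  0.4001  0.9044] 110.3 y [0.9383 0.3459 0.0006] 20.2 z [-0.3125  0.8487 -0.4266] 110.2
```

View pics/s2.png

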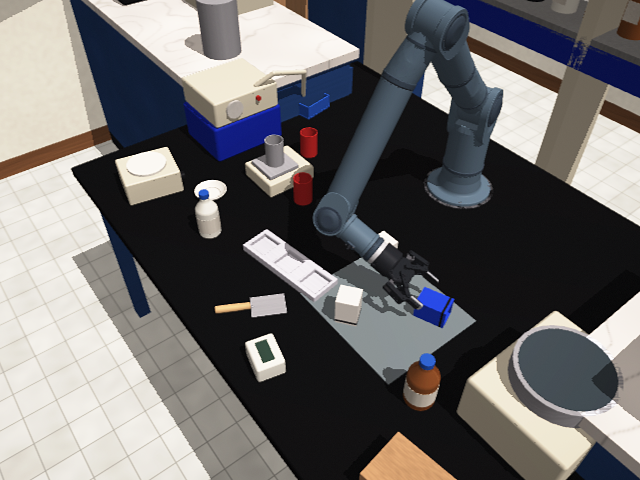

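View pics/w3.png

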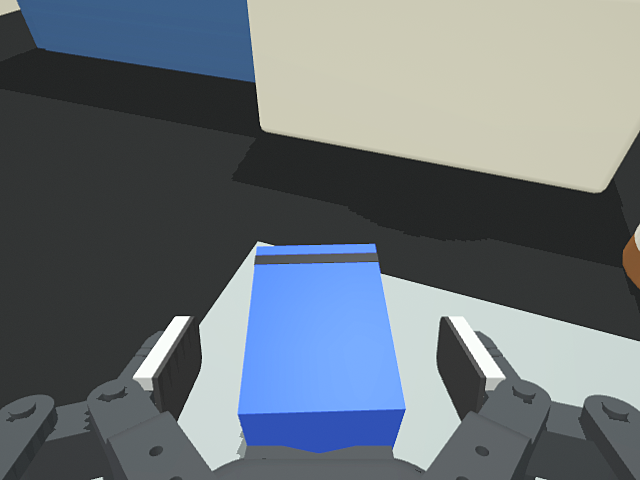

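The blue jar lies flat, mouth away from the gripper. Its top-face corners are (257,244), (375,244), (238,413) and (405,410).

```bash
python3 - <<'E'
from h import *
s=arm.get_state()
P=onz("wrist",[(257,244),(375,244),(405,410),(238,413)],.060,s);print(P)
m=(P[0]+P[1])/2;b=(P[2]+P[3])/2;d=m-b;print("mouth",m,"base",b,"len",np.linalg.norm(d),"az",np.degrees(np.arctan2(d[1],d[0])),"widths",np.linalg.norm(P[0]-P[1]),np.linalg.norm(P[2]-P[3]))
u=d/np.linalg.norm(d)
print("grip pt 55 from base",b+.055*u, "ctr",(m+b)/2)
E
```

```text
[[0.404  0.3453 0.06  ]
 [0.4566 0.3646 0.06  ]
 [0.4861 0.2901 0.06  ]
 [0.4344 0.2701 0.06  ]]
mouth [0.4303 0.3549 0.06  ] base [0.4602 0.2801 0.06  ] len 0.08056898506563549 az 111.80564898398472 widths 0.056062039965366996 0.0553875311447324
grip pt 55 from base [0.4398 0.3312 0.06  ] ctr [0.4453 0.3175 0.06  ]
```

Emit:
carry_out(
  targets=[0,0,1,0,0,0,-1,0,0,2,0,0,0,-1,0,0,2.8,-1.3,-0.48,0,-1,0,0,2.8,-2.6,-0.95,0,-1,0,0,2.8,-3.9,-1.42,0,-1,0,0,2.8,-5.2,-1.9,0,-1,0,0,2.8,-6.5,-2.4,0,-1,0,0,2.8,-7.8,-2.87,0,-1,0,0,2.8,-9.1,-3.35,0,-1,0,0,2.8,-10.4,-3.83,0,-1,0,0,2.8,-11.7,-4.31,0,-1,0,0,2.8,-13,-4.8,0,-1],
)

```text
t: 6.7
tool_pos: [0.4399, 0.3329, 0.1659]
eef_rot: [1.757, 2.518, -0.069]
contact_force: [-0.5, 0.5, -1.3]
opening: 0.0859
```

```bash
python3 st.py
```

```text
t 6.7 q [-1.1237  0.2681  0.4075  1.8771 -0.0301  1.0447 -0.36  ] pos [0.4399 0.3329 0.1659] open 0.0859 F [-0.4601  0.5248 -1.2744]
x [-0.3437  0.9354 -0.0834] 110.2 y [0.9385 0.3452 0.0039] 20.2 z [ 0.0324 -0.077  -0.9965] -67.2
```

Emit:
carry_out(
  targets=[0.05,-0.18,-0.4,-1.2,-0.45,0.3,-1,0.05,-0.18,-1.2,-1.88,-0.7,0.3,-1,0.05,-0.18,-2,-1.88,-0.7,0.3,-1,0.05,-0.18,-2.8,-1.88,-0.7,0.3,-1,0.05,-0.18,-3.4,-1.88,-0.7,0.3,-1,0.05,-0.18,-3.75,-1.88,-0.7,0.3,-1,0.05,-0.18,-3.75,-1.88,-0.7,0.3,-1,0.05,-0.18,-3.75,-1.88,-0.7,0.3,0.5,0.05,-0.18,-3.75,-1.88,-0.7,0.3,1,0.05,-0.18,-3.75,-1.88,-0.7,0.3,1,0.05,-0.18,-3.75,-1.88,-0.7,0.3,1,0.05,-0.18,-3.75,-1.88,-0.7,0.3,1],
)

```text
t: 7.7
tool_pos: [0.4433, 0.3274, 0.0177]
eef_rot: [1.639, 2.416, -0.204]
contact_force: [-0.3, 1.3, 4.4]
opening: 0.0549
```

```bash
python3 st.py
```

```text
t 7.7 q [-1.1696  0.5335  0.3814  1.9205  0.0579  0.8278 -0.4897] pos [0.4433 0.3274 0.0177] open 0.0549 F [-0.2605  1.2724  4.3775]
x [-0.3569  0.8991 -0.2535] 111.6 y [0.9289 0.3703 0.0058] 21.7 z [ 0.0991 -0.2334 -0.9673] -67.0
```

Emit:
carry_out(
  targets=[0,0,1,0,0,0,1,0,0,2,1.3,0.52,0,1,0,0,3,2.6,1.04,0,1,0,0,3.2,3.9,1.55,0,1,0,0,3.2,5.2,2.07,0,1,0,0,3.2,6.5,2.6,0,1,0,0,3.2,7.8,3.1,0,1,0,0,3.2,9.1,3.63,0,1,0,0,3.2,10.4,4.14,0,1,0,0,3.2,11.7,4.66,0,1,0,0,3.2,13,5.18,0,1,0,0,3.2,14.3,5.7,0,1],
)

```text
t: 8.7
tool_pos: [0.445, 0.3258, 0.1466]
eef_rot: [-1.204, -1.765, -0.737]
contact_force: [0.1, 0.8, -1.2]
opening: 0.0547
```

```bash
python3 st.py
```

```text
t 8.7 q [-0.3078  0.5637  0.1956  1.9691 -1.1783  1.3834  0.9881] pos [0.445  0.3258 0.1466] open 0.0547 F [ 0.0543  0.8333 -1.1866]
x [-0.1713  0.4289  0.887 ] 111.8 y [0.9322 0.3618 0.0051] 21.2 z [-0.3187  0.8277 -0.4618] 111.1
```

Emit:
carry_out(
  targets=[0,0,-0.8,0.6,0.24,0,1,0,0,-1.6,0.6,0.24,0,1,0,0,-2.22,0.6,0.24,0,1,0,0,-2.22,0.6,0.24,0,1,0,0,-2.22,0.6,0.24,0,1,0,0,-2.22,0.6,0.24,0,0.3,0,0,-2.22,0.6,0.24,0,-0.3,0,0,-2.22,0.6,0.24,0,-1,0,0,-2.22,0.6,0.24,0,-1,0,0,-2.22,0.6,0.24,0,-1,0,0,-2.22,0.6,0.24,0,-1],
)

```text
t: 9.62
tool_pos: [0.4453, 0.326, 0.0586]
eef_rot: [-1.172, -1.719, -0.764]
contact_force: [-0.4, -0.1, 0.2]
opening: 0.0854
```

```bash
python3 st.py;python3 -c "
from h import *
snap('scene','s3')
snap('wrist','w4')"
```

```text
t 9.62 q [-0.2632  0.7665  0.1588  1.9394 -1.2467  1.3732  1.1617] pos [0.4453 0.326  0.0586] open 0.0854 F [-0.4339 -0.1343  0.2036]
x [-0.1538  0.3813  0.9116] 112.0 y [0.9322 0.3619 0.0059] 21.2 z [-0.3276  0.8507 -0.4111] 111.1
```

View pics/w4.png

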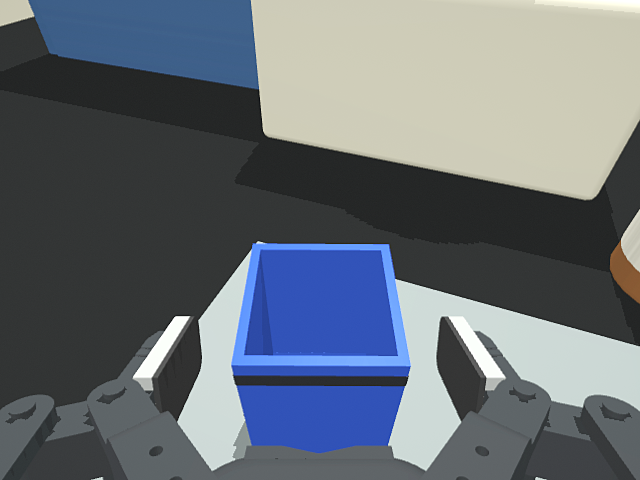

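View pics/s3.png

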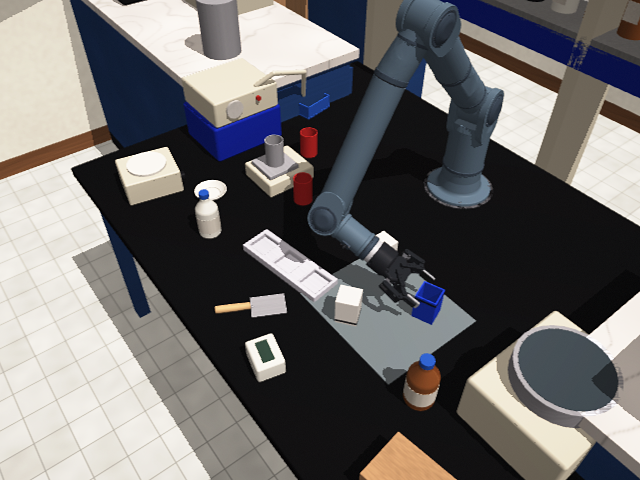

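The blue jar now stands mouth-up. Its rim corners are (252,244), (390,245), (410,365) and (232,366).

```bash
cat > quad.py <<'E'
from h import *
def quad(pts,z,s):
    P=onz("wrist",pts,z,s);c=P.mean(0);m=(P[0]+P[1])/2;b=(P[2]+P[3])/2;d=m-b
    print("ctr",c,"far",m,"near",b,"len",np.linalg.norm(d),"az",np.degrees(np.arctan2(d[1],d[0])),"widths",np.linalg.norm(P[0]-P[1]),np.linalg.norm(P[2]-P[3]))
E
python3 - <<'E'
from quad import *
quad([(252,244),(390,245),(410,365),(232,366)],.084,arm.get_state())
E
```

```text
ctr [0.4547 0.3046 0.084 ] far [0.4448 0.3305 0.084 ] near [0.4647 0.2787 0.084 ] len 0.0554673303031646 az 110.98045540966517 widths 0.05674753244057226 0.055325552938984994
```

Emit:
carry_out(
  targets=[0,0,1,0,0,0,-1,0,0,2,0,0,0,-1,0,0,2.8,-1.3,-0.5,0,-1,0,0,2.8,-2.6,-1,0,-1,0.2,-0.2,2.8,-3.9,-1.5,0,-1,0.2,-0.4,2.8,-5.2,-2,0,-1,0.23,-0.54,2.8,-6.5,-2.5,0,-1,0.23,-0.54,2.8,-7.8,-3,0,-1,0.23,-0.54,2.8,-9.1,-3.5,0,-1,0.23,-0.54,2.8,-10.4,-4,0,-1,0.23,-0.54,2.8,-11.7,-4.5,0,-1,0.23,-0.54,2.8,-12.2,-4.76,0,-1],
)

```text
t: 10.72
tool_pos: [0.4525, 0.3095, 0.1717]
eef_rot: [1.757, 2.603, 0.012]
contact_force: [-1.2, 1.1, -0.6]
opening: 0.0853
```

```bash
python3 st.py
```

```text
t 10.72 q [-0.9626  0.2278  0.3268  1.8997 -0.0864  1.02   -0.2153] pos [0.4525 0.3095 0.1717] open 0.0853 F [-1.2394  1.0507 -0.6267]
x [-0.3742  0.9273  0.0029] 112.0 y [0.9273 0.3742 0.0069] 22.0 z [ 0.0053  0.0053 -1.    ] 45.1
```

Emit:
carry_out(
  targets=[0.06,-0.12,-0.7,0,0,-0.2,-1,0.06,-0.12,-1.5,0,0,-0.2,-1,0.06,-0.12,-2.3,0,0,-0.2,-1,0.06,-0.12,-3,0,0,-0.2,-1,0.06,-0.12,-3.24,0,0,-0.2,-1,0.06,-0.12,-3.24,0,0,-0.2,-1,0.06,-0.12,-3.24,0,0,-0.2,0.5,0.06,-0.12,-3.24,0,0,-0.2,1,0.06,-0.12,-3.24,0,0,-0.2,1,0.06,-0.12,-3.24,0,0,-0.2,1,0.06,-0.12,-3.24,0,0,-0.2,1],
)

```text
t: 11.63
tool_pos: [0.4567, 0.306, 0.0447]
eef_rot: [1.779, 2.587, 0.018]
contact_force: [-1.3, -1.3, 6.5]
opening: 0.0546
```

```bash
python3 st.py
```

```text
t 11.63 q [-0.919   0.4078  0.2985  1.9829 -0.1719  0.7627 -0.1544] pos [0.4567 0.306  0.0447] open 0.0546 F [-1.251  -1.3054  6.5408]
x [-0.3577  0.9338  0.0048] 111.0 y [0.9338 0.3576 0.0109] 21.0 z [ 0.0084  0.0083 -0.9999] 44.6
```

Emit:
carry_out(
  targets=[0,0,1,0,0,0,1,0,0,2,0,0,0,1,0.3,-1,3,0,0,-0.6,1,0.6,-2,4,0,0,-1.2,1,0.9,-3,5,0,0,-1.8,1,1.2,-4,5.1,0,0,-2.3,1,1.5,-5,5.1,0,0,-2.3,1,1.8,-6,5.1,0,0,-2.3,1,2.1,-7,5.1,0,0,-2.3,1,2.4,-8,5.1,0,0,-2.3,1,2.8,-9,5.1,0,0,-2.3,1,3,-9.5,5.1,0,0,-2.3,1],
)

```text
t: 12.63
tool_pos: [0.5693, -0.055, 0.2498]
eef_rot: [2.028, 2.394, 0.022]
contact_force: [0.4, -0.1, -0.4]
opening: 0.0542
```

Emit:
carry_out(
  targets=[0,0,0,0,0,0,1,0,0,0,0,0,0,1],
)

```text
t: 12.8
tool_pos: [0.5695, -0.0604, 0.251]
eef_rot: [2.037, 2.382, 0.022]
contact_force: [0.2, 0.2, -1.2]
opening: 0.0544
```

```bash
python3 st.py;python3 -c "
from h import *
snap('wrist','w5')"
```

```text
t 12.8 q [-0.5229  0.2152  0.6468  1.7756 -0.1479  1.1832  0.3232] pos [ 0.5695 -0.0604  0.251 ] open 0.0544 F [ 0.1734  0.2236 -1.2448]
x [-0.1555  0.9878  0.0039] 98.9 y [0.9877 0.1554 0.0154] 8.9 z [ 0.0146  0.0063 -0.9999] 23.2
```

View pics/w5.png

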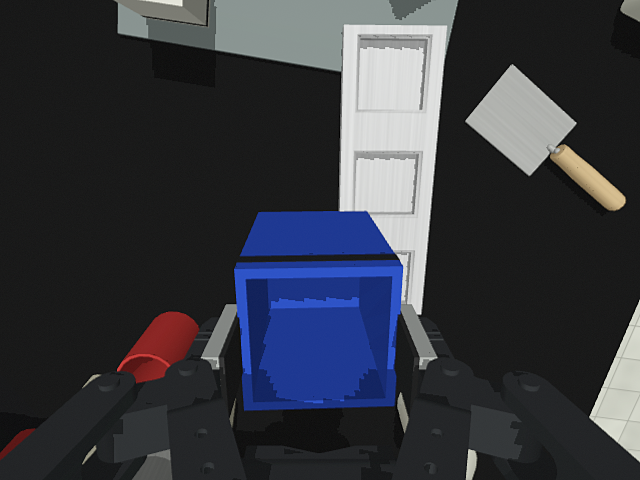

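The carrier's +y end is at about (343..446, 26), with pockets 2 and 1 at (392,72) and (387,183). I'll fit its edges.

```bash
python3 - <<'E'
from h import *
s=dict(tool_pos=np.array([.5695,-.0604,.2510]),eef_rot=np.array([2.037,2.382,.022]))
im=cv2.imread("pics/w5.png")
m=((im.min(2)>185)&(im.max(2)-im.min(2)<14)).astype(np.uint8)
g=cv2.cvtColor(im,cv2.COLOR_BGR2GRAY)
# row scan outer edges
def edge(line,rev=False):
    pass
L=[];Rr=[]
for v in range(40,200,6):
    row=g[v,300:470].astype(float);b=np.where(row>150)[0]
    L.append((300+b[0]-.5,v));Rr.append((300+b[-1]+.5,v))
T=[]
for u in range(352,440,6):
    col=g[0:60,u].astype(float);b=np.where(col>185)[0]; T.append((u,b[0]-.5))
def fit(p):
    W=onz("wrist",p,.022,s)[:,:2];vx,vy,x,y=cv2.fitLine((W*1000).astype(np.float32),cv2.DIST_HUBER,0,.01,.01).ravel()
    r=np.abs((W[:,0]*1000-x)*vy-(W[:,1]*1000-y)*vx);return np.array([vx,vy]),np.array([x,y]),r.max()
l=fit(L);r=fit(Rr);t=fit(T)
for a in(l,r,t):print(a[0],a[1],a[2],np.degrees(np.arctan2(a[0][1],a[0][0]))%180)
def X(a,b): k=np.linalg.solve(np.c_[a[0],-b[0]],b[1]-a[1]);return a[1]+k[0]*a[0]
A=X(l,t);B=X(r,t);print(A,B,np.linalg.norm(A-B))
E
```

```text
[ 0.1536 -0.9881] [583.6152   8.101 ] 33.33323740465726 98.8347
[ 0.1442 -0.9895] [672.3187  27.1893] 29.727354567372366 98.293816
[0.9876 0.1569] [607.3738  95.9515] 0.7830725962712242 9.0271845
[570.8623  90.1509] [661.0518 104.4794] 91.32061
```

```bash
python3 - <<'E'
from quad import *
s=dict(tool_pos=np.array([.5695,-.0604,.2510]),eef_rot=np.array([2.037,2.382,.022]))
quad([(357,34.5),(432,34.5),(427,110.5),(357,110.5)],.022,s)
quad([(354.5,151.5),(422,151.5),(418,215.5),(354.5,215.5)],.022,s)
# predicted pocket floor corners/outline projected
y=np.array([-.1513,.9885]);x=np.array([.9885,.1513]);c=np.array([.6371,-.0411])
for k in(0,1,2):
    p=c+(k-1)*.1*y
    print(k,p,proj("wrist",[np.r_[p+a*.033*x+b*.033*y,.022] for a,b in((-1,1),(1,1),(1,-1),(-1,-1))],s).round(1).tolist())
E
python3 - <<'E'
import cv2
im=cv2.imread("pics/w5.png")[0:320,320:470];cv2.imwrite("pics/w5c.png",cv2.resize(im,None,fx=1.8*2*.5*2,fy=1.8,interpolation=cv2.INTER_CUBIC))
E
```

```text
ctr [0.6227 0.0583 0.022 ] far [0.6172 0.0896 0.022 ] near [0.6283 0.0271 0.022 ] len 0.06343779740751372 az 100.01488647115679 widths 0.06585231445523801 0.06477092874786078
ctr [ 0.6379 -0.0407  0.022 ] far [ 0.6325 -0.0098  0.022 ] near [ 0.6433 -0.0715  0.022 ] len 0.06262558102790486 az 100.00898152954227 widths 0.06431490423379001 0.06346746113947194
0 [ 0.6522 -0.14  ] [[350.7, 249.7], [415.0, 249.6], [410.4, 307.8], [349.0, 308.0]]
1 [ 0.6371 -0.0411] [[353.5, 149.9], [422.8, 150.1], [417.5, 217.4], [351.6, 217.5]]
2 [0.622  0.0578] [[356.8, 33.2], [432.0, 33.7], [425.8, 112.6], [354.6, 112.4]]
```

View pics/w5c.png

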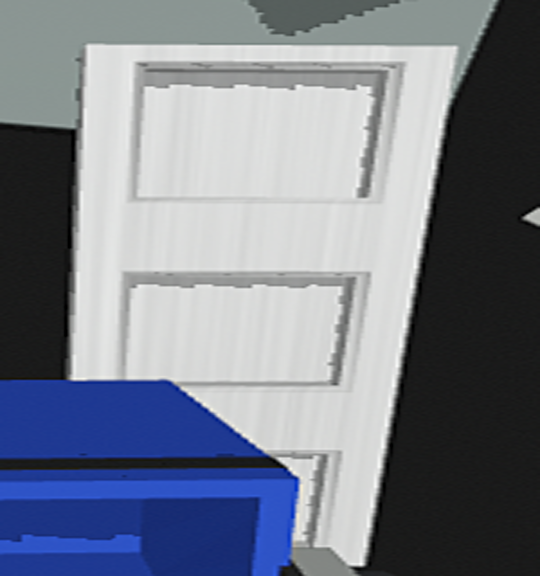

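Emit:
carry_out(
  targets=[0.7,-0.7,0,0,0.07,0,1,1.4,-1.4,0,0,0.07,0,1,2.08,-1.98,-0.6,0,0.07,0,1,2.08,-1.98,-1.6,0,0.07,0,1,2.08,-1.98,-2.6,0,0.07,0,1,2.08,-1.98,-3.5,0,0.07,0,1,2.08,-1.98,-3.78,0,0.07,0,1,2.08,-1.98,-3.78,0,0.07,0,1,2.08,-1.98,-3.78,0,0.07,0,1],
)

```text
t: 13.6
tool_pos: [0.6531, -0.1342, 0.0998]
eef_rot: [-2.033, -2.395, -0.019]
contact_force: [-0.1, -0.9, 0.2]
opening: 0.0543
```

```bash
python3 st.py;python3 -c "
from h import *
snap('wrist','w6');snap('scene','s6')
import cv2
a=cv2.imread('pics/s6.png')[180:330,200:400];cv2.imwrite('pics/s6c.png',cv2.resize(a,None,fx=3.5,fy=3.5,interpolation=cv2.INTER_CUBIC))"
```

```text
t 13.6 q [-0.2916  0.5805  0.5905  1.6675 -0.3831  1.004   0.5937] pos [ 0.6531 -0.1342  0.0998] open 0.0543 F [-0.0637 -0.8696  0.2044]
x [-0.1625  0.9867  0.0077] 99.4 y [0.9867 0.1625 0.009 ] 9.4 z [ 0.0077  0.0091 -0.9999] 49.8
```

View pics/w6.png

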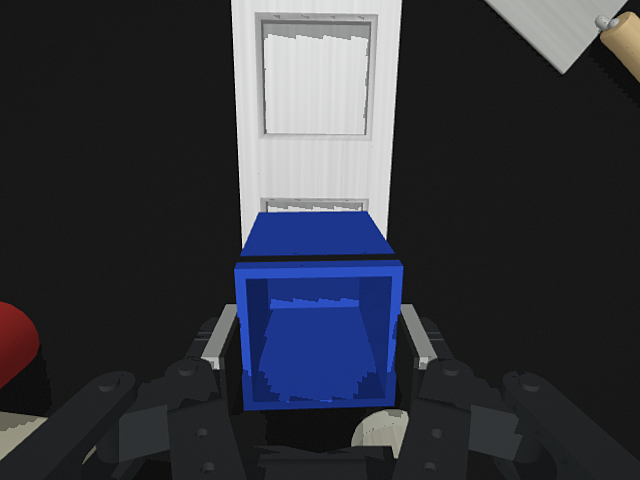

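View pics/s6c.png

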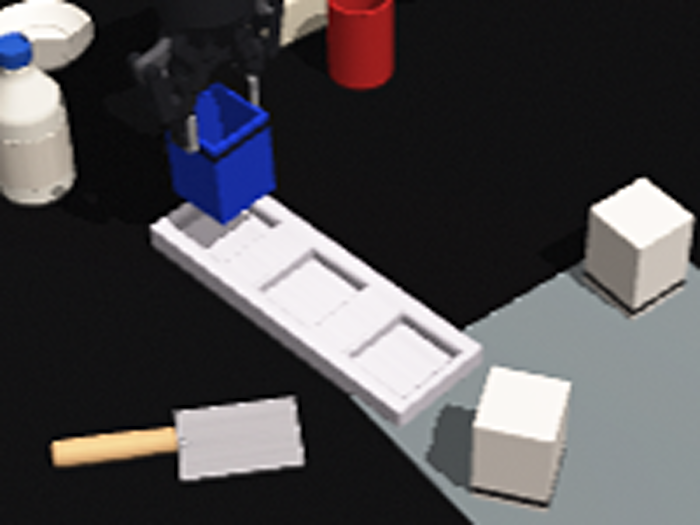

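```bash
python3 st.py; python3 - <<'E'
from quad import *
s=dict(tool_pos=np.array([.6531,-.1342,.0998]),eef_rot=np.array([-2.033,-2.395,-.019]))
quad([(256,13.5),(377,13.5),(372,138),(257.5,138)],.022,s)
E
```

```text
t 13.7 q [-0.2913  0.5781  0.5928  1.6648 -0.383   1.0036  0.5939] pos [ 0.6552 -0.1359  0.1027] open 0.0542 F [ 0.511  -0.3544 -0.7614]
x [-0.1614  0.9869  0.0055] 99.3 y [0.9868 0.1613 0.0143] 9.3 z [ 0.0133  0.0077 -0.9999] 30.3
ctr [ 0.6372 -0.0407  0.022 ] far [ 0.6325 -0.0088  0.022 ] near [ 0.6419 -0.0726  0.022 ] len 0.06450764561111418 az 98.30116208294088 widths 0.06451669042062676 0.06645159465154563
```

Emit:
carry_out(
  targets=[-0.07,-0.1,0,0,0.07,-0.1,1,-0.07,-0.1,-0.3,0,0.07,-0.1,1,-0.07,-0.1,-0.6,0,0.07,-0.1,1,-0.07,-0.1,-0.9,0,0.07,-0.1,1,-0.07,-0.1,-1.2,0,0.07,-0.1,1,-0.07,-0.1,-1.34,0,0.07,-0.1,1,-0.07,-0.1,-1.34,0,0.07,-0.1,1],
)

```text
t: 14.28
tool_pos: [0.6529, -0.1394, 0.0489]
eef_rot: [-2.045, -2.385, -0.018]
contact_force: [0.3, 0.6, 3.8]
opening: 0.0543
```

```bash
python3 st.py;
```

```text
t 14.28 q [-0.2617  0.6449  0.5612  1.6885 -0.425   0.9255  0.621 ] pos [ 0.6529 -0.1394  0.0489] open 0.0543 F [0.2675 0.6286 3.8003]
x [-0.1528  0.9882  0.0075] 98.8 y [0.9882 0.1527 0.0086] 8.8 z [ 0.0073  0.0087 -0.9999] 49.9
```

Emit:
carry_out(
  targets=[0,0,0,0,0,0,0,0,0,0,0,0,0,-1,0,0,0,0,0,0,-1,0,0,0,0,0,0,-1,0,0,1,0,0,0,-1,0,0,2,0,0,0,-1,0,0,3,0,0,0,-1,0,0,4,0,0,0,-1,-0.8,0.8,4.5,0,0,0,-1,-1.6,1.6,4.5,0,0,0,-1,-1.6,1.6,4.5,0,0,0,-1,-1.6,1.6,4.5,0,0,0,-1],
)

```text
t: 15.28
tool_pos: [0.5868, -0.0712, 0.2284]
eef_rot: [-2.036, -2.387, -0.02]
contact_force: [0.6, 0.7, -0.6]
opening: 0.0852
```

```bash
python3 st.py;python3 -c "
from h import *
snap('wrist','w7');snap('scene','s7');snap('side','d7')
import cv2
a=cv2.imread('pics/s7.png')[180:330,200:400];b=cv2.imread('pics/d7.png')[180:330,240:440];cv2.imwrite('pics/s7c.png',cv2.resize(np.vstack([a,b]),None,fx=2,fy=2,interpolation=cv2.INTER_CUBIC))"
```

```text
t 15.28 q [-0.4968  0.2911  0.667   1.7509 -0.2091  1.1642  0.391 ] pos [ 0.5868 -0.0712  0.2284] open 0.0852 F [ 0.5725  0.7371 -0.625 ]
x [-0.1579  0.9874  0.0117] 99.1 y [0.9874 0.1578 0.0072] 9.1 z [ 0.0053  0.0127 -0.9999] 67.5
```

View pics/w7.png

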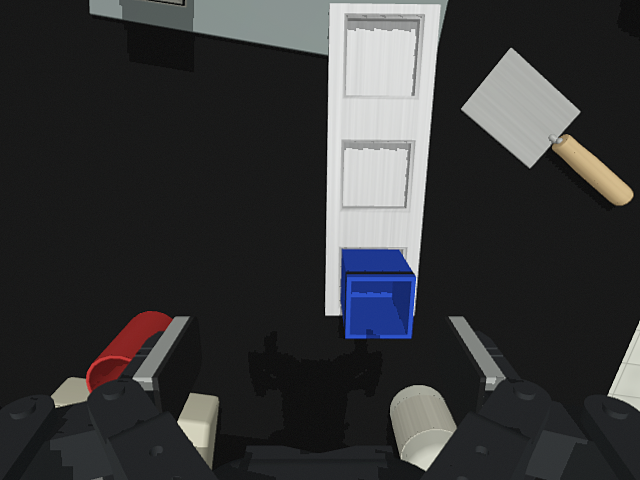

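View pics/s7c.png

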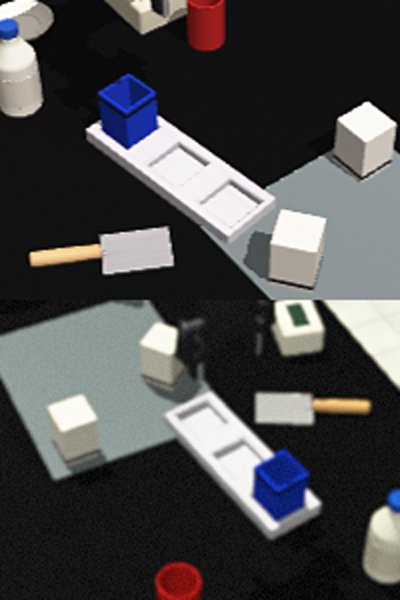

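Blue is seated in pocket 0: square in the wrist view at (378,305) and level in the other two views. Next is the white jar at about (0.423, 0.100).

Emit:
carry_out(
  targets=[-0.8,0.6,0,0,0,-0.5,-1,-1.6,1.2,0,0,0,-1,-1,-2.4,1.8,0,0,0,-1.56,-1,-3.2,2.4,0,0,0,-1.56,-1,-4,2.8,0,0,0,-1.56,-1,-4,2.8,0,0,0,-1.56,-1,-4,2.8,0,0,0,-1.56,-1,-4,2.8,0,0,0,-1.56,-1],
)

```text
t: 16.1
tool_pos: [0.4306, 0.0345, 0.2289]
eef_rot: [2.203, 2.235, 0.018]
contact_force: [0.4, 0.1, -0.8]
opening: 0.0852
```

```bash
python3 st.py;python3 - <<'E'
from top import *
s=arm.get_state();im=snap('wrist','w8');faces(im,s,.084,"white")
E
```

```text
t 16.1 q [-0.7768 -0.1134  0.5755  2.0979  0.0638  1.1287 -0.2165] pos [0.4306 0.0345 0.2289] open 0.0852 F [ 0.4068  0.0808 -0.7749]
x [-0.0144  0.9999  0.006 ] 90.8 y [0.9998 0.0143 0.0101] 0.8 z [ 0.01    0.0062 -0.9999] 31.7
```

View pics/w8.png

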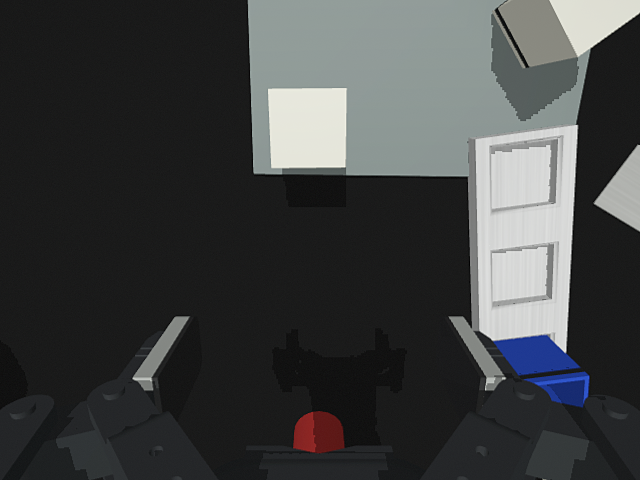

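The white jar's top corners are (267,89), (347,88), (346,168) and (270,168).

```bash
python3 - <<'E'
from quad import *
s=dict(tool_pos=np.array([.4306,.0345,.2289]),eef_rot=np.array([2.203,2.235,.018]))
quad([(267,88.5),(347.5,88),(346.5,168),(270,168.5)],.084,s)
print(arm.get_state()["tool_pos"])
E
```

```text
ctr [0.4237 0.099  0.084 ] far [0.4232 0.1274 0.084 ] near [0.4242 0.0706 0.084 ] len 0.0567156552965581 az 91.05220485271826 widths 0.05744770420681325 0.057791726464317614
[0.431  0.0343 0.229 ]
```

Emit:
carry_out(
  targets=[-0.18,0.8,0,0,0,0,-1,-0.18,1.62,-0.8,0,0,0,-1,-0.18,1.62,-1.8,0,0,0,-1,-0.18,1.62,-2.8,0,0,0,-1,-0.18,1.62,-3.8,0,0,0,-1,-0.18,1.62,-4.72,0,0,0,-1,-0.18,1.62,-4.72,0,0,0,-1,-0.18,1.62,-4.72,0,0,0,0.5,-0.18,1.62,-4.72,0,0,0,1,-0.18,1.62,-4.72,0,0,0,1,-0.18,1.62,-4.72,0,0,0,1,-0.18,1.62,-4.72,0,0,0,1],
)

```text
t: 17.15
tool_pos: [0.4268, 0.1001, 0.043]
eef_rot: [2.203, 2.232, 0.028]
contact_force: [-0.8, -0.0, 5.8]
opening: 0.0544
```

```bash
python3 st.py
```

```text
t 17.15 q [-0.7872  0.2372  0.507   2.2505 -0.191   0.6733 -0.1314] pos [0.4268 0.1001 0.043 ] open 0.0544 F [-0.8146 -0.0431  5.8065]
x [-0.0131  0.9999  0.0092] 90.7 y [0.9998 0.0129 0.0164] 0.7 z [ 0.0163  0.0094 -0.9998] 30.1
```

Lift, carry to (0.44, 0.33) and yaw +19°.

Emit:
carry_out(
  targets=[0,0,1,0,0,0,1,0,0,2,0,0,0,1,0,1,3,0,0,1,1,0.1,2,3,0,0,2,1,0.2,3,3,0,0,3,1,0.3,4,3,0,0,3.86,1,0.33,5,3,0,0,3.86,1,0.33,5.75,3,0,0,3.86,1,0.33,5.75,3,0,0,3.86,1,0.33,5.75,3,0,0,3.86,1],
)

```text
t: 17.98
tool_pos: [0.4391, 0.3337, 0.1641]
eef_rot: [1.792, 2.578, 0.033]
contact_force: [0.5, 0.3, -1.0]
opening: 0.0544
```

```bash
python3 st.py
```

```text
t 17.98 q [-1.0525  0.2368  0.3753  1.9116 -0.1078  0.991  -0.2733] pos [0.4391 0.3337 0.1641] open 0.0544 F [ 0.5119  0.2605 -1.0133]
x [-0.3486  0.9372  0.0106] 110.4 y [0.9372 0.3484 0.0183] 20.4 z [ 0.0134  0.0163 -0.9998] 50.5
```

Emit:
carry_out(
  targets=[0,0,0,1.3,0.48,0,1,0,0,0,2.6,0.95,0,1,0,0,0,3.9,1.42,0,1,0,0,0,5.2,1.9,0,1,0,0,0,6.5,2.37,0,1,0,0,0,7.8,2.85,0,1,0,0,0,9.1,3.33,0,1,0,0,0,10.4,3.8,0,1,0,0,0,11.4,4.16,0,1,0,0,0,12.2,4.46,0,1,0,0,0,12.2,4.46,0,1,0,0,0,12.2,4.46,0,1],
)

```text
t: 18.98
tool_pos: [0.4396, 0.3315, 0.1632]
eef_rot: [-1.208, -1.709, -0.789]
contact_force: [0.4, -0.0, -1.0]
opening: 0.0543
```

```bash
python3 st.py
```

```text
t 18.98 q [-0.3487  0.548   0.2498  2.0069 -1.2492  1.4232  1.0122] pos [0.4396 0.3315 0.1632] open 0.0543 F [ 0.4221 -0.0432 -0.9717]
x [-0.1452  0.3903  0.9091] 110.4 y [0.9451 0.3266 0.0107] 19.1 z [-0.2928  0.8608 -0.4163] 108.8
```

Emit:
carry_out(
  targets=[0,0,-0.8,0,0,0,1,0,0,-1.6,0,0,0,1,0,0,-2.4,0,0,0,1,0,0,-2.82,0,0,0,1,0,0,-2.82,0,0,0,1,0,0,-2.82,0,0,0,1,0,0,-2.82,0,0,0,0,0,0,-2.82,0,0,0,-1,0,0,-2.82,0,0,0,-1,0,0,-2.82,0,0,0,-1,0,0,-2.82,0,0,0,-1,0,0,-2.82,0,0,0,-1],
)

```text
t: 19.98
tool_pos: [0.4399, 0.3316, 0.0511]
eef_rot: [-1.208, -1.709, -0.79]
contact_force: [0.1, -0.3, -0.2]
opening: 0.0854
```

```bash
python3 st.py;python3 -c "
from h import *
snap('wrist','w9')"
```

```text
t 19.98 q [-0.3196  0.7687  0.213   1.981  -1.3185  1.3697  1.2014] pos [0.4399 0.3316 0.0511] open 0.0854 F [ 0.114  -0.335  -0.2408]
x [-0.1461  0.3899  0.9092] 110.5 y [0.9451 0.3266 0.0118] 19.1 z [-0.2924  0.861  -0.4162] 108.8
```

View pics/w9.png

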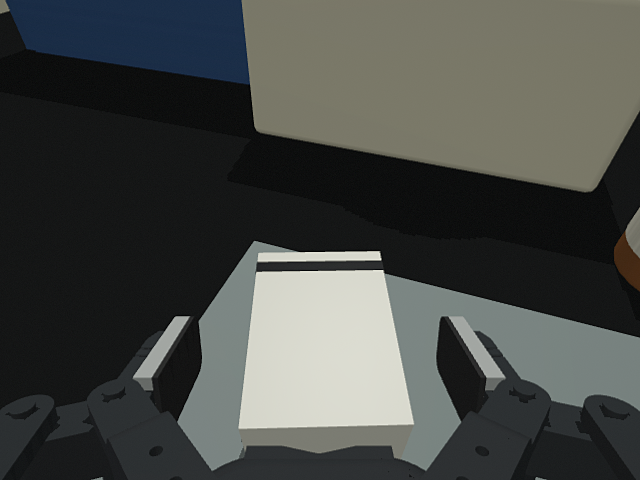

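The jar lies flat. Its corners are (258,252), (380,252), (413,426) and (239,429).

```bash
python3 - <<'E'
from quad import *
quad([(258,252.5),(380,251.5),(413,425.5),(239,429)],.060,arm.get_state())
E
```

```text
ctr [0.4488 0.3107 0.06  ] far [0.4347 0.3482 0.06  ] near [0.4629 0.2733 0.06  ] len 0.08001818115683973 az 110.6028899150002 widths 0.05634038969403312 0.05531243564941074
```

Emit:
carry_out(
  targets=[0,0,1,0,0,0,-1,0,0,2,0,0,0,-1,0,0,2.8,-1.3,-0.48,0,-1,0,0,2.8,-2.6,-0.95,0,-1,0,0,2.8,-3.9,-1.42,0,-1,0,0,2.8,-5.2,-1.9,0,-1,0,0,2.8,-6.5,-2.4,0,-1,0,0,2.8,-7.8,-2.87,0,-1,0,0,2.8,-9.1,-3.35,0,-1,0,0,2.8,-10.4,-3.83,0,-1,0,0,2.8,-11.7,-4.31,0,-1,0,0,2.8,-13,-4.8,0,-1],
)

```text
t: 21.03
tool_pos: [0.4404, 0.3318, 0.1646]
eef_rot: [1.752, 2.517, -0.029]
contact_force: [-1.0, -0.2, -1.2]
opening: 0.0854
```

```bash
python3 st.py
```

```text
t 21.03 q [-1.1181  0.2504  0.4     1.8996 -0.0231  1.0119 -0.3621] pos [0.4404 0.3318 0.1646] open 0.0854 F [-1.0002 -0.2091 -1.184 ]
x [-0.3457  0.9356 -0.072 ] 110.3 y [0.937  0.3483 0.0271] 20.4 z [ 0.0505 -0.0581 -0.997 ] -49.0
```

Emit:
carry_out(
  targets=[0.12,-0.29,-0.4,-1.2,-0.25,0,-1,0.12,-0.29,-1.2,-1.99,-0.41,0,-1,0.12,-0.29,-2,-1.99,-0.41,0,-1,0.12,-0.29,-2.8,-1.99,-0.41,0,-1,0.12,-0.29,-3.4,-1.99,-0.41,0,-1,0.12,-0.29,-3.72,-1.99,-0.41,0,-1,0.12,-0.29,-3.72,-1.99,-0.41,0,-1,0.12,-0.29,-3.72,-1.99,-0.41,0,0.5,0.12,-0.29,-3.72,-1.99,-0.41,0,1,0.12,-0.29,-3.72,-1.99,-0.41,0,1,0.12,-0.29,-3.72,-1.99,-0.41,0,1,0.12,-0.29,-3.72,-1.99,-0.41,0,1],
)

```text
t: 22.03
tool_pos: [0.447, 0.3221, 0.0181]
eef_rot: [1.671, 2.409, -0.2]
contact_force: [1.3, 1.0, 6.2]
opening: 0.0548
```

```bash
python3 st.py
```

```text
t 22.03 q [-1.1484  0.5299  0.3782  1.921   0.0464  0.8267 -0.4837] pos [0.447  0.3221 0.0181] open 0.0548 F [1.3214 0.9884 6.245 ]
x [-0.3393  0.9089 -0.2423] 110.5 y [0.9365 0.3507 0.0043] 20.5 z [ 0.0889 -0.2255 -0.9702] -68.5
```

Emit:
carry_out(
  targets=[0,0,1,0,0,0,1,0,0,2,1.3,0.49,0,1,0,0,3,2.6,0.98,0,1,0,0,3.2,3.9,1.46,0,1,0,0,3.2,5.2,1.95,0,1,0,0,3.2,6.5,2.44,0,1,0,0,3.2,7.8,2.92,0,1,0,0,3.2,9.1,3.41,0,1,0,0,3.2,10.4,3.9,0,1,0,0,3.2,11.7,4.39,0,1,0,0,3.2,13,4.87,0,1,0,0,3.2,14.3,5.36,0,1],
)

```text
t: 23.03
tool_pos: [0.4487, 0.3205, 0.1469]
eef_rot: [-1.222, -1.754, -0.748]
contact_force: [-0.6, 0.4, -1.8]
opening: 0.0547
```

```bash
python3 st.py
```

```text
t 23.03 q [-0.2948  0.5606  0.1952  1.9743 -1.1831  1.3798  0.9873] pos [0.4487 0.3205 0.1469] open 0.0547 F [-0.5569  0.4266 -1.801 ]
x [-0.1622  0.4317  0.8873] 110.6 y [0.939  0.3439 0.0043] 20.1 z [-0.3032  0.8339 -0.4611] 110.0
```

Emit:
carry_out(
  targets=[0,0,-0.8,0.6,0.24,0,1,0,0,-1.6,0.6,0.24,0,1,0,0,-2.22,0.6,0.24,0,1,0,0,-2.22,0.6,0.24,0,1,0,0,-2.22,0.6,0.24,0,1,0,0,-2.22,0.6,0.24,0,0.3,0,0,-2.22,0.6,0.24,0,-0.3,0,0,-2.22,0.6,0.24,0,-1,0,0,-2.22,0.6,0.24,0,-1,0,0,-2.22,0.6,0.24,0,-1,0,0,-2.22,0.6,0.24,0,-1],
)

```text
t: 23.95
tool_pos: [0.4489, 0.3208, 0.059]
eef_rot: [-1.19, -1.708, -0.774]
contact_force: [-0.5, -0.4, -0.0]
opening: 0.0856
```

```bash
python3 st.py;python3 -c "
from h import *
snap('wrist','w10')"
```

```text
t 23.95 q [-0.2503  0.7643  0.1583  1.9446 -1.2519  1.3706  1.161 ] pos [0.4489 0.3208 0.059 ] open 0.0856 F [-0.5323 -0.3507 -0.0085]
x [-0.1447  0.3839  0.912 ] 110.6 y [0.9389 0.3441 0.004 ] 20.1 z [-0.3123  0.8568 -0.4103] 110.0
```

View pics/w10.png

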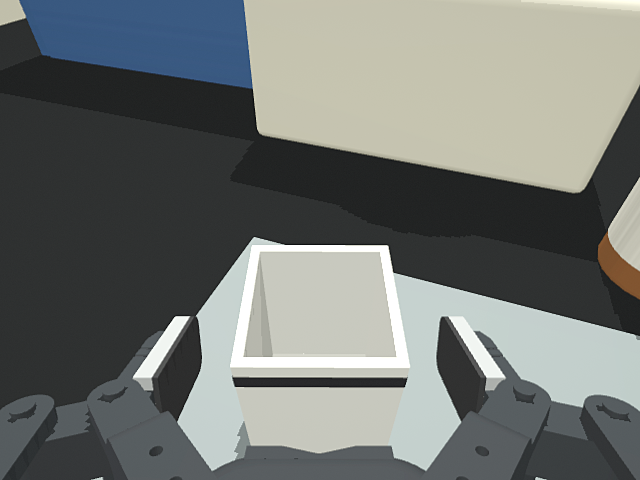

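It stands mouth-up. The rim corners are (252,245), (388,245), (409,367) and (231,368).

```bash
python3 - <<'E'
from quad import *
quad([(251.5,245),(388.5,245),(410,367),(231,368)],.084,arm.get_state())
E
```

```text
ctr [0.4578 0.2991 0.084 ] far [0.4482 0.3255 0.084 ] near [0.4675 0.2727 0.084 ] len 0.05616500223545899 az 110.11426130627953 widths 0.056548597849414774 0.05567270263888884
```

Emit:
carry_out(
  targets=[0,0,1,0,0,0,-1,0,0,2,0,0,0,-1,0,0,2.8,-1.3,-0.48,0,-1,0,0,2.8,-2.6,-0.96,0,-1,0.2,-0.2,2.8,-3.9,-1.44,0,-1,0.2,-0.4,2.8,-5.2,-1.92,0,-1,0.23,-0.54,2.8,-6.5,-2.4,0,-1,0.23,-0.54,2.8,-7.8,-2.88,0,-1,0.23,-0.54,2.8,-9.1,-3.36,0,-1,0.23,-0.54,2.8,-10.4,-3.84,0,-1,0.23,-0.54,2.8,-11.7,-4.32,0,-1,0.23,-0.54,2.8,-12.4,-4.55,0,-1],
)

```text
t: 25.0
tool_pos: [0.4567, 0.3031, 0.1724]
eef_rot: [1.782, 2.577, 0.001]
contact_force: [-1.1, 1.0, -0.2]
opening: 0.0853
```

```bash
python3 st.py
```

```text
t 25.0 q [-0.9526  0.2292  0.3253  1.8963 -0.076   1.026  -0.2355] pos [0.4567 0.3031 0.1724] open 0.0853 F [-1.0928  1.0026 -0.243 ]
x [-0.3527  0.9357 -0.0066] 110.7 y [0.9357 0.3528 0.0051] 20.7 z [ 0.0071 -0.0043 -1.    ] -31.6
```

Emit:
carry_out(
  targets=[0,-0.13,-0.7,0,0,-0.1,-1,0,-0.13,-1.5,0,0,-0.1,-1,0,-0.13,-2.3,0,0,-0.1,-1,0,-0.13,-3,0,0,-0.1,-1,0,-0.13,-3.26,0,0,-0.1,-1,0,-0.13,-3.26,0,0,-0.1,-1,0,-0.13,-3.26,0,0,-0.1,0.5,0,-0.13,-3.26,0,0,-0.1,1,0,-0.13,-3.26,0,0,-0.1,1,0,-0.13,-3.26,0,0,-0.1,1,0,-0.13,-3.26,0,0,-0.1,1],
)

```text
t: 25.92
tool_pos: [0.4585, 0.2993, 0.0445]
eef_rot: [1.793, 2.568, 0.008]
contact_force: [-0.1, -0.4, 6.7]
opening: 0.0544
```

```bash
python3 st.py
```

```text
t 25.92 q [-0.911   0.4063  0.2962  1.9851 -0.157   0.7646 -0.1732] pos [0.4585 0.2993 0.0445] open 0.0544 F [-0.1231 -0.3948  6.6532]
x [-0.3444  0.9388 -0.0047] 110.1 y [0.9388 0.3444 0.0093] 20.1 z [ 0.0104 -0.0012 -0.9999] -6.5
```

Emit:
carry_out(
  targets=[0,0,1,0,0,0,1,0,0,2,0,0,0,1,0.3,-0.8,3,0,0,-0.6,1,0.7,-1.7,3.9,0,0,-1.2,1,1.2,-2.6,3.9,0,0,-1.8,1,1.7,-3.5,3.9,0,0,-2.28,1,2.2,-4.4,3.9,0,0,-2.28,1,2.7,-5.3,3.9,0,0,-2.28,1,3.2,-6.2,3.9,0,0,-2.28,1,3.8,-7.1,3.9,0,0,-2.28,1,4.2,-8,3.9,0,0,-2.28,1,4.49,-8.5,3.9,0,0,-2.28,1],
)

```text
t: 26.92
tool_pos: [0.6388, -0.0435, 0.2012]
eef_rot: [2.04, 2.375, 0.007]
contact_force: [0.4, 0.0, -0.5]
opening: 0.0542
```

Emit:
carry_out(
  targets=[0,0,0,0,0,0,1,0,0,0,0,0,0,1],
)

```text
t: 27.08
tool_pos: [0.6391, -0.0491, 0.2019]
eef_rot: [2.047, 2.365, 0.005]
contact_force: [-0.4, 0.1, -0.6]
opening: 0.0542
```

```bash
python3 st.py; python3 -c "
from h import *
snap('wrist','w11')"
```

```text
t 27.08 q [-0.4295  0.4014  0.5619  1.6594 -0.2262  1.1343  0.3338] pos [ 0.6391 -0.0491  0.2019] open 0.0542 F [-0.3553  0.1174 -0.6411]
x [-0.1432  0.9897 -0.0079] 98.2 y [0.9896 0.1433 0.0112] 8.2 z [ 0.0122 -0.0062 -0.9999] -26.9
```

View pics/w11.png

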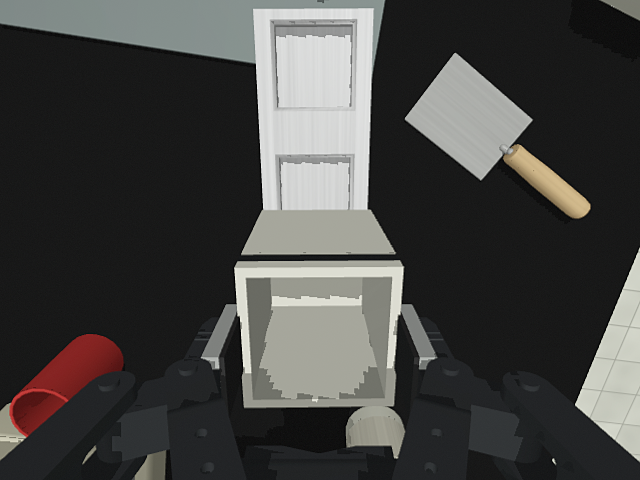

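Emit:
carry_out(
  targets=[-0.03,0.21,-0.6,0,0,0.1,1,-0.03,0.21,-1.4,0,0,0.1,1,-0.03,0.21,-2.2,0,0,0.1,1,-0.03,0.21,-2.7,0,0,0.1,1,-0.03,0.21,-2.7,0,0,0.1,1,-0.03,0.21,-2.7,0,0,0.1,1],
)

```text
t: 27.63
tool_pos: [0.6359, -0.0338, 0.0923]
eef_rot: [2.032, 2.387, 0.006]
contact_force: [0.8, -0.8, -1.0]
opening: 0.0549
```

```bash
python3 st.py
```

```text
t 27.63 q [-0.4066  0.5159  0.5073  1.7496 -0.2981  0.9452  0.38  ] pos [ 0.6359 -0.0338  0.0923] open 0.0549 F [ 0.7985 -0.8258 -0.9979]
x [-0.1596  0.9872 -0.0032] 99.2 y [0.9872 0.1596 0.0074] 9.2 z [ 0.0078 -0.002  -1.    ] -14.3
```

Emit:
carry_out(
  targets=[0.05,-0.18,0,0,0,-0.1,1,0.05,-0.18,0,0,0,-0.1,1,0.05,-0.18,0,0,0,-0.1,1],
)

```text
t: 27.88
tool_pos: [0.6397, -0.0417, 0.0947]
eef_rot: [2.041, 2.375, 0.01]
contact_force: [-0.3, 0.9, -1.0]
opening: 0.0542
```

```bash
python3 st.py
```

```text
t 27.88 q [-0.3962  0.5187  0.5116  1.7411 -0.3015  0.9483  0.3847] pos [ 0.6397 -0.0417  0.0947] open 0.0542 F [-0.2966  0.9419 -1.0484]
x [-0.1503  0.9886 -0.0039] 98.6 y [0.9886 0.1503 0.0115] 8.6 z [ 0.0119 -0.0022 -0.9999] -10.4
```

Emit:
carry_out(
  targets=[-0.06,0.02,-0.3,0,0.04,0,1,-0.06,0.02,-0.6,0,0.04,0,1,-0.06,0.02,-0.9,0,0.04,0,1,-0.06,0.02,-1.17,0,0.04,0,1,-0.06,0.02,-1.17,0,0.04,0,1,-0.06,0.02,-1.17,0,0.04,0,1],
)

```text
t: 28.38
tool_pos: [0.6369, -0.0409, 0.0476]
eef_rot: [2.044, 2.378, 0.005]
contact_force: [-1.6, -0.3, 4.6]
opening: 0.0543
```

```bash
python3 st.py
```

```text
t 28.38 q [-0.3755  0.5781  0.4841  1.7654 -0.3363  0.8737  0.4089] pos [ 0.6369 -0.0409  0.0476] open 0.0543 F [-1.5665 -0.3034  4.5546]
x [-0.1501  0.9887 -0.0026] 98.6 y [0.9886 0.1501 0.0066] 8.6 z [ 0.0069 -0.0016 -1.    ] -13.2
```

Seated depth reached. Release, rise, then head back toward the second white jar.

Emit:
carry_out(
  targets=[0,0,0,0,0,0,0,0,0,0,0,0,0,-1,0,0,0,0,0,0,-1,0,0,0,0,0,0,-1,0,0,1,0,0,0,-1,0,0,2,0,0,0,-1,0,0,3,0,0,0,-1,-0.5,0.8,4,0,0,0,-1,-1,1.6,4.5,0,0,0,-1,-1.4,2.4,4.5,0,0,0,-1,-1.4,2.4,4.5,0,0,0,-1,-1.4,2.4,4.5,0,0,0,-1],
)

```text
t: 29.38
tool_pos: [0.5799, 0.0608, 0.2279]
eef_rot: [2.035, 2.388, 0.009]
contact_force: [0.9, 0.1, -0.6]
opening: 0.0851
```

```bash
python3 st.py;python3 -c "
from h import *
snap('wrist','w12');snap('scene','s12');snap('side','d12')
import cv2
a=cv2.imread('pics/s12.png')[180:330,200:400];b=cv2.imread('pics/d12.png')[180:330,240:440];cv2.imwrite('pics/s12c.png',cv2.resize(np.vstack([a,b]),None,fx=2,fy=2,interpolation=cv2.INTER_CUBIC))"
```

```text
t 29.38 q [-0.6338  0.2542  0.5393  1.7691 -0.1429  1.1497  0.1084] pos [0.5799 0.0608 0.2279] open 0.0851 F [ 0.8842  0.0953 -0.5538]
x [-0.1586  0.9873  0.0005] 99.1 y [0.9873 0.1586 0.0072] 9.1 z [ 0.007   0.0017 -1.    ] 13.3
```

View pics/w12.png

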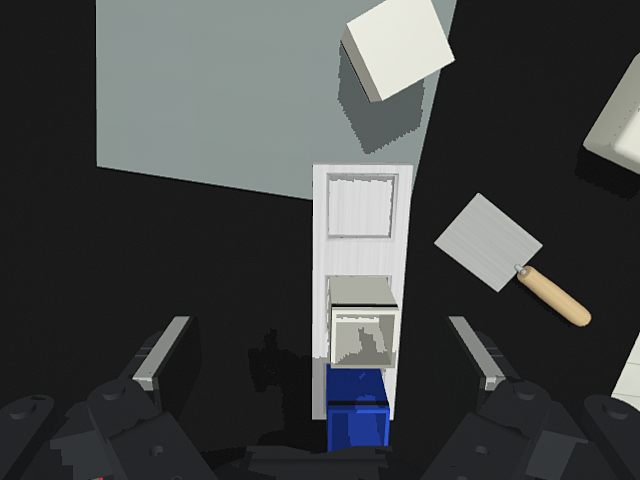

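View pics/s12c.png

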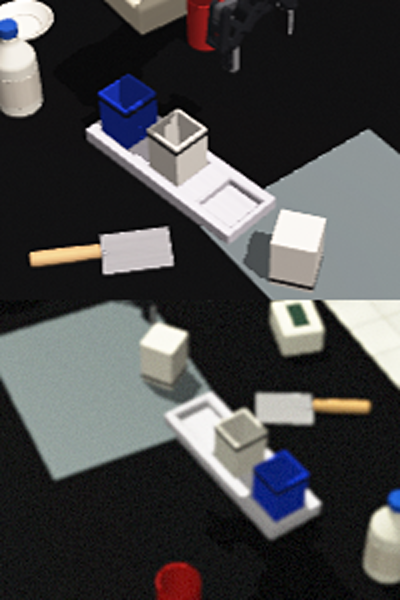

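Emit:
carry_out(
  targets=[0.2,0.3,0,0,0,1.4,-1,0.4,0.6,0,0,0,2.8,-1,0.4,0.9,0,0,0,4.2,-1,0.4,1.2,-0.2,0,0,5.6,-1,0.4,1.5,-0.5,0,0,5.7,-1,0.4,1.5,-0.5,0,0,5.7,-1,0.4,1.5,-0.5,0,0,5.7,-1,0.4,1.5,-0.5,0,0,5.7,-1],
)

```text
t: 30.2
tool_pos: [0.5967, 0.1117, 0.2062]
eef_rot: [1.403, 2.804, 0.002]
contact_force: [0.3, -0.1, -0.2]
opening: 0.0858
```

```bash
python3 st.py;python3 - <<'E'
from top import *
s=arm.get_state();im=snap('wrist','w13');faces(im,s,.084,"white")
E
```

```text
t 30.2 q [-0.6162  0.3166  0.4392  1.7292 -0.1444  1.1228  0.5091] pos [0.5967 0.1117 0.2062] open 0.0858 F [ 0.2507 -0.0876 -0.1793]
x [-0.5997  0.8002 -0.0047] 126.9 y [0.8002 0.5998 0.0037] 36.9 z [ 0.0058 -0.0016 -1.    ] -15.2
```

View pics/w13.png

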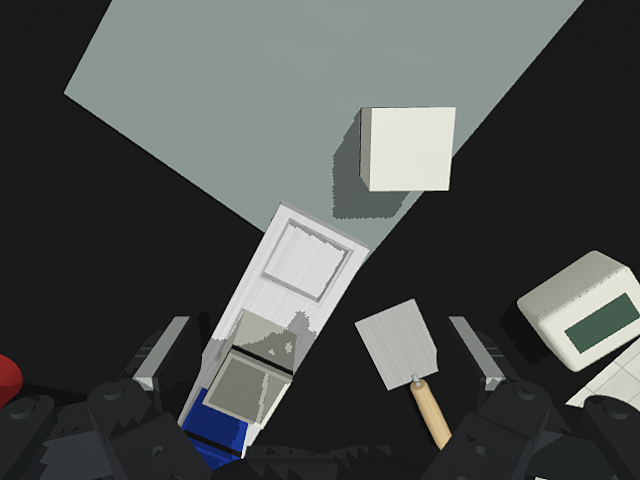

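The white jar's top face has corners (371,107), (455,107), (449,191) and (370,191).

```bash
python3 - <<'E'
from quad import *
s=dict(tool_pos=np.array([.5967,.1117,.2062]),eef_rot=np.array([1.403,2.804,.002]))
quad([(371,107),(455.5,107),(449.5,190.5),(370,191)],.084,s)
print(arm.get_state()["tool_pos"])
E
```

```text
ctr [0.6184 0.1906 0.084 ] far [0.6008 0.2128 0.084 ] near [0.6361 0.1683 0.084 ] len 0.05672580334317917 az 128.3846239013184 widths 0.05657618627675502 0.05663942962296156
[0.597  0.1117 0.2068]
```

Emit:
carry_out(
  targets=[0.26,1,0,0,0,0.24,-1,0.51,1.95,-0.5,0,0,0.24,-1,0.51,1.95,-1.4,0,0,0.24,-1,0.51,1.95,-2.4,0,0,0.24,-1,0.51,1.95,-3.4,0,0,0.24,-1,0.51,1.95,-4.15,0,0,0.24,-1,0.51,1.95,-4.15,0,0,0.24,-1,0.51,1.95,-4.15,0,0,0.24,0.5,0.51,1.95,-4.15,0,0,0.24,1,0.51,1.95,-4.15,0,0,0.24,1,0.51,1.95,-4.15,0,0,0.24,1,0.51,1.95,-4.15,0,0,0.24,1],
)

```text
t: 31.25
tool_pos: [0.6208, 0.19, 0.0447]
eef_rot: [1.372, 2.813, 0.011]
contact_force: [-0.7, -0.5, 6.9]
opening: 0.0543
```

```bash
python3 st.py
```

```text
t 31.25 q [-0.6341  0.5732  0.352   1.7386 -0.245   0.8598  0.488 ] pos [0.6208 0.19   0.0447] open 0.0543 F [-0.6945 -0.5281  6.9031]
x [-0.6157  0.7879 -0.0073] 128.0 y [0.7878 0.6158 0.0115] 38.0 z [ 0.0136  0.0013 -0.9999] 5.4
```

Emit:
carry_out(
  targets=[0,0,1,0,0,0,1,-0.3,0,2,0,0,0,1,-1.1,0.5,2.95,0,0,-0.8,1,-1.9,1,2.95,0,0,-1.6,1,-2.7,1.6,2.95,0,0,-2.4,1,-3.5,2.2,2.95,0,0,-3.2,1,-4.3,2.8,2.95,0,0,-3.52,1,-4.52,3.5,2.95,0,0,-3.52,1,-4.52,3.5,2.95,0,0,-3.52,1,-4.52,3.5,2.95,0,0,-3.52,1,-4.52,3.5,2.95,0,0,-3.52,1],
)

```text
t: 32.17
tool_pos: [0.4405, 0.3298, 0.1634]
eef_rot: [1.785, 2.569, 0.01]
contact_force: [-0.5, -1.2, -0.5]
opening: 0.0545
```

```bash
python3 st.py
```

```text
t 32.17 q [-1.0578  0.2425  0.3797  1.9069 -0.0926  1.0011 -0.2825] pos [0.4405 0.3298 0.1634] open 0.0545 F [-0.46   -1.1904 -0.5089]
x [-0.3489  0.9371 -0.0074] 110.4 y [0.937  0.349  0.0128] 20.4 z [ 0.0146 -0.0025 -0.9999] -9.6
```

Emit:
carry_out(
  targets=[0,0,0,1.3,0.48,0,1,0,0,0,2.6,0.95,0,1,0,0,0,3.9,1.42,0,1,0,0,0,5.2,1.9,0,1,0,0,0,6.5,2.37,0,1,0,0,0,7.8,2.85,0,1,0,0,0,9.1,3.33,0,1,0,0,0,10.4,3.8,0,1,0,0,0,11.4,4.16,0,1,0,0,0,12.2,4.46,0,1,0,0,0,12.2,4.46,0,1,0,0,0,12.2,4.46,0,1],
)

```text
t: 33.17
tool_pos: [0.4419, 0.3271, 0.1618]
eef_rot: [-1.216, -1.724, -0.775]
contact_force: [-0.7, -0.9, -1.1]
opening: 0.0542
```

```bash
python3 st.py
```

```text
t 33.17 q [-0.3489  0.544   0.2542  2.0002 -1.2313  1.4168  1.0006] pos [0.4419 0.3271 0.1618] open 0.0542 F [-0.6962 -0.9043 -1.0935]
x [-0.1502  0.4063  0.9013] 110.3 y [0.9438 0.3303 0.0084] 19.3 z [-0.2943  0.8519 -0.4331] 109.1
```

Emit:
carry_out(
  targets=[0,0,-0.8,0,0,0,1,0,0,-1.6,0,0,0,1,0,0,-2.4,0,0,0,1,0,0,-2.77,0,0,0,1,0,0,-2.77,0,0,0,1,0,0,-2.77,0,0,0,1,0,0,-2.77,0,0,0,0,0,0,-2.77,0,0,0,-1,0,0,-2.77,0,0,0,-1,0,0,-2.77,0,0,0,-1,0,0,-2.77,0,0,0,-1,0,0,-2.77,0,0,0,-1],
)

```text
t: 34.17
tool_pos: [0.4422, 0.3272, 0.0516]
eef_rot: [-1.216, -1.724, -0.776]
contact_force: [-0.6, -0.0, 0.1]
opening: 0.0851
```

```bash
python3 st.py;python3 -c "
from h import *
snap('wrist','w14')"
```

```text
t 34.17 q [-0.32    0.7588  0.2178  1.9773 -1.3012  1.3609  1.1863] pos [0.4422 0.3272 0.0516] open 0.0851 F [-0.5798 -0.0306  0.1399]
x [-0.151   0.4059  0.9014] 110.4 y [0.9438 0.3302 0.0094] 19.3 z [-0.2939  0.8522 -0.433 ] 109.0
```

View pics/w14.png

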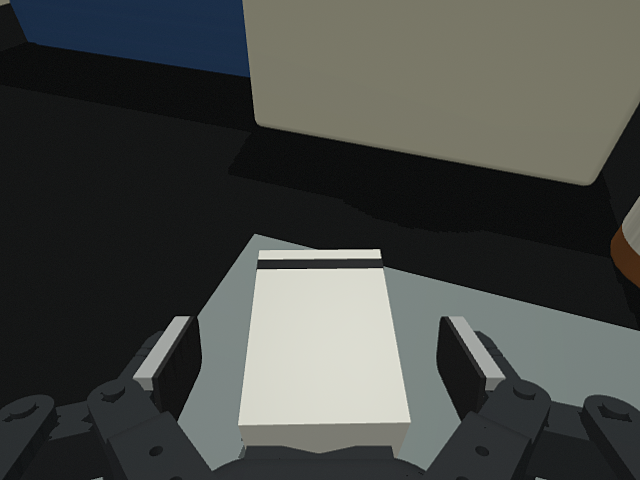

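The jar lies flat, with corners (258,250), (380,250), (410,422) and (239,425).

```bash
python3 - <<'E'
from quad import *
quad([(258,250),(380,249.5),(410,422),(239,425)],.060,arm.get_state())
E
```

```text
ctr [0.4505 0.3081 0.06  ] far [0.4365 0.3455 0.06  ] near [0.4644 0.2707 0.06  ] len 0.07979668192429482 az 110.5111041451246 widths 0.05672852927751559 0.0553880109493705
```

Emit:
carry_out(
  targets=[0,0,1,0,0,0,-1,0,0,2,0,0,0,-1,0,0,2.8,-1.3,-0.48,0,-1,0,0,2.8,-2.6,-0.95,0,-1,0,0,2.8,-3.9,-1.42,0,-1,0,0,2.8,-5.2,-1.9,0,-1,0,0,2.8,-6.5,-2.4,0,-1,0,0,2.8,-7.8,-2.87,0,-1,0,0,2.8,-9.1,-3.35,0,-1,0,0,2.8,-10.4,-3.83,0,-1,0,0,2.8,-11.7,-4.31,0,-1,0,0,2.8,-13,-4.8,0,-1],
)

```text
t: 35.22
tool_pos: [0.4427, 0.3275, 0.1651]
eef_rot: [1.745, 2.506, -0.051]
contact_force: [-0.4, 0.6, -1.5]
opening: 0.0857
```

```bash
python3 st.py
```

```text
t 35.22 q [-1.1196  0.2557  0.4019  1.8935 -0.0075  1.0241 -0.3707] pos [0.4427 0.3275 0.1651] open 0.0857 F [-0.3703  0.5519 -1.5383]
x [-0.3444  0.9344 -0.0905] 110.2 y [0.9373 0.3477 0.0227] 20.4 z [ 0.0527 -0.077  -0.9956] -55.6
```

Emit:
carry_out(
  targets=[0.08,-0.28,-0.4,-1.1,-0.25,0,-1,0.08,-0.28,-1.2,-1.9,-0.45,0,-1,0.08,-0.28,-2,-1.9,-0.45,0,-1,0.08,-0.28,-2.8,-1.9,-0.45,0,-1,0.08,-0.28,-3.4,-1.9,-0.45,0,-1,0.08,-0.28,-3.73,-1.9,-0.45,0,-1,0.08,-0.28,-3.73,-1.9,-0.45,0,-1,0.08,-0.28,-3.73,-1.9,-0.45,0,0.5,0.08,-0.28,-3.73,-1.9,-0.45,0,1,0.08,-0.28,-3.73,-1.9,-0.45,0,1,0.08,-0.28,-3.73,-1.9,-0.45,0,1,0.08,-0.28,-3.73,-1.9,-0.45,0,1],
)

```text
t: 36.22
tool_pos: [0.4478, 0.3182, 0.0182]
eef_rot: [1.666, 2.398, -0.208]
contact_force: [0.5, 1.2, 6.4]
opening: 0.0548
```

Emit:
carry_out(
  targets=[0,0,1,0,0,0,1,0,0,2,1.3,0.49,0,1,0,0,3,2.6,0.98,0,1,0,0,3.2,3.9,1.46,0,1,0,0,3.2,5.2,1.95,0,1,0,0,3.2,6.5,2.44,0,1,0,0,3.2,7.8,2.92,0,1,0,0,3.2,9.1,3.41,0,1,0,0,3.2,10.4,3.9,0,1,0,0,3.2,11.7,4.39,0,1,0,0,3.2,13,4.87,0,1,0,0,3.2,14.3,5.36,0,1],
)

```text
t: 37.22
tool_pos: [0.4494, 0.3166, 0.1471]
eef_rot: [-1.231, -1.763, -0.742]
contact_force: [0.5, -0.1, -1.9]
opening: 0.0547
```

```bash
python3 st.py
```

```text
t 37.22 q [-0.2972  0.5534  0.2025  1.9759 -1.1745  1.3754  0.9812] pos [0.4494 0.3166 0.1471] open 0.0547 F [ 0.4995 -0.0669 -1.8952]
x [-0.1644  0.4423  0.8817] 110.4 y [0.9397 0.342  0.0037] 20.0 z [-0.2999  0.8291 -0.4719] 109.9
```

Emit:
carry_out(
  targets=[0,0,-0.8,0.7,0.26,0,1,0,0,-1.6,0.7,0.26,0,1,0,0,-2.22,0.7,0.26,0,1,0,0,-2.22,0.7,0.26,0,1,0,0,-2.22,0.7,0.26,0,1,0,0,-2.22,0.7,0.26,0,0.3,0,0,-2.22,0.7,0.26,0,-0.3,0,0,-2.22,0.7,0.26,0,-1,0,0,-2.22,0.7,0.26,0,-1,0,0,-2.22,0.7,0.26,0,-1,0,0,-2.22,0.7,0.26,0,-1],
)

```text
t: 38.13
tool_pos: [0.4496, 0.3169, 0.0591]
eef_rot: [-1.193, -1.71, -0.775]
contact_force: [-0.3, 0.4, -0.4]
opening: 0.0854
```

```bash
python3 st.py;python3 -c "
from h import *
snap('wrist','w15')"
```

```text
t 38.13 q [-0.2478  0.762   0.1632  1.9459 -1.2484  1.3719  1.1622] pos [0.4496 0.3169 0.0591] open 0.0854 F [-0.283   0.4016 -0.3524]
x [-0.1455  0.387   0.9105] 110.6 y [0.9396 0.3422 0.0048] 20.0 z [-0.3097  0.8563 -0.4134] 109.9
```

View pics/w15.png

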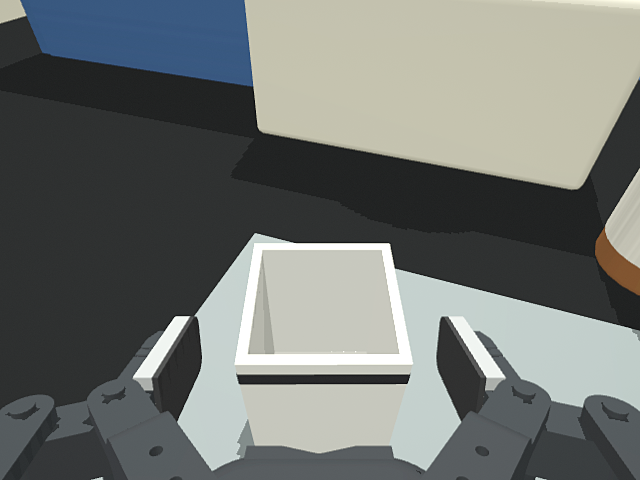

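It stands mouth-up, with rim corners (255,243), (391,243), (412,364) and (235,365).

```bash
python3 - <<'E'
from quad import *
quad([(254.5,243),(391,243),(412.5,364),(234.5,365)],.084,arm.get_state())
E
```

```text
ctr [0.459  0.2969 0.084 ] far [0.4495 0.3234 0.084 ] near [0.4685 0.2704 0.084 ] len 0.05630697016739297 az 109.79508362681463 widths 0.056722463918579547 0.05586793923135474
```

Emit:
carry_out(
  targets=[0,0,1,0,0,0,-1,0,0,2,0,0,0,-1,0,0,2.8,-1.3,-0.48,0,-1,0,0,2.8,-2.6,-0.96,0,-1,0.2,-0.2,2.8,-3.9,-1.44,0,-1,0.2,-0.4,2.8,-5.2,-1.92,0,-1,0.23,-0.54,2.8,-6.5,-2.4,0,-1,0.23,-0.54,2.8,-7.8,-2.88,0,-1,0.23,-0.54,2.8,-9.1,-3.36,0,-1,0.23,-0.54,2.8,-10.4,-3.84,0,-1,0.23,-0.54,2.8,-11.7,-4.32,0,-1,0.23,-0.54,2.8,-12.4,-4.55,0,-1],
)

```text
t: 39.18
tool_pos: [0.4574, 0.2992, 0.1725]
eef_rot: [1.78, 2.573, 0.0]
contact_force: [-1.1, 0.9, -0.5]
opening: 0.0853
```

```bash
python3 st.py
```

```text
t 39.18 q [-0.9505  0.2252  0.3267  1.9008 -0.0705  1.024  -0.2348] pos [0.4574 0.2992 0.1725] open 0.0853 F [-1.0902  0.866  -0.5035]
x [-0.3525  0.9358 -0.01  ] 110.6 y [0.9358 0.3526 0.0071] 20.6 z [ 0.0102 -0.0068 -0.9999] -33.9
```

Emit:
carry_out(
  targets=[0.02,-0.08,-0.7,0,0,-0.15,-1,0.02,-0.08,-1.5,0,0,-0.15,-1,0.02,-0.08,-2.3,0,0,-0.15,-1,0.02,-0.08,-3,0,0,-0.15,-1,0.02,-0.08,-3.26,0,0,-0.15,-1,0.02,-0.08,-3.26,0,0,-0.15,-1,0.02,-0.08,-3.26,0,0,-0.15,0.5,0.02,-0.08,-3.26,0,0,-0.15,1,0.02,-0.08,-3.26,0,0,-0.15,1,0.02,-0.08,-3.26,0,0,-0.15,1,0.02,-0.08,-3.26,0,0,-0.15,1],
)

```text
t: 40.1
tool_pos: [0.4599, 0.2974, 0.0447]
eef_rot: [1.797, 2.561, 0.007]
contact_force: [-0.6, -1.2, 6.3]
opening: 0.0547
```

```bash
python3 st.py
```

```text
t 40.1 q [-0.9103  0.4059  0.2976  1.9856 -0.1523  0.7635 -0.1792] pos [0.4599 0.2974 0.0447] open 0.0547 F [-0.5583 -1.2137  6.318 ]
x [-0.34    0.9404 -0.0081] 109.9 y [0.9403 0.3401 0.0112] 19.9 z [ 0.0133 -0.0038 -0.9999] -16.0
```

Emit:
carry_out(
  targets=[0,0,1,0,0,0,1,0,0,2,0,0,0,1,0.4,-0.6,3,0,0,-0.6,1,1,-1.4,3.9,0,0,-1.2,1,1.6,-2.2,3.9,0,0,-1.8,1,2.2,-3.1,3.9,0,0,-2.24,1,2.8,-4,3.9,0,0,-2.24,1,3.4,-4.9,3.9,0,0,-2.24,1,4.05,-5.9,3.9,0,0,-2.24,1,4.05,-5.9,3,0,0,-2.24,1,4.05,-5.9,2,0,0,-2.24,1,4.05,-5.9,1.3,0,0,-2.24,1],
)

```text
t: 41.1
tool_pos: [0.6222, 0.0573, 0.0952]
eef_rot: [2.044, 2.366, 0.003]
contact_force: [-0.6, 1.0, -1.7]
opening: 0.0544
```

Emit:
carry_out(
  targets=[0,0,0,0,0,0,1,0,0,0,0,0,0,1],
)

```text
t: 41.27
tool_pos: [0.6202, 0.0562, 0.0936]
eef_rot: [2.047, 2.367, -0.003]
contact_force: [0.3, -0.4, -1.4]
opening: 0.0546
```

```bash
python3 st.py
```

```text
t 41.27 q [-0.536   0.483   0.4719  1.7829 -0.2535  0.9303  0.1855] pos [0.6202 0.0562 0.0936] open 0.0546 F [ 0.3333 -0.3613 -1.4494]
x [-0.1443  0.9895 -0.0104] 98.3 y [0.9895 0.1444 0.0066] 8.3 z [ 0.008  -0.0094 -0.9999] -49.5
```

Emit:
carry_out(
  targets=[0.05,0.06,0,0,0,0.07,1,0.05,0.06,-0.3,0,0,0.07,1,0.05,0.06,-0.5,0,0,0.07,1,0.05,0.06,-0.5,0,0,0.07,1],
)

```text
t: 41.6
tool_pos: [0.6213, 0.0595, 0.0728]
eef_rot: [2.039, 2.376, -0.004]
contact_force: [-1.0, 0.5, -1.8]
opening: 0.0545
```

```bash
python3 st.py
```

```text
t 41.6 q [-0.5287  0.5133  0.4586  1.7884 -0.2691  0.8975  0.1988] pos [0.6213 0.0595 0.0728] open 0.0545 F [-1.0122  0.4784 -1.8271]
x [-0.1515  0.9884 -0.01  ] 98.7 y [0.9884 0.1516 0.0051] 8.7 z [ 0.0066 -0.0091 -0.9999] -54.0
```

Emit:
carry_out(
  targets=[0,-0.02,-0.2,0,0,0,1,0,-0.02,-0.4,0,0,0,1,0,-0.02,-0.62,0,0,0,1,0,-0.02,-0.62,0,0,0,1,0,-0.02,-0.62,0,0,0,1],
)

```text
t: 42.02
tool_pos: [0.6214, 0.0585, 0.048]
eef_rot: [2.039, 2.376, -0.004]
contact_force: [-1.6, 0.7, 3.0]
opening: 0.0543
```

```bash
python3 st.py
```

```text
t 42.02 q [-0.5156  0.5473  0.445   1.7986 -0.288   0.8558  0.2138] pos [0.6214 0.0585 0.048 ] open 0.0543 F [-1.5518  0.6686  2.9958]
x [-0.1514  0.9884 -0.0099] 98.7 y [0.9885 0.1514 0.0048] 8.7 z [ 0.0063 -0.0091 -0.9999] -55.4
```

Emit:
carry_out(
  targets=[0,0,0,0,0,0,0,0,0,0,0,0,0,-1,0,0,0,0,0,0,-1,0,0,0,0,0,0,-1,0,0,1,0,0,0,-1,0,0,2,0,0,0,-1,0,0,3,0,0,0,-1,-1,-0.6,4,0,0,0,-1,-1.8,-1.4,5,0,0,0,-1,-2.5,-2.3,5,0,0,0,-1,-3,-3.2,5,0,0,0,-1,-3,-3.2,5,0,0,0,-1],
)

```text
t: 43.02
tool_pos: [0.5003, -0.0718, 0.2494]
eef_rot: [2.039, 2.374, -0.002]
contact_force: [-0.0, -1.0, 0.7]
opening: 0.0855
```

```bash
python3 st.py;python3 -c "
from h import *
snap('scene','s16');snap('side','d16')
print('bluebox bottom',onz('scene',[(222,157),(280,128),(188,118)],0.0),'blue tray',onz('scene',[(300,108),(313,117),(329,102)],0.0))
print('side box lower front',onz('side',[(337,470),(337,420)],0.0))
print('handle',two('scene',(306,70),'side',(343,406)),two('scene',(306,93),'side',(283,470)))
print('red2',onz('side',[(301,400)],.085))
a=cv2.imread('pics/s16.png')[60:260,150:390];b=cv2.imread('pics/d16.png')[180:480,240:500];cv2.imwrite('pics/s16c.png',cv2.resize(a,None,fx=2.8,fy=2.8,interpolation=cv2.INTER_CUBIC));cv2.imwrite('pics/d16c.png',cv2.resize(b,None,fx=2,fy=2,interpolation=cv2.INTER_CUBIC))"
```

```text
t 43.02 q [-0.5261  0.0542  0.6078  1.9225 -0.025   1.1654  0.2418] pos [ 0.5003 -0.0718  0.2494] open 0.0855 F [-0.0401 -1.0172  0.7091]
x [-0.1506  0.9885 -0.0099] 98.7 y [0.9886 0.1506 0.0072] 8.7 z [ 0.0086 -0.0087 -0.9999] -45.4
bluebox bottom [[ 0.5248 -0.5917  0.    ]
 [ 0.2676 -0.6176  0.    ]
 [ 0.5011 -0.878  -0.    ]] blue tray [[ 0.1299 -0.6834  0.    ]
 [ 0.1283 -0.6036  0.    ]
 [ 0.0153 -0.6509  0.    ]]
side box lower front [[ 0.3016 -0.5822  0.    ]
 [ 0.3547 -0.4727  0.    ]]
handle (array([ 0.2775, -0.5323,  0.2625]), np.float64(0.11036549242610443)) (array([ 0.1776, -0.5788,  0.1284]), np.float64(0.001057971922988564))
red2 [[ 0.2817 -0.4284  0.085 ]]
```

View pics/s16c.png

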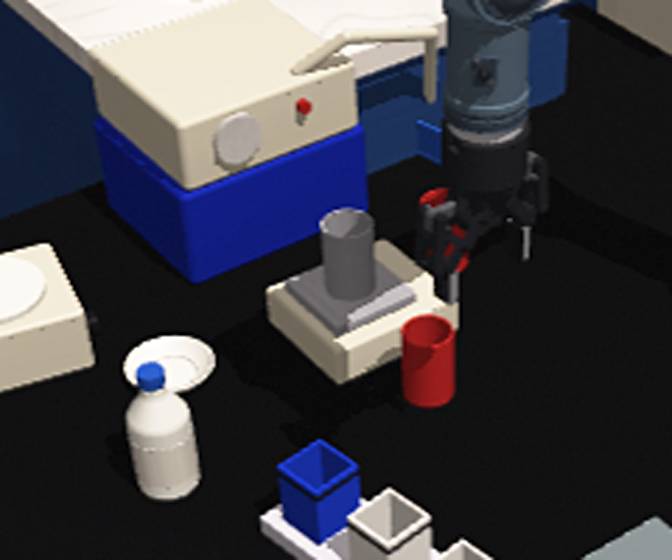

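View pics/d16c.png

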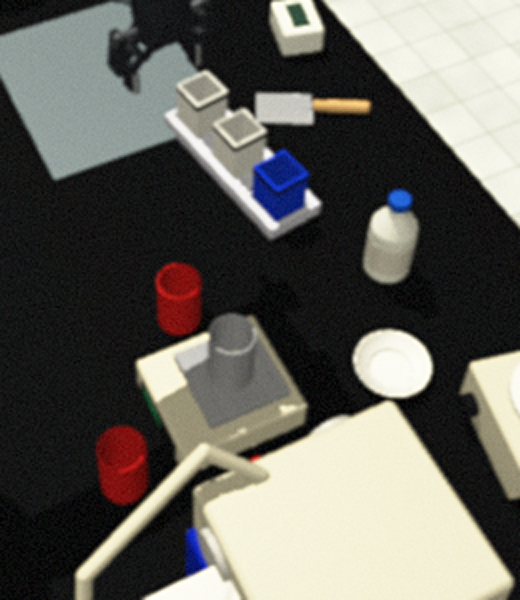

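All three jars stand level in the carrier (in the side crop at (202,105), (240,145) and (281,185)). The beaker sits on the pan. The appliance beyond it is close, so I'll lift the beaker top-down, set it on the free mat, and re-grip it from the side there, in a pose I've already used. First a close look from above.

Emit:
carry_out(
  targets=[-0.1,-0.8,0.3,0,0,0,-1,-0.2,-1.6,0.6,0,0,0,-1,-0.3,-2.4,0.8,0,0,0,-1,-0.4,-3.2,0.8,0,0,0,-1,-0.5,-4,0.8,0,0,0,-1,-0.6,-4.8,0.8,0,0,0,-1,-0.8,-5.6,0.8,0,0,0,-1,-1,-6.4,0.8,0,0,0,-1,-1.2,-7.2,0.8,0,0,0,-1,-1.25,-8,0.8,0,0,0,-1,-1.25,-8.3,0.8,0,0,0,-1,-1.25,-8.3,0.8,0,0,0,-1],
)

```text
t: 44.12
tool_pos: [0.4466, -0.4131, 0.2811]
eef_rot: [2.059, 2.356, -0.008]
contact_force: [-0.5, -0.2, -0.6]
opening: 0.0853
```

Emit:
carry_out(
  targets=[0,0,0,0,0,0,-1,0,0,0,0,0,0,-1],
)

```text
t: 44.28
tool_pos: [0.4468, -0.4123, 0.2806]
eef_rot: [2.059, 2.357, -0.008]
contact_force: [-0.2, 0.3, -1.0]
opening: 0.0856
```

```bash
python3 st.py;python3 -c "
from h import *
snap('wrist','w17')"
```

```text
t 44.28 q [-0.0169  0.3146  0.8568  1.6592 -0.2431  1.2683  1.0205] pos [ 0.4468 -0.4123  0.2806] open 0.0856 F [-0.1933  0.2558 -1.0418]
x [-0.1342  0.9909 -0.0125] 97.7 y [0.9909 0.1343 0.0038] 7.7 z [ 0.0054 -0.0118 -0.9999] -65.4
```

View pics/w17.png

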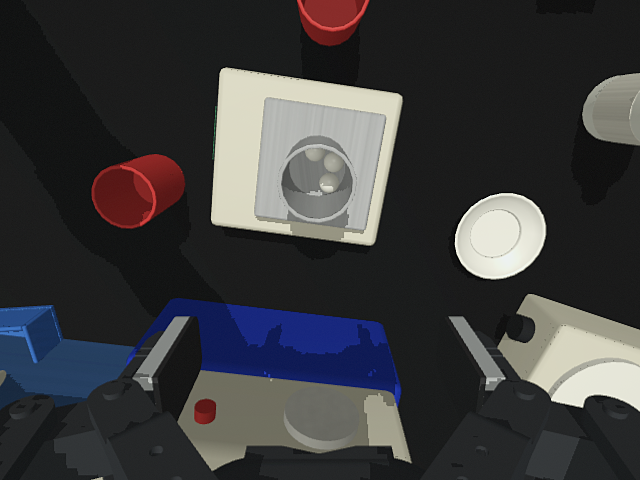

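Three balls are visible in the beaker. The rim circle is centred at about (317,182). The pan corners are (265,98), (386,113), (364,232) and (254,217).

```bash
python3 - <<'E'
from quad import *
s=arm.get_state()
s=dict(tool_pos=np.array([.4468,-.4123,.2806]),eef_rot=np.array([2.059,2.357,-.008]))
P=onz("wrist",[(317,182),(278.5,180),(356,183),(315,143.5),(317,221.5)],.150,s);print(P,np.linalg.norm(P[1]-P[2]),np.linalg.norm(P[3]-P[4]))
quad([(265,98),(386,113),(364,232),(254,217)],.065,s)
im=cv2.imread("pics/w17.png")[60:260,200:420];cv2.imwrite("pics/w17c.png",cv2.resize(im,None,fx=3,fy=3,interpolation=cv2.INTER_CUBIC))
E
```

```text
[[ 0.443  -0.3867  0.15  ]
 [ 0.4151 -0.389   0.15  ]
 [ 0.4713 -0.3837  0.15  ]
 [ 0.438  -0.3598  0.15  ]
 [ 0.447  -0.4163  0.15  ]] 0.05637448865175939 0.0572029249346107
ctr [ 0.4435 -0.3891  0.065 ] far [ 0.4438 -0.3339  0.065 ] near [ 0.4432 -0.4444  0.065 ] len 0.11050204199432485 az 89.67419598267314 widths 0.10768165774719952 0.10747907135853646
```

View pics/w17c.png

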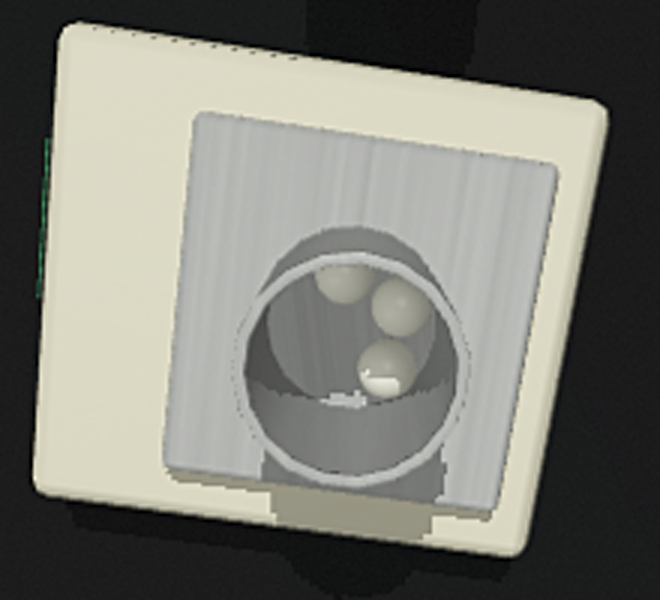

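Emit:
carry_out(
  targets=[-0.1,0.6,-0.3,0,0,0,-1,-0.1,0.6,-1.2,0,0,0,-1,-0.1,0.6,-2.1,0,0,0,-1,-0.1,0.6,-3,0,0,0,-1,-0.1,0.6,-3.8,0,0,0,-1,-0.1,0.6,-4.4,0,0,0,-1,-0.1,0.6,-4.4,0,0,0,-1,-0.1,0.6,-4.4,0,0,0,0.4,-0.1,0.6,-4.4,0,0,0,1,-0.1,0.6,-4.4,0,0,0,1,-0.1,0.6,-4.4,0,0,0,1,-0.1,0.6,-4.4,0,0,0,1],
)

```text
t: 45.33
tool_pos: [0.4448, -0.3893, 0.1076]
eef_rot: [2.055, 2.354, -0.006]
contact_force: [-2.0, 1.0, 7.1]
opening: 0.0564
```

```bash
python3 st.py;python3 -c "
from h import *
snap('wrist','w18')"
```

```text
t 45.33 q [ 0.0331  0.4657  0.7619  1.8711 -0.3894  0.9415  1.1062] pos [ 0.4448 -0.3893  0.1076] open 0.0564 F [-2.0188  1.0481  7.1264]
x [-0.1351  0.9907 -0.015 ] 97.8 y [0.9908 0.1352 0.0083] 7.8 z [ 0.0102 -0.0137 -0.9999] -53.2
```

View pics/w18.png

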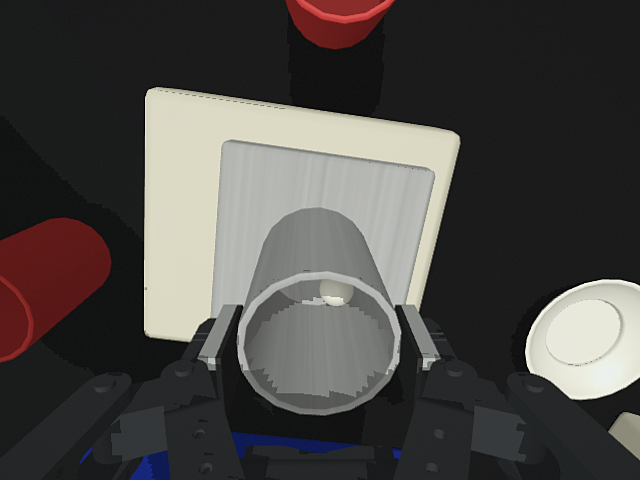

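Emit:
carry_out(
  targets=[0,0,0.6,0,0,0,1,0,0,1.4,0,0,0,1,0,0,2.2,0,0,0,1,0,0.6,2.8,0,0,0,1,0,1.4,3.2,0,0,0,1,0,2.2,3.2,0,0,0,1,0,3.1,3.2,0,0,0,1,0,4,3.2,0,0,0,1,0,4.9,3.2,0,0,0,1,0,5.8,3.2,0,0,0.3,1,0,6.7,3.2,0,0,0.6,1,0,7.6,3.2,0,0,0.9,1],
)

```text
t: 46.38
tool_pos: [0.4442, -0.0836, 0.2359]
eef_rot: [1.96, 2.433, -0.001]
contact_force: [1.9, -0.1, -2.5]
opening: 0.056
```

Emit:
carry_out(
  targets=[0,1.3,0,0,0,0.3,1,0,2.2,0,0,0,0.7,1,0,3.1,0,0,0,1.1,1,0,4,0,0,0,1.5,1,0,4.9,0,0,0,1.6,1,0,5.8,0,0,0,1.6,1,0,6.7,0,0,0,1.6,1,0,7.6,-0.4,0,0,1.6,1,0,8.5,-1.2,0,0,1.6,1,0,9.3,-2,0,0,1.6,1,0,9.6,-2.8,0,0,1.6,1,0,9.6,-3.2,0,0,1.6,1],
)

```text
t: 47.38
tool_pos: [0.4405, 0.3053, 0.1042]
eef_rot: [1.778, 2.573, -0.002]
contact_force: [-1.0, 0.2, -3.2]
opening: 0.0561
```

```bash
python3 st.py
```

```text
t 47.38 q [-0.9109  0.293   0.2506  1.9753 -0.0752  0.8806 -0.2611] pos [0.4405 0.3053 0.1042] open 0.0561 F [-0.9816  0.1867 -3.203 ]
x [-0.3538  0.9352 -0.0122] 110.7 y [0.9352 0.3539 0.0067] 20.7 z [ 0.0106 -0.009  -0.9999] -40.4
```

Emit:
carry_out(
  targets=[0,0,-0.3,0,0,0,1,0,0,-0.8,0,0,0,1,0,0,-1.2,0,0,0,1,0,0,-1.42,0,0,0,1,0,0,-1.42,0,0,0,1,0,0,-1.42,0,0,0,1,0,0,-1.42,0,0,0,1],
)

```text
t: 47.97
tool_pos: [0.4411, 0.3055, 0.048]
eef_rot: [1.778, 2.573, -0.0]
contact_force: [0.2, -0.4, -2.5]
opening: 0.0563
```

```bash
python3 st.py
```

```text
t 47.97 q [-0.896   0.3802  0.237   2.0047 -0.1062  0.7651 -0.2375] pos [0.4411 0.3055 0.048 ] open 0.0563 F [ 0.245  -0.4289 -2.523 ]
x [-0.3535  0.9354 -0.0118] 110.7 y [0.9354 0.3536 0.0081] 20.7 z [ 0.0117 -0.0082 -0.9999] -35.0
```

Emit:
carry_out(
  targets=[0,0,-0.05,0,0,0,1,0,0,-0.05,0,0,0,0.3,0,0,-0.05,0,0,0,-0.5,0,0,-0.05,0,0,0,-1,0,0,-0.05,0,0,0,-1,0,0,0.5,0,0,0,-1,0,0,1.4,0,0,0,-1,0,0,2.4,0,0,0,-1,0.3,-0.8,3.2,0,0,0,-1,0.6,-1.7,3.2,0,0,0,-1,0.9,-2.5,3.2,0,0,0,-1,0.9,-2.5,3.2,0,0,0,-1],
)

```text
t: 48.97
tool_pos: [0.4813, 0.1965, 0.178]
eef_rot: [1.791, 2.557, 0.001]
contact_force: [0.1, -1.2, -0.8]
opening: 0.0855
```

```bash
python3 st.py;python3 -c "
from h import *
snap('wrist','w19')"
```

```text
t 48.97 q [-0.7937  0.162   0.3457  1.9618 -0.0447  1.0177 -0.0804] pos [0.4813 0.1965 0.178 ] open 0.0855 F [ 0.0506 -1.1741 -0.7564]
x [-0.3415  0.9397 -0.0156] 110.0 y [0.9397 0.3417 0.0116] 20.0 z [ 0.0163 -0.0107 -0.9998] -33.2
```

View pics/w19.png

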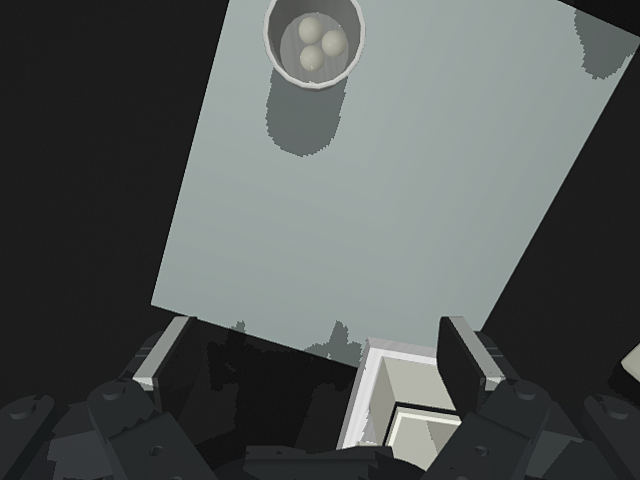

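Exactly three balls. The beaker rim on the mat is centred at about (315,37), radius 50 px.

```bash
python3 - <<'E'
from h import *
s=dict(tool_pos=np.array([.4813,.1965,.178]),eef_rot=np.array([1.791,2.557,.001]))
P=onz("wrist",[(314.5,37),(265,35),(365,38),(313,88)],.089,s);print(P,np.linalg.norm(P[1]-P[2]))
E
```

```text
[[0.4412 0.3042 0.089 ]
 [0.4148 0.2957 0.089 ]
 [0.468  0.3134 0.089 ]
 [0.4494 0.2787 0.089 ]] 0.05601403175779927
```

Emit:
carry_out(
  targets=[0,0,0,1.3,0.48,0,-1,0,0,0,2.6,0.95,0,-1,0,0,0,3.9,1.42,0,-1,0,0,0,5.2,1.9,0,-1,0,0,0,6.5,2.37,0,-1,0,0,0,7.8,2.85,0,-1,0,0,0,9.1,3.33,0,-1,0,0,0,10.4,3.8,0,-1,0,0,0,11.7,4.26,0,-1,0,0,0,12.9,4.7,0,-1,0,0,0,12.9,4.7,0,-1,0,0,0,12.9,4.7,0,-1],
)

```text
t: 50.02
tool_pos: [0.4789, 0.2003, 0.175]
eef_rot: [-1.18, -1.671, -0.796]
contact_force: [-0.2, -0.7, 0.2]
opening: 0.0856
```

```bash
python3 st.py;python3 -c "
from h import *
snap('wrist','w20')"
```

```text
t 50.02 q [-0.1202  0.625   0.2767  1.8791 -1.0901  1.6262  1.0524] pos [0.4789 0.2003 0.175 ] open 0.0856 F [-0.1583 -0.6745  0.1703]
x [-0.1262  0.3543  0.9266] 109.6 y [0.9427 0.3337 0.0008] 19.5 z [-0.3089  0.8736 -0.3761] 109.5
```

View pics/w20.png

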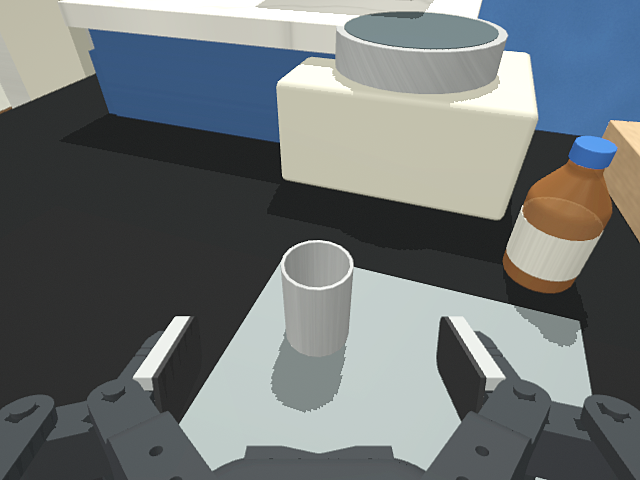

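Emit:
carry_out(
  targets=[-0.1,0.3,-0.7,0,0,0,-1,-0.25,0.6,-1.5,0,0,0,-1,-0.35,0.91,-2.14,0,0,0,-1,-0.6,1.6,-2.44,0,0,0,-1,-0.85,2.35,-2.75,0,0,0,-1,-1.12,3.1,-3.08,0,0,0,-1,-1.12,3.1,-3.08,0,0,0,-1,-1.12,3.1,-3.08,0,0,0,-1],
)

```text
t: 50.73
tool_pos: [0.4326, 0.3298, 0.0566]
eef_rot: [-1.167, -1.679, -0.798]
contact_force: [-0.3, -0.3, 0.6]
opening: 0.0852
```

```bash
python3 st.py;python3 -c "
from h import *
snap('wrist','w21')"
```

```text
t 50.73 q [-0.2502  0.7786  0.1438  1.9735 -1.2842  1.3799  1.2067] pos [0.4326 0.3298 0.0566] open 0.0852 F [-0.3093 -0.3007  0.6278]
x [-0.1367  0.3495  0.9269] 111.4 y [0.9392 0.3431 0.0091] 20.1 z [-0.3149  0.8718 -0.3752] 109.9
```

View pics/w21.png

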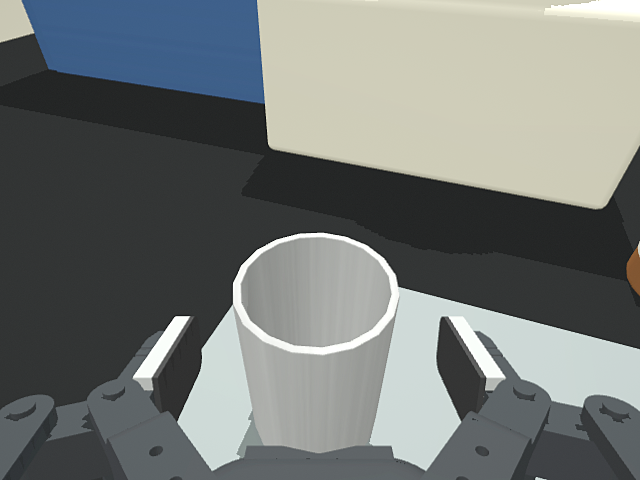

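Emit:
carry_out(
  targets=[0.05,-0.13,-0.13,0,0,0,-1,0.05,-0.13,-0.13,0,0,0,-1,0.05,-0.13,-0.13,0,0,0,0.4,0.05,-0.13,-0.13,0,0,0,1,0.05,-0.13,-0.13,0,0,0,1,0.05,-0.13,-0.13,0,0,0,1,0.05,-0.13,-0.13,0,0,0,1,0.05,-0.13,-0.13,0,0,0,1],
)

```text
t: 51.45
tool_pos: [0.4371, 0.3219, 0.0521]
eef_rot: [-1.171, -1.678, -0.801]
contact_force: [0.8, -4.2, 5.7]
opening: 0.0496
```

```bash
python3 st.py;python3 -c "
from h import *
snap('wrist','w22')"
```

```text
t 51.45 q [-0.2397  0.7903  0.1503  1.9656 -1.2794  1.3867  1.215 ] pos [0.4371 0.3219 0.0521] open 0.0496 F [ 0.7719 -4.2183  5.7463]
x [-0.1365  0.3501  0.9267] 111.3 y [0.9408 0.3388 0.0105] 19.8 z [-0.3103  0.8733 -0.3756] 109.6
```

View pics/w22.png

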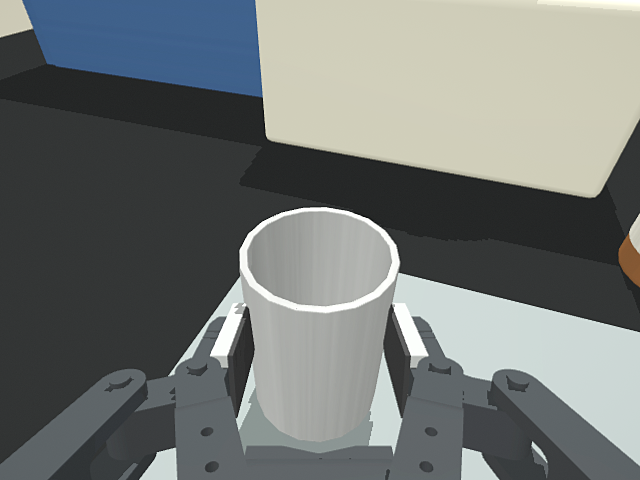

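The opening of 49.6 mm says the pads hold behind the beaker's axis. I'll open, re-measure the rim (centre about (320,260), edges at 240 and 400) and advance further.

Emit:
carry_out(
  targets=[0,0,0,0,0,0,0,0,0,0,0,0,0,-1,0,0,0,0,0,0,-1,0,0,0,0,0,0,-1,0,0,0,0,0,0,-1],
)

```text
t: 51.92
tool_pos: [0.4369, 0.3222, 0.0519]
eef_rot: [-1.17, -1.679, -0.801]
contact_force: [-0.1, -0.0, 0.1]
opening: 0.0856
```

```bash
python3 st.py;python3 - <<'E'
from h import *
s=arm.get_state();im=snap('wrist','w23')
hs=cv2.cvtColor(im,cv2.COLOR_BGR2HSV)
P=onz("wrist",[(240,262),(400,262),(320,208),(320,311)],.089,s);print(P, (P[0]+P[1])/2,np.linalg.norm(P[0]-P[1]),(P[2]+P[3])/2,np.linalg.norm(P[2]-P[3]))
E
```

```text
t 51.92 q [-0.2395  0.7907  0.1492  1.9655 -1.2792  1.3857  1.2148] pos [0.4369 0.3222 0.0519] open 0.0856 F [-0.1275 -0.0187  0.1138]
x [-0.1364  0.3502  0.9267] 111.3 y [0.9407 0.3392 0.0102] 19.8 z [-0.3107  0.8731 -0.3757] 109.6
[[0.4176 0.2947 0.089 ]
 [0.4704 0.3143 0.089 ]
 [0.433  0.3353 0.089 ]
 [0.4514 0.2835 0.089 ]] [0.444  0.3045 0.089 ] 0.056258176054878754 [0.4422 0.3094 0.089 ] 0.054945181725839426
```

View pics/w23.png

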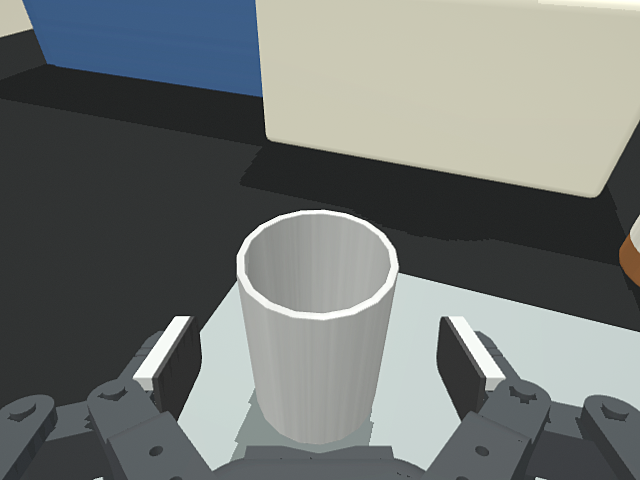

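Emit:
carry_out(
  targets=[-0.1,0.28,0.15,0,0,0,-1,-0.1,0.28,0.15,0,0,0,-1,-0.1,0.28,0.15,0,0,0,-1,-0.1,0.28,0.15,0,0,0,0.3,-0.1,0.28,0.15,0,0,0,1,-0.1,0.28,0.15,0,0,0,1,-0.1,0.28,0.15,0,0,0,1,-0.1,0.28,0.15,0,0,0,1,-0.1,0.28,0.15,0,0,0,1],
)

```text
t: 52.72
tool_pos: [0.4328, 0.3332, 0.0583]
eef_rot: [-1.17, -1.678, -0.801]
contact_force: [-1.0, -1.7, 2.6]
opening: 0.0558
```

```bash
python3 st.py;python3 -c "
from h import *
snap('wrist','w24')"
```

```text
t 52.72 q [-0.2539  0.7743  0.1416  1.9765 -1.2914  1.3756  1.2044] pos [0.4328 0.3332 0.0583] open 0.0558 F [-1.0393 -1.7487  2.6425]
x [-0.136   0.3495  0.927 ] 111.3 y [0.9406 0.3393 0.0101] 19.8 z [-0.311   0.8733 -0.3749] 109.6
```

View pics/w24.png

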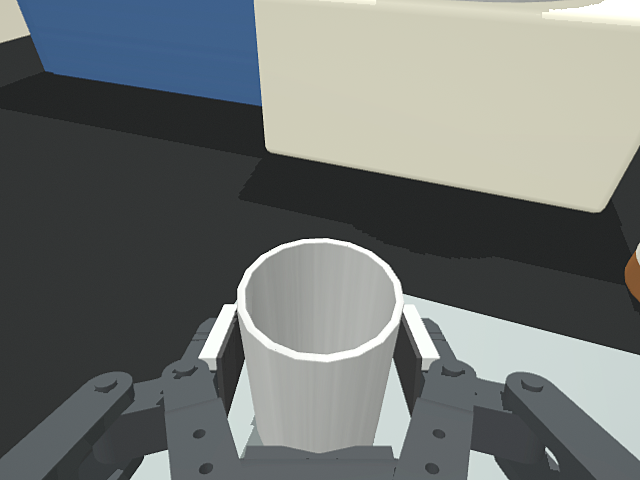

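Emit:
carry_out(
  targets=[0,0,0.4,0,0,0,1,0,0,1.2,0,0,0,1,0,0,2,0,0,0,1,0,0,2.8,0,0,0,1,0,0,3.6,0,0,0,1,0,0,4.4,0,0,0,1,0,0,5,0,0,0,1,0,0,5,0,0,0,1,0,0,5,0,0,0,1],
)

```text
t: 53.52
tool_pos: [0.4335, 0.3329, 0.2581]
eef_rot: [-1.171, -1.682, -0.803]
contact_force: [-0.7, -0.2, -2.4]
opening: 0.0558
```

```bash
python3 st.py;python3 - <<'E'
from h import *
s0=dict(tool_pos=np.array([.4328,.3332,.0583]),eef_rot=np.array([-1.17,-1.678,-.801]))
P=onz("wrist",[(238,298),(403,300),(320,239),(321,361)],.089,s0);print((P[0]+P[1])/2,(P[2]+P[3])/2,np.linalg.norm(P[0]-P[1]),np.linalg.norm(P[2]-P[3]))
snap('wrist','w25');snap('scene','s25')
E
```

```text
t 53.52 q [-0.2927  0.3968  0.1876  1.9888 -1.1989  1.4849  0.8576] pos [0.4335 0.3329 0.2581] open 0.0558 F [-0.726  -0.2373 -2.4261]
x [-0.1394  0.3518  0.9256] 111.6 y [0.9409 0.3384 0.0131] 19.8 z [-0.3087  0.8728 -0.3782] 109.5
[0.444  0.3046 0.089 ] [0.4427 0.3082 0.089 ] 0.0561110717408193 0.056271203651544505
```

View pics/w25.png

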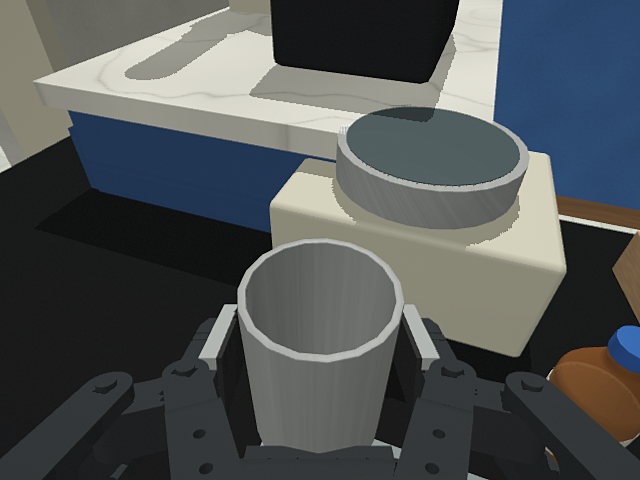

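View pics/s25.png

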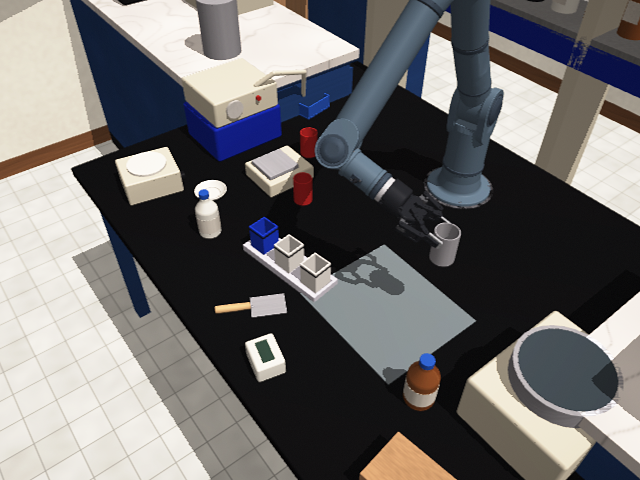

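```bash
cat > pour.py <<'E'
from h import *
R0=R.from_rotvec([-1.17,-1.678,-.801]);T0=np.array([.4328,.3332,.0583])
B0=np.array([.4432,.3066,.004])
mb=R0.inv().apply(B0-T0); mu=R0.inv().apply([0,0,1.])  # base centre, axis in tool
J=np.array([.6525,-.1397,.088])
def info(tcp,Ro):
    b=tcp+Ro.apply(mb);u=Ro.apply(mu);m=b+.085*u
    dn=np.array([0,0,-1.])-(-u[2])*u
    n=np.linalg.norm(dn); dn=dn/n if n>1e-3 else dn
    return dict(base=b,u=u,lip=m+.029*dn,baselow=b+.029*dn,elev=np.degrees(np.arcsin(u[2])))
def orient(yaw,phi,pitch=0):
    """yaw world z turn of grasp orientation, then pitch up about jaw axis, then spin phi about tool z"""
    A=R.from_euler('z',yaw,degrees=True)*R0
    A=R.from_rotvec(np.radians(pitch)*A.as_matrix()[:,1])*A
    return R.from_rotvec(np.radians(phi)*A.as_matrix()[:,2])*A
def tcp_for_lip(lip,Ro):
    return lip-info(np.zeros(3),Ro)["lip"]
def units(tcp,Ro,s=None):
    s=s or arm.get_state()
    d=(tcp-s["tool_pos"])/.04; r=np.degrees((Ro*R.from_rotvec(s["eef_rot"]).inv()).as_rotvec())/5
    return np.r_[d,r].round(2)
E
python3 - <<'E'
from pour import *
for yaw in(-48,):
  for pitch in (0,10):
    for phi in(0,60,80,90,100,110,120,130,140):
        Ro=orient(yaw,phi,pitch);i=info(np.zeros(3),Ro);u=i["u"]
        uh=u[:2]/np.linalg.norm(u[:2])
        tcp=tcp_for_lip(np.r_[J[:2]-.014*uh,.100],Ro);t=Ro.as_matrix()[:,2]
        print(pitch,phi,"elev",round(i["elev"],1),"az u",round(np.degrees(np.arctan2(u[1],u[0])),1),"tcp",tcp.round(3),"t",t.round(2),"base",info(tcp,Ro)["base"].round(3))
E
```

```text
0 0 elev nan az u 104.2 tcp [ 0.669 -0.128  0.069] t [ 0.44  0.82 -0.38] base [ 0.656 -0.153  0.015]
0 60 elev 34.8 az u -40.6 tcp [ 0.631 -0.084  0.102] t [ 0.44  0.82 -0.38] base [ 0.576 -0.074  0.075]
0 80 elev 16.9 az u -45.9 tcp [ 0.638 -0.085  0.111] t [ 0.44  0.82 -0.38] base [ 0.58  -0.065  0.103]
0 90 elev 8.1 az u -49.0 tcp [ 0.642 -0.086  0.115] t [ 0.44  0.82 -0.38] base [ 0.585 -0.063  0.117]
0 100 elev -0.5 az u -52.5 tcp [ 0.646 -0.088  0.118] t [ 0.44  0.82 -0.38] base [ 0.592 -0.061  0.13 ]
0 110 elev -8.8 az u -56.6 tcp [ 0.651 -0.091  0.121] t [ 0.44  0.82 -0.38] base [ 0.601 -0.062  0.142]
0 120 elev -16.8 az u -61.4 tcp [ 0.655 -0.094  0.122] t [ 0.44  0.82 -0.38] base [ 0.611 -0.063  0.152]
0 130 elev -24.3 az u -67.2 tcp [ 0.659 -0.097  0.123] t [ 0.44  0.82 -0.38] base [ 0.622 -0.066  0.161]
0 140 elev -31.2 az u -74.3 tcp [ 0.663 -0.1    0.124] t [ 0.44  0.82 -0.38] base [ 0.633 -0.071  0.169]
10 0 elev 80.0 az u -118.1 tcp [ 0.688 -0.072  0.08 ] t [ 0.46  0.86 -0.21] base [ 0.68  -0.089  0.021]
10 60 elev 32.1 az u -46.9 tcp [ 0.635 -0.08   0.109] t [ 0.46  
[... 229 characters left out ...]
87 -0.062  0.122]
10 100 elev -4.6 az u -52.0 tcp [ 0.648 -0.089  0.125] t [ 0.46  0.86 -0.21] base [ 0.593 -0.064  0.136]
10 110 elev -13.4 az u -54.7 tcp [ 0.652 -0.092  0.127] t [ 0.46  0.86 -0.21] base [ 0.601 -0.066  0.148]
10 120 elev -22.1 az u -58.3 tcp [ 0.656 -0.096  0.128] t [ 0.46  0.86 -0.21] base [ 0.609 -0.07   0.159]
10 130 elev -30.3 az u -63.0 tcp [ 0.66  -0.099  0.129] t [ 0.46  0.86 -0.21] base [ 0.619 -0.075  0.168]
10 140 elev -38.1 az u -69.1 tcp [ 0.663 -0.103  0.129] t [ 0.46  0.86 -0.21] base [ 0.63  -0.081  0.175]pour.py:10: RuntimeWarning: invalid value encountered in arcsin
  return dict(base=b,u=u,lip=m+.029*dn,baselow=b+.029*dn,elev=np.degrees(np.arcsin(u[2])))
```

```bash
python3 - <<'E'
from pour import *
s=arm.get_state()
A=s["tool_pos"]; 
for k in range(1,13):
    f=k/12
    Ro=orient(-48*f,0,-54*f); p=A+(np.array([.60,-.06,.30])-A)*f
    u=units(p,Ro,s); i=info(p,Ro); print(k,u.tolist(),"elev",round(i["elev"],0),"low",i["baselow"].round(3))
for phi in range(0,181,20):
    Ro=orient(-48,phi,-54);i=info(np.array([.6,-.06,.3]),Ro);print(phi,round(i["elev"],1),i["u"].round(2))
for p in range(-54,1,6):
    Ro=orient(-48,180,p);i=info(np.zeros(3),Ro);uh=i["u"][:2]/np.linalg.norm(i["u"][:2])
    tcp=tcp_for_lip(np.r_[J[:2]-.014*uh,.102],Ro);i=info(tcp,Ro)
    print(p,round(i["elev"],1),"tcp",tcp.round(3),"baselow",i["baselow"].round(3),"t",Ro.as_matrix()[:,2].round(2))
E
```

```text
1 [0.35, -0.82, 0.09, -0.83, -0.3, -0.8] elev 86.0 low [0.448 0.297 0.205]
2 [0.7, -1.64, 0.18, -1.7, -0.52, -1.61] elev 81.0 low [0.462 0.26  0.21 ]
3 [1.05, -2.45, 0.28, -2.6, -0.67, -2.41] elev 77.0 low [0.476 0.223 0.214]
4 [1.4, -3.27, 0.37, -3.51, -0.77, -3.2] elev 72.0 low [0.49  0.186 0.219]
5 [1.75, -4.09, 0.46, -4.43, -0.8, -3.99] elev 68.0 low [0.503 0.149 0.224]
6 [2.1, -4.91, 0.55, -5.36, -0.77, -4.76] elev 63.0 low [0.515 0.112 0.229]
7 [2.45, -5.73, 0.64, -6.3, -0.68, -5.51] elev 59.0 low [0.527 0.076 0.235]
8 [2.8, -6.55, 0.73, -7.25, -0.52, -6.25] elev 54.0 low [0.538 0.04  0.241]
9 [3.15, -7.36, 0.83, -8.2, -0.29, -6.96] elev 50.0 low [0.549 0.005 0.247]
10 [3.5, -8.18, 0.92, -9.16, -0.0, -7.66] elev 45.0 low [ 0.559 -0.03   0.254]
11 [3.85, -9.0, 1.01, -10.11, 0.35, -8.32] elev 41.0 low [ 0.57  -0.065  0.261]
12 [4.2, -9.82, 1.1, -11.06, 0.77, -8.96] elev 36.0 low [ 0.58  -0.099  0.268]
0 36.0 [0.39 0.71 0.59]
20 35.2 [0.64 0.51 0.58]
40 32.7 [0.81 0.24 0.54]
60 28.8 [ 0.87 -0.07  0.48]
80 24.2 [ 0.83 -0.38  0.41]
100 19.4 [ 0.68 -0.65  0.33]
120 15.0 [ 0.44 -0.86 
[... 282 characters left out ...]
 0.675 -0.101  0.105] baselow [ 0.7   -0.053  0.108] t [ 0.21  0.38 -0.9 ]
-36 -9.9 tcp [ 0.675 -0.101  0.108] baselow [ 0.699 -0.054  0.117] t [ 0.26  0.46 -0.85]
-30 -15.9 tcp [ 0.674 -0.102  0.111] baselow [ 0.698 -0.056  0.125] t [ 0.3   0.54 -0.79]
-24 -21.9 tcp [ 0.674 -0.103  0.114] baselow [ 0.697 -0.058  0.134] t [ 0.33  0.61 -0.72]
-18 -27.9 tcp [ 0.673 -0.104  0.117] baselow [ 0.695 -0.061  0.142] t [ 0.37  0.67 -0.64]
-12 -33.9 tcp [ 0.672 -0.106  0.12 ] baselow [ 0.693 -0.065  0.149] t [ 0.4   0.73 -0.56]
-6 -39.9 tcp [ 0.671 -0.107  0.122] baselow [ 0.69  -0.07   0.157] t [ 0.42  0.78 -0.47]
0 -45.9 tcp [ 0.67  -0.109  0.124] baselow [ 0.687 -0.075  0.163] t [ 0.44  0.82 -0.38]
```

Emit:
carry_out(
  targets=[0.35,-0.82,0.1,-0.83,-0.3,-0.8,1,0.7,-1.64,0.2,-1.7,-0.52,-1.61,1,1.05,-2.45,0.3,-2.6,-0.67,-2.41,1,1.4,-3.27,0.4,-3.51,-0.77,-3.2,1,1.75,-4.09,0.5,-4.43,-0.8,-3.99,1,2.1,-4.91,0.55,-5.36,-0.77,-4.76,1,2.45,-5.73,0.65,-6.3,-0.68,-5.51,1,2.8,-6.55,0.75,-7.25,-0.52,-6.25,1,3.15,-7.36,0.85,-8.2,-0.29,-6.96,1,3.5,-8.18,0.95,-9.16,0,-7.66,1,3.85,-9,1,-10.11,0.35,-8.32,1,4.2,-9.82,1.1,-11.06,0.77,-8.96,1],
)

```text
t: 54.62
tool_pos: [0.5984, -0.0611, 0.2973]
eef_rot: [-2.583, -1.542, -0.313]
contact_force: [-0.3, 0.4, -3.7]
opening: 0.0556
```

Emit:
carry_out(
  targets=[0,0,0,0,0,0,1,0,0,0,0,0,0,1],
)

```text
t: 54.78
tool_pos: [0.5976, -0.0613, 0.2944]
eef_rot: [-2.582, -1.54, -0.305]
contact_force: [-0.7, 1.0, -4.0]
opening: 0.0555
```

```bash
python3 st.py;python3 - <<'E'
from pour import *
s=arm.get_state();print("err",units(np.array([.6,-.06,.3]),orient(-48,0,-54)))
for phi in range(15,181,15):print(phi,units(np.array([.62,-.08,.3]),orient(-48,phi,-54)).tolist())
snap('scene','s26')
E
```

```text
t 54.78 q [-0.2778  0.19    0.503   1.7119 -0.3387  1.2145 -0.1693] pos [ 0.5976 -0.0613  0.2944] open 0.0555 F [-0.6651  1.0245 -3.9814]
x [0.4622 0.8556 0.2329] 61.6 y [ 0.8798 -0.4754  0.0006] -28.4 z [ 0.1112  0.2046 -0.9725] 61.5
err [ 0.06  0.03  0.14  0.04 -0.14  0.04]
15 [0.56, -0.47, 0.14, 0.39, 0.48, -2.87]
30 [0.56, -0.47, 0.14, 0.74, 1.1, -5.78]
45 [0.56, -0.47, 0.14, 1.09, 1.72, -8.7]
60 [0.56, -0.47, 0.14, 1.44, 2.35, -11.61]
75 [0.56, -0.47, 0.14, 1.78, 2.97, -14.52]
90 [0.56, -0.47, 0.14, 2.13, 3.6, -17.44]
105 [0.56, -0.47, 0.14, 2.48, 4.23, -20.35]
120 [0.56, -0.47, 0.14, 2.82, 4.86, -23.26]
135 [0.56, -0.47, 0.14, 3.17, 5.49, -26.17]
150 [0.56, -0.47, 0.14, 3.52, 6.13, -29.08]
165 [0.56, -0.47, 0.14, 3.86, 6.77, -32.0]
180 [0.56, -0.47, 0.14, 4.2, 7.42, -34.91]
```

View pics/s26.png

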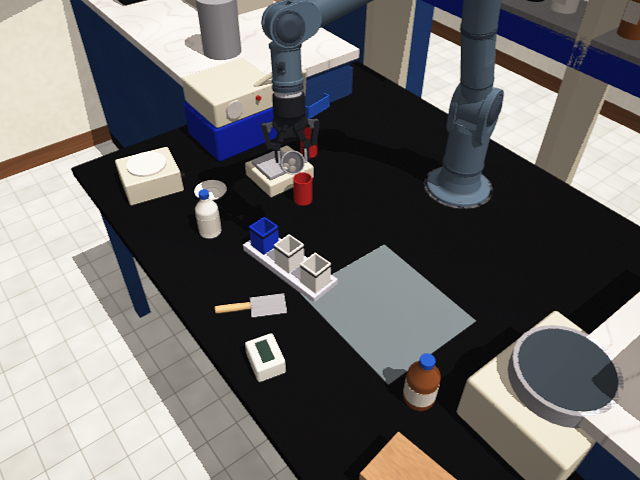

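```bash
python3 - <<'E'
from pour import *
for k in range(1,13):
    f=k/24;print(k,units(np.array([.62,-.08,.3]),orient(-48+51*f,180*f,-54)).tolist(),round(info(np.zeros(3),orient(-48+51*f,180*f,-54))["elev"],1))
E
```

```text
1 [0.58, -0.5, 0.15, 0.19, 0.16, -1.0] 35.9
2 [0.58, -0.5, 0.15, 0.35, 0.48, -2.04] 35.6
3 [0.58, -0.5, 0.15, 0.5, 0.81, -3.07] 35.0
4 [0.58, -0.5, 0.15, 0.63, 1.14, -4.1] 34.1
5 [0.58, -0.5, 0.15, 0.75, 1.47, -5.13] 33.1
6 [0.58, -0.5, 0.15, 0.86, 1.8, -6.17] 31.8
7 [0.58, -0.5, 0.15, 0.95, 2.14, -7.2] 30.4
8 [0.58, -0.5, 0.15, 1.03, 2.48, -8.24] 28.8
9 [0.58, -0.5, 0.15, 1.09, 2.81, -9.28] 27.1
10 [0.58, -0.5, 0.15, 1.14, 3.14, -10.32] 25.4
11 [0.58, -0.5, 0.15, 1.18, 3.47, -11.36] 23.6
12 [0.58, -0.5, 0.15, 1.2, 3.79, -12.41] 21.8
```

Emit:
carry_out(
  targets=[0.2,-0.2,0.15,0.19,0.16,-1,1,0.4,-0.4,0.15,0.35,0.48,-2.04,1,0.58,-0.5,0.15,0.5,0.81,-3.07,1,0.58,-0.5,0.15,0.63,1.14,-4.1,1,0.58,-0.5,0.15,0.75,1.47,-5.13,1,0.58,-0.5,0.15,0.86,1.8,-6.17,1,0.58,-0.5,0.15,0.95,2.14,-7.2,1,0.58,-0.5,0.15,1.03,2.48,-8.24,1,0.58,-0.5,0.15,1.09,2.81,-9.28,1,0.58,-0.5,0.15,1.14,3.14,-10.32,1,0.58,-0.5,0.15,1.18,3.47,-11.36,1,0.58,-0.5,0.15,1.2,3.79,-12.41,1],
)

```text
t: 55.83
tool_pos: [0.6185, -0.0784, 0.2977]
eef_rot: [-2.895, 0.071, -0.015]
contact_force: [1.0, 0.4, -2.7]
opening: 0.0555
```

```bash
python3 st.py; python3 - <<'E'
from pour import *
for k in range(13,25):
    f=k/24;print(k,units(np.array([.62,-.08,.3]),orient(-48+51*f,180*f,-54)).tolist())
E
```

```text
t 55.83 q [-0.325   0.3425  0.666   1.5694 -0.4559  1.3851 -1.1961] pos [ 0.6185 -0.0784  0.2977] open 0.0555 F [ 0.9803  0.4157 -2.6958]
x [ 0.9988 -0.0497  0.0044] -2.8 y [-0.0471 -0.9687 -0.2438] -92.8 z [ 0.0163  0.2433 -0.9698] 86.2
13 [0.04, -0.04, 0.06, -0.01, 0.3, -0.99]
14 [0.04, -0.04, 0.06, -0.0, 0.66, -2.02]
15 [0.04, -0.04, 0.06, -0.0, 1.02, -3.05]
16 [0.04, -0.04, 0.06, -0.02, 1.38, -4.09]
17 [0.04, -0.04, 0.06, -0.05, 1.74, -5.12]
18 [0.04, -0.04, 0.06, -0.1, 2.09, -6.15]
19 [0.04, -0.04, 0.06, -0.15, 2.44, -7.19]
20 [0.04, -0.04, 0.06, -0.22, 2.78, -8.22]
21 [0.04, -0.04, 0.06, -0.3, 3.11, -9.26]
22 [0.04, -0.04, 0.06, -0.4, 3.44, -10.3]
23 [0.04, -0.04, 0.06, -0.5, 3.75, -11.34]
24 [0.04, -0.04, 0.06, -0.61, 4.06, -12.38]
```

Emit:
carry_out(
  targets=[0.04,-0.04,0.06,0,0.3,-1,1,0.04,-0.04,0.06,0,0.66,-2.02,1,0.04,-0.04,0.06,0,1.02,-3.05,1,0.04,-0.04,0.06,0,1.38,-4.1,1,0.04,-0.04,0.06,-0.05,1.74,-5.1,1,0.04,-0.04,0.06,-0.1,2.1,-6.15,1,0.04,-0.04,0.06,-0.15,2.44,-7.2,1,0.04,-0.04,0.06,-0.22,2.78,-8.2,1,0.04,-0.04,0.06,-0.3,3.1,-9.25,1,0.04,-0.04,0.06,-0.4,3.44,-10.3,1,0.04,-0.04,0.06,-0.5,3.75,-11.3,1,0.04,-0.04,0.06,-0.6,4.06,-12.4,1],
)

```text
t: 56.83
tool_pos: [0.6189, -0.0782, 0.2978]
eef_rot: [-2.482, 1.654, 0.304]
contact_force: [0.4, 0.2, -1.8]
opening: 0.0557
```

Emit:
carry_out(
  targets=[0,0,0,0,0,0,1,0,0,0,0,0,0,1],
)

```text
t: 57.0
tool_pos: [0.6178, -0.0763, 0.2954]
eef_rot: [-2.485, 1.65, 0.311]
contact_force: [-0.2, -0.4, -2.5]
opening: 0.0557
```

```bash
python3 st.py; python3 - <<'E'
from pour import *
s=arm.get_state();i=info(s["tool_pos"],R.from_rotvec(s["eef_rot"]));print(i)
snap('wrist','w27');snap('scene','s27')
E
```

```text
t 57.0 q [-0.4392  0.4743  0.8638  1.4889 -0.5333  1.5343 -2.2696] pos [ 0.6178 -0.0763  0.2954] open 0.0557 F [-0.1883 -0.4159 -2.523 ]
x [ 0.3765 -0.8923 -0.2493] -67.1 y [-0.9218 -0.3876 -0.0048] -157.2 z [-0.0923  0.2316 -0.9684] 111.7
{'base': array([ 0.5951, -0.0234,  0.3166]), 'u': array([ 0.3742, -0.9179,  0.1322]), 'lip': array([ 0.6284, -0.1049,  0.299 ]), 'baselow': array([ 0.5966, -0.0269,  0.2878]), 'elev': np.float64(7.593852655049709)}
```

View pics/w27.png

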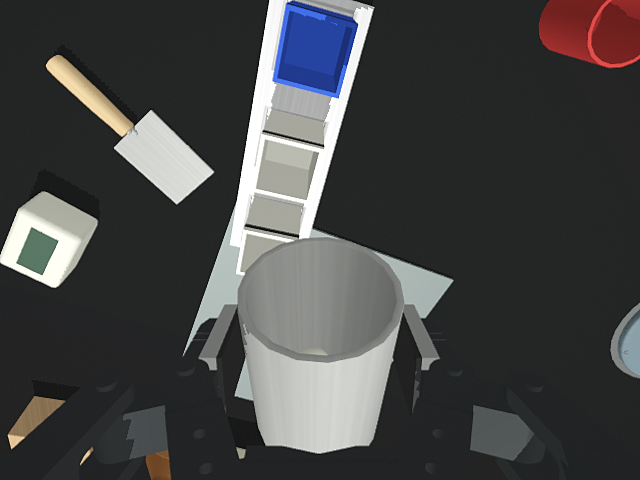

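View pics/s27.png

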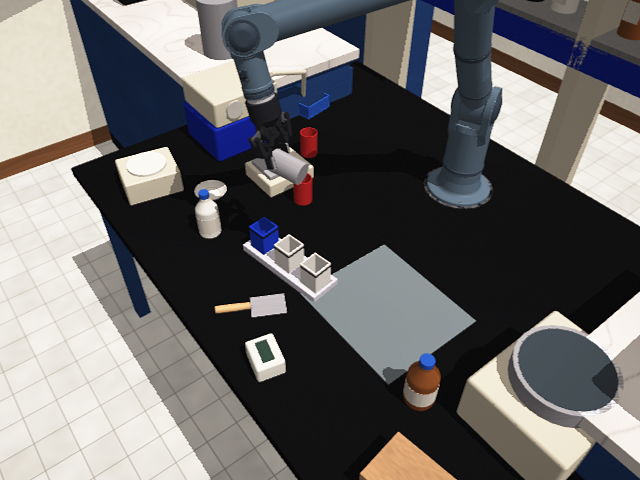

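The beaker is nearly horizontal over the carrier, with balls still inside (one at (316,352)) and no slip in the grip. Blue's rim is visible at (288,3), (356,20), (338,97) and (274,81), so I can check its position.

```bash
python3 - <<'E'
from pour import *
from quad import quad
s=dict(tool_pos=np.array([.6178,-.0763,.2954]),eef_rot=np.array([-2.485,1.65,.311]))
quad([(287,3),(357,18),(338.5,97.5),(273.5,81.5)],.088,s)
P=onz("wrist",[(238,298),(403,300),(320,239),(321,361)],.3,s)
for p,lz in((-54,.122),(-48,.112),(-42,.105),(-36,.103),(-30,.103),(-24,.103),(-18,.103),(-12,.103),(-6,.103)):
    Ro=orient(3,180,p);i=info(np.zeros(3),Ro);uh=i["u"][:2]/np.linalg.norm(i["u"][:2])
    tcp=tcp_for_lip(np.r_[J[:2]-.015*uh,lz],Ro);i=info(tcp,Ro)
    print(p,"elev",round(i["elev"],1),"tcp",tcp.round(4),"units",units(tcp,Ro).tolist(),"baselow",i["baselow"].round(3))
E
```

```text
ctr [ 0.6502 -0.1408  0.088 ] far [ 0.6552 -0.1692  0.088 ] near [ 0.6452 -0.1123  0.088 ] len 0.05777946947696005 az -80.03345277195962 widths 0.052987273585042946 0.05435832278244484
-54 elev 8.1 tcp [ 0.6364 -0.0972  0.1182] units [0.46, -0.5, -4.46, -0.05, -0.07, 0.02] baselow [ 0.615 -0.048  0.11 ]
-48 elev 2.1 tcp [ 0.6362 -0.097   0.1114] units [0.45, -0.49, -4.63, 1.05, 0.39, 0.03] baselow [ 0.615 -0.047  0.109]
-42 elev -3.9 tcp [ 0.6362 -0.0971  0.1076] units [0.45, -0.5, -4.72, 2.16, 0.86, 0.04] baselow [ 0.615 -0.047  0.111]
-36 elev -9.9 tcp [ 0.6363 -0.0976  0.1087] units [0.45, -0.51, -4.69, 3.26, 1.32, 0.05] baselow [ 0.615 -0.048  0.118]
-30 elev -15.9 tcp [ 0.6365 -0.0983  0.1119] units [0.46, -0.52, -4.62, 4.37, 1.79, 0.06] baselow [ 0.616 -0.05   0.126]
-24 elev -21.9 tcp [ 0.6368 -0.0993  0.1149] units [0.47, -0.55, -4.54, 5.48, 2.25, 0.07] baselow [ 0.617 -0.053  0.135]
-18 elev -27.9 tcp [ 0.6373 -0.1006  0.1178] units [0.48, -0.58, -4.47, 6.58, 2.72, 0.08] baselow [ 0.618 -0.056  0.143]
-12 elev -33.9 tcp [ 0.6379 -0.1022  0.1205] units [0.49, -0.62, -4.4, 7.69, 3.18, 0.09] baselow [ 0.62  -0.061  0.15 ]
-6 elev -39.9 tcp [ 0.6386 -0.104   0.1231] units [0.51, -0.67, -4.34, 8.8, 3.65, 0.1] baselow [ 0.622 -0.066  0.158]
```

Emit:
carry_out(
  targets=[0.2,-0.2,-0.8,0,0,0,1,0.44,-0.45,-1.7,0,0,0,1,0.44,-0.45,-2.6,0,0,0,1,0.44,-0.45,-3.4,0,0,0,1,0.44,-0.45,-4,0,0,0,1,0.44,-0.45,-4.35,0,0,0,1,0.44,-0.45,-4.35,0,0,0,1,0.44,-0.45,-4.35,0,0,0,1],
)

```text
t: 57.77
tool_pos: [0.6356, -0.0951, 0.1226]
eef_rot: [-2.484, 1.65, 0.309]
contact_force: [-0.1, 0.6, -1.2]
opening: 0.0557
```

```bash
python3 st.py; python3 - <<'E'
from pour import *
s=arm.get_state();i=info(s["tool_pos"],R.from_rotvec(s["eef_rot"]));print(i)
im=snap('wrist','w28');sc=snap('scene','s28')
cv2.imwrite('pics/s28c.png',cv2.resize(sc[180:300,200:380],None,fx=4,fy=4,interpolation=cv2.INTER_CUBIC))
for p,lz in((-54,.122),(-48,.112),(-42,.105),(-36,.103),(-30,.103),(-24,.103),(-18,.103),(-12,.103),(-6,.103)):
    Ro=orient(3,180,p);i=info(np.zeros(3),Ro);uh=i["u"][:2]/np.linalg.norm(i["u"][:2])
    tcp=tcp_for_lip(np.r_[J[:2]-.017*uh,lz],Ro)
    print(p,"units",units(tcp,Ro).tolist())
E
```

```text
t 57.77 q [-0.3427  0.6696  0.7737  1.5979 -0.6649  1.2947 -2.1199] pos [ 0.6356 -0.0951  0.1226] open 0.0557 F [-0.0794  0.5914 -1.1509]
x [ 0.3761 -0.8926 -0.2486] -67.2 y [-0.9221 -0.3869 -0.006 ] -157.2 z [-0.0908  0.2315 -0.9686] 111.4
{'base': array([ 0.613 , -0.0421,  0.1436]), 'u': array([ 0.3734, -0.9181,  0.1329]), 'lip': array([ 0.6462, -0.1237,  0.1262]), 'baselow': array([ 0.6145, -0.0457,  0.1149]), 'elev': np.float64(7.6353749713590044)}
-54 units [-0.05, 0.02, -0.17, -0.05, -0.02, 0.02]
-48 units [-0.05, 0.02, -0.34, 1.06, 0.44, 0.03]
-42 units [-0.05, 0.02, -0.43, 2.17, 0.91, 0.04]
-36 units [-0.05, 0.01, -0.4, 3.27, 1.37, 0.05]
-30 units [-0.04, -0.01, -0.33, 4.38, 1.84, 0.07]
-24 units [-0.03, -0.04, -0.25, 5.48, 2.3, 0.08]
-18 units [-0.02, -0.07, -0.18, 6.59, 2.77, 0.09]
-12 units [-0.01, -0.11, -0.11, 7.7, 3.23, 0.1]
-6 units [0.01, -0.16, -0.05, 8.8, 3.7, 0.11]
```

View pics/w28.png

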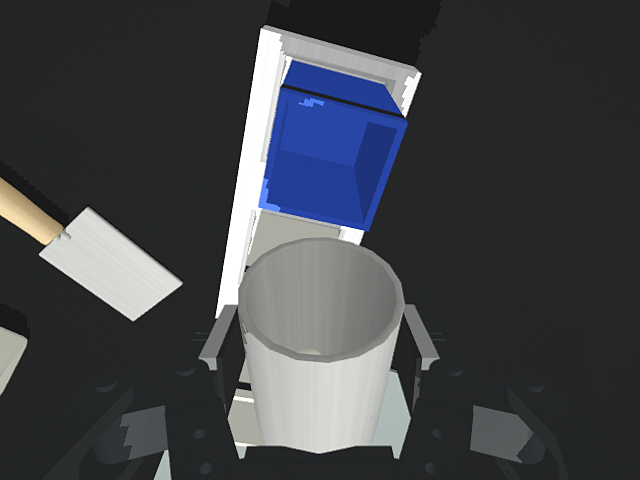

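View pics/s28c.png

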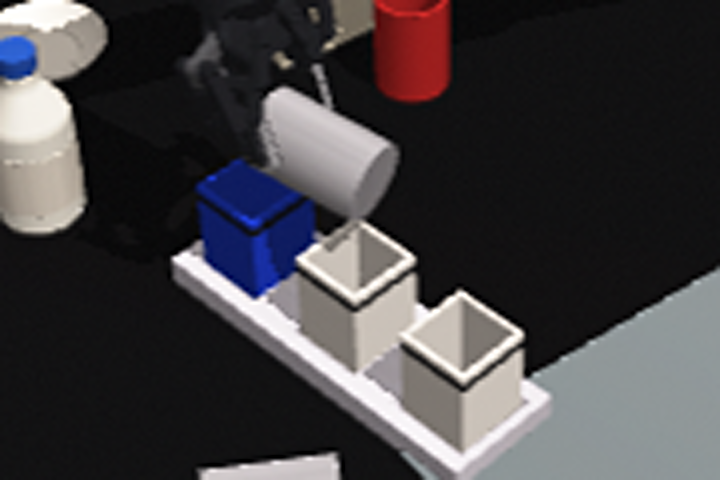

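```bash
python3 - <<'E'
from pour import *
s=dict(tool_pos=np.array([.6356,-.0951,.1226]),eef_rot=np.array([-2.484,1.65,.309]))
i=info(s["tool_pos"],R.from_rotvec(s["eef_rot"]))
print("lip pred px",proj("wrist",i["lip"],s),"upper",proj("wrist",2*(i["base"]+.085*i["u"])-i["lip"],s))
print(onz("wrist",[(321,239)],i["lip"][2],s))
q=onz("wrist",[(282,88),(406,120),(370,230),(262,207)],.088,s);print(q,q.mean(0))
E
```

```text
lip pred px [[323.0704 241.5718]] upper [[323.4602 370.1901]]
[[ 0.6474 -0.1245  0.1262]]
[[ 0.6815 -0.1638  0.088 ]
 [ 0.628  -0.172   0.088 ]
 [ 0.6177 -0.1169  0.088 ]
 [ 0.6715 -0.1082  0.088 ]] [ 0.6497 -0.1402  0.088 ]
```

Emit:
carry_out(
  targets=[-0.08,0.02,-0.2,0,0,0,1,-0.08,0.02,-0.34,1.06,0.44,0.03,1,-0.08,0.02,-0.43,2.17,0.9,0.04,1,-0.08,0.01,-0.4,3.27,1.37,0.05,1,-0.07,-0.01,-0.33,4.38,1.84,0.07,1,-0.06,-0.04,-0.25,5.48,2.3,0.08,1,-0.05,-0.07,-0.18,6.59,2.77,0.09,1,-0.04,-0.11,-0.11,7.7,3.23,0.1,1,-0.02,-0.16,-0.05,8.8,3.7,0.1,1,-0.02,-0.16,-0.05,8.8,3.7,0.1,1,-0.02,-0.16,-0.05,8.8,3.7,0.1,1,-0.02,-0.16,-0.05,8.8,3.7,0.1,1],
)

```text
t: 58.87
tool_pos: [0.6373, -0.1031, 0.1243]
eef_rot: [-1.913, 1.263, 1.134]
contact_force: [0.5, 0.1, -1.6]
opening: 0.0556
```

```bash
python3 st.py; python3 - <<'E'
from pour import *
s=arm.get_state();i=info(s["tool_pos"],R.from_rotvec(s["eef_rot"]));print(i)
im=snap('wrist','w29');sc=snap('scene','s29')
cv2.imwrite('pics/s29c.png',cv2.resize(sc[160:320,180:400],None,fx=3.5,fy=3.5,interpolation=cv2.INTER_CUBIC))
E
```

```text
t 58.87 q [ 0.2376  1.0436  0.3496  1.1333 -0.8946  1.9663 -2.0795] pos [ 0.6373 -0.1031  0.1243] open 0.0556 F [ 0.5336  0.1071 -1.5915]
x [ 0.1924 -0.433  -0.8806] -66.0 y [-0.9219 -0.3873 -0.0109] -157.2 z [-0.3363  0.8139 -0.4737] 112.5
{'base': array([ 0.6274, -0.0817,  0.181 ]), 'u': array([ 0.2951, -0.7106, -0.6387]), 'lip': array([ 0.6454, -0.125 ,  0.1044]), 'baselow': array([ 0.6203, -0.0646,  0.1586]), 'elev': np.float64(-39.69438427823424)}
```

View pics/w29.png

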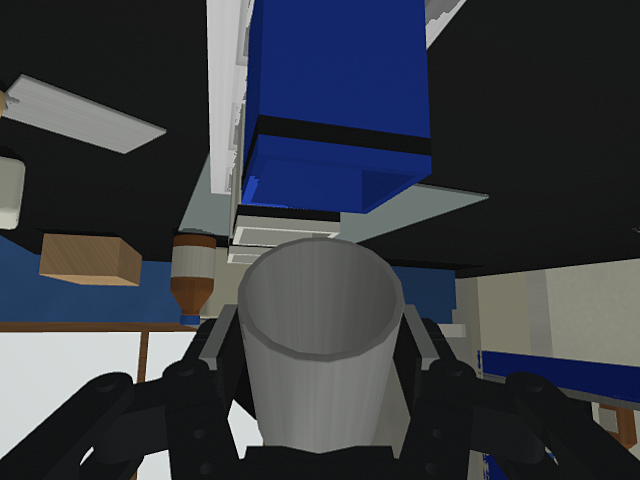

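View pics/s29c.png

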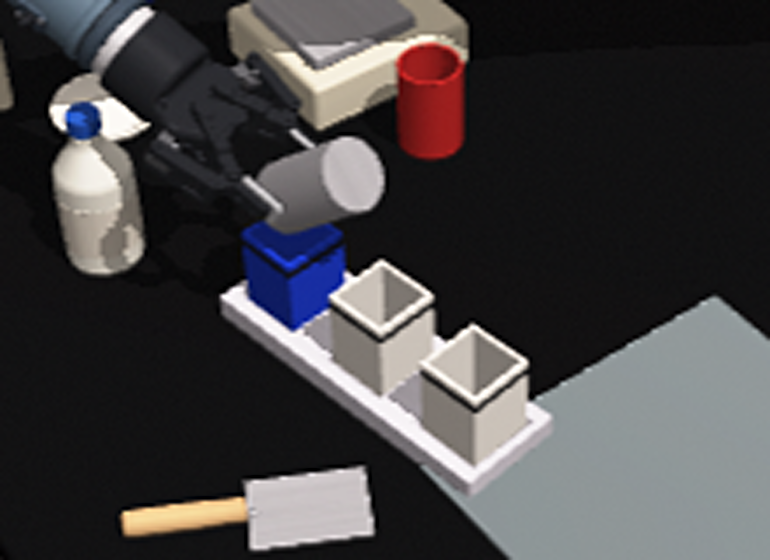

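The wrist view shows the beaker interior empty and no ball on the bench. I'll raise, pitch back, and look into the jar.

Emit:
carry_out(
  targets=[0,0,0.2,0,0,0,1,0,0,0.6,-0.8,-0.34,0,1,0,0,1.2,-1.9,-0.8,0,1,0,0,2,-3,-1.26,0,1,-0.2,0.3,2.8,-4.1,-1.72,0,1,-0.4,0.6,3.6,-5.2,-2.2,0,1,-0.6,0.9,4.4,-6.3,-2.65,0,1,-0.6,1.2,4.8,-7.4,-3.1,0,1,-0.6,1.2,4.8,-8.5,-3.6,0,1,-0.6,1.2,4.8,-8.8,-3.7,0,1,-0.6,1.2,4.8,-8.8,-3.7,0,1,-0.6,1.2,4.8,-8.8,-3.7,0,1],
)

```text
t: 59.97
tool_pos: [0.6125, -0.0532, 0.3172]
eef_rot: [-2.498, 1.64, 0.303]
contact_force: [-0.3, 0.0, -2.3]
opening: 0.0556
```

```bash
python3 st.py; python3 - <<'E'
from pour import *
im=snap('wrist','w30');sc=snap('scene','s30');sd=snap('side','d30')
cv2.imwrite('pics/s30c.png',cv2.resize(np.vstack([sc[160:320,180:400],sd[160:320,220:440]]),None,fx=1.8,fy=1.8,interpolation=cv2.INTER_CUBIC))
E
```

```text
t 59.97 q [-0.2791  0.3655  0.5533  1.4772 -0.3839  1.5095 -2.4195] pos [ 0.6125 -0.0532  0.3172] open 0.0556 F [-0.2971  0.0493 -2.3112]
x [ 0.3866 -0.8899 -0.242 ] -66.5 y [-0.9177 -0.3973 -0.0048] -156.6 z [-0.0918  0.2239 -0.9703] 112.3
```

View pics/w30.png

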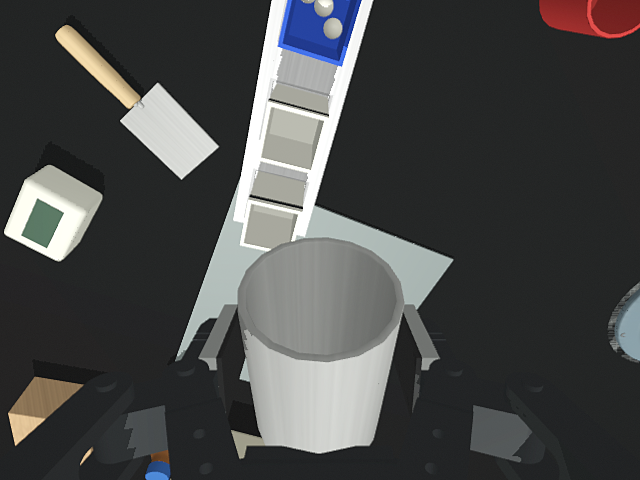

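View pics/s30c.png

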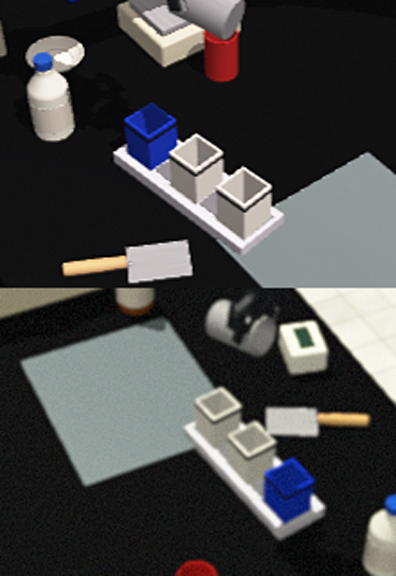

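Three balls are in the blue jar (at (308,0), (323,6) and (333,28)) and the beaker is empty. I'll retrace the path back to the mat.

```bash
python3 - <<'E'
from pour import *
for k in range(22,-1,-2):
    f=k/24;print(k,units(np.array([.60,-.06,.3]),orient(-48+51*f,180*f,-54)).tolist())
E
```

```text
22 [-0.32, -0.09, -0.38, 0.28, -0.77, 2.01]
20 [-0.32, -0.09, -0.38, 0.46, -1.46, 4.07]
18 [-0.32, -0.09, -0.38, 0.59, -2.16, 6.14]
16 [-0.32, -0.09, -0.38, 0.66, -2.84, 8.21]
14 [-0.32, -0.09, -0.38, 0.68, -3.51, 10.29]
12 [-0.32, -0.09, -0.38, 0.65, -4.16, 12.38]
10 [-0.32, -0.09, -0.38, 0.56, -4.76, 14.48]
8 [-0.32, -0.09, -0.38, 0.43, -5.32, 16.59]
6 [-0.32, -0.09, -0.38, 0.25, -5.83, 18.71]
4 [-0.32, -0.09, -0.38, 0.04, -6.27, 20.84]
2 [-0.32, -0.09, -0.38, -0.2, -6.64, 22.99]
0 [-0.32, -0.09, -0.38, -0.47, -6.92, 25.15]
```

Emit:
carry_out(
  targets=[-0.1,-0.05,-0.1,0.2,-0.55,1.35,1,-0.2,-0.09,-0.2,0.36,-1.05,2.7,1,-0.32,-0.09,-0.3,0.47,-1.5,4.1,1,-0.32,-0.09,-0.38,0.56,-1.97,5.5,1,-0.32,-0.09,-0.38,0.62,-2.45,6.9,1,-0.32,-0.09,-0.38,0.66,-2.9,8.3,1,-0.32,-0.09,-0.38,0.68,-3.35,9.7,1,-0.32,-0.09,-0.38,0.67,-3.8,11.1,1,-0.32,-0.09,-0.38,0.64,-4.22,12.5,1,-0.32,-0.09,-0.38,0.58,-4.62,13.9,1,-0.32,-0.09,-0.38,0.51,-5,15.3,1,-0.32,-0.09,-0.38,0.43,-5.32,16.6,1],
)

```text
t: 61.12
tool_pos: [0.5992, -0.0626, 0.2979]
eef_rot: [-2.878, -0.451, -0.129]
contact_force: [-0.2, 0.2, -1.0]
opening: 0.0557
```

```bash
python3 st.py; python3 - <<'E'
from pour import *
A=np.array([.60,-.06,.3])
for k in (6,4,2,0):
    f=k/24;print(k,units(A,orient(-48+51*f,180*f,-54)).tolist())
E=np.array([.4335,.3329,.258])
for k in range(1,9):
    f=k/8;print(k,units(A+(E-A)*f,orient(-48*(1-f),0,-54*(1-f))).tolist())
E
```

```text
t 61.12 q [-0.1212  0.232   0.35    1.6445 -0.3347  1.2948 -0.9455] pos [ 0.5992 -0.0626  0.2979] open 0.0557 F [-0.2113  0.2336 -0.9563]
x [0.949  0.2912 0.1209] 17.1 y [ 0.3111 -0.9274 -0.2076] -71.5 z [ 0.0517  0.2346 -0.9707] 77.6
6 [0.02, 0.07, 0.05, -0.2, -0.8, 2.27]
4 [0.02, 0.07, 0.05, -0.44, -1.48, 4.34]
2 [0.02, 0.07, 0.05, -0.73, -2.12, 6.4]
0 [0.02, 0.07, 0.05, -1.06, -2.73, 8.48]
1 [-0.5, 1.29, -0.08, 0.04, -3.8, 9.5]
2 [-1.02, 2.52, -0.21, 1.25, -4.77, 10.49]
3 [-1.54, 3.75, -0.34, 2.59, -5.64, 11.43]
4 [-2.06, 4.98, -0.47, 4.04, -6.38, 12.32]
5 [-2.58, 6.2, -0.6, 5.59, -7.0, 13.15]
6 [-3.1, 7.43, -0.73, 7.25, -7.48, 13.9]
7 [-3.62, 8.66, -0.87, 8.99, -7.8, 14.56]
8 [-4.14, 9.89, -1.0, 10.81, -7.97, 15.13]
```

Emit:
carry_out(
  targets=[0,0,0,-0.1,-0.5,1.4,1,0,0,0,-0.25,-0.98,2.8,1,0,0,0,-0.43,-1.45,4.2,1,0,0,0,-0.6,-1.9,5.6,1,0,0,0,-0.83,-2.3,7,1,0,0,0,-1.06,-2.73,8.48,1,-0.25,0.65,0,-0.5,-3.3,9,1,-0.5,1.3,-0.08,0,-3.8,9.5,1,-0.76,1.9,-0.15,0.65,-4.3,10,1,-1,2.5,-0.2,1.25,-4.77,10.5,1,-1.28,3.1,-0.27,1.9,-5.2,11,1,-1.54,3.75,-0.34,2.6,-5.64,11.4,1],
)

```text
t: 62.12
tool_pos: [0.5372, 0.0852, 0.2829]
eef_rot: [-2.066, -1.722, -0.646]
contact_force: [0.1, -1.0, -2.5]
opening: 0.0556
```

```bash
python3 st.py; python3 - <<'E'
from pour import *
s=arm.get_state()
A=np.array([.60,-.06,.3]);E=np.array([.4335,.3329,.258])
for k in range(4,9):
    f=k/8;print(k,units(A+(E-A)*f,orient(-48*(1-f),0,-54*(1-f))).tolist())
E
```

```text
t 62.12 q [-0.0407  0.1033  0.1828  1.9191 -0.6776  1.1806  0.2455] pos [0.5372 0.0852 0.2829] open 0.0556 F [ 0.1274 -0.999  -2.5263]
x [0.1464 0.8119 0.5651] 79.8 y [ 0.9833 -0.182   0.0067] -10.5 z [ 0.1083  0.5547 -0.825 ] 79.0
4 [-0.51, 1.28, -0.1, 1.3, -0.21, 1.27]
5 [-1.03, 2.51, -0.23, 2.66, -0.24, 2.48]
6 [-1.55, 3.74, -0.36, 4.03, -0.13, 3.66]
7 [-2.07, 4.96, -0.49, 5.4, 0.12, 4.82]
8 [-2.59, 6.19, -0.62, 6.77, 0.52, 5.94]
```

Emit:
carry_out(
  targets=[-0.3,0.65,-0.05,0.65,-0.1,0.65,1,-0.51,1.28,-0.1,1.3,-0.21,1.27,1,-0.77,1.9,-0.17,2,-0.23,1.9,1,-1.03,2.5,-0.23,2.66,-0.24,2.48,1,-1.3,3.1,-0.3,3.35,-0.2,3.1,1,-1.55,3.74,-0.36,4.03,-0.13,3.66,1,-1.8,4.35,-0.42,4.7,0,4.25,1,-2.07,4.96,-0.49,5.4,0.12,4.82,1,-2.33,5.6,-0.55,6.1,0.3,5.4,1,-2.59,6.19,-0.62,6.77,0.52,5.94,1,-2.59,6.19,-0.62,6.77,0.52,5.94,1,-2.59,6.19,-0.62,6.77,0.52,5.94,1],
)

```text
t: 63.12
tool_pos: [0.4338, 0.3319, 0.2553]
eef_rot: [-1.174, -1.673, -0.797]
contact_force: [-0.1, -0.7, -1.9]
opening: 0.0561
```

```bash
python3 st.py; python3 - <<'E'
from pour import *
s=arm.get_state();Ro=R.from_rotvec(s["eef_rot"]);i=info(s["tool_pos"],Ro);print(i)
print(units(np.array([.4335,.3329,.06]),orient(0,0,0)))
snap('wrist','w31')
E
```

```text
t 63.12 q [-0.1018  0.4026 -0.032   1.9779 -1.1468  1.425   0.8227] pos [0.4338 0.3319 0.2553] open 0.0561 F [-0.1474 -0.6597 -1.8957]
x [-0.1302  0.3513  0.9272] 110.3 y [0.9413 0.3376 0.0042] 19.7 z [-0.3115  0.8733 -0.3746] 109.6
{'base': array([0.4439, 0.3052, 0.2009]), 'u': array([0.0057, 0.0015, 1.    ]), 'lip': array([0.4725, 0.3125, 0.2858]), 'baselow': array([0.472 , 0.3124, 0.2008]), 'elev': np.float64(89.66064999378933)}
[-0.01  0.02 -4.88  0.02 -0.07  0.02]
```

View pics/w31.png

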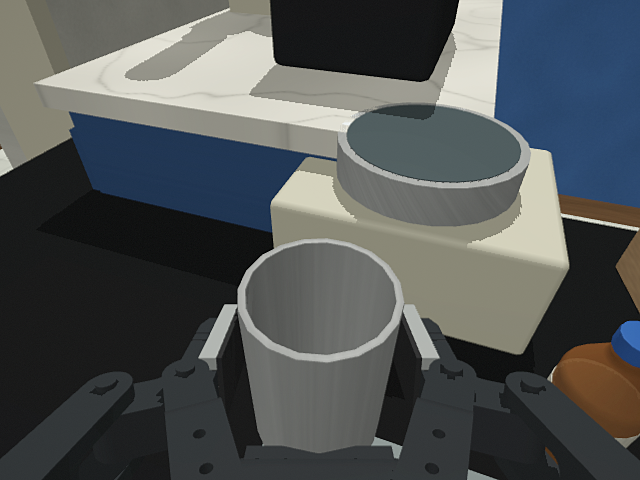

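Emit:
carry_out(
  targets=[0,0,-0.8,0,0,0,1,0,0,-1.7,0,0,0,1,0,0,-2.6,0,0,0,1,0,0,-3.5,0,0,0,1,0,0,-4.3,0,0,0,1,0,0,-4.8,0,0,0,1,0,0,-4.88,0,0,0,1,0,0,-4.88,0,0,0,1,0,0,-4.88,0,0,0,1],
)

```text
t: 63.92
tool_pos: [0.4371, 0.3299, 0.0617]
eef_rot: [-1.179, -1.676, -0.803]
contact_force: [0.7, 0.5, -2.9]
opening: 0.0557
```

```bash
python3 st.py
```

```text
t 63.92 q [-0.0886  0.7603 -0.0418  1.9658 -1.2023  1.2784  1.1488] pos [0.4371 0.3299 0.0617] open 0.0557 F [ 0.655   0.5484 -2.8756]
x [-0.1329  0.3531  0.9261] 110.6 y [0.9431 0.3325 0.0085] 19.4 z [-0.3049  0.8745 -0.3772] 109.2
```

Emit:
carry_out(
  targets=[0,0,-0.08,0,0,0,1,0,0,-0.08,0,0,0,1,0,0,-0.08,0,0,0,0.3,0,0,-0.08,0,0,0,-0.5,0,0,-0.08,0,0,0,-1,0,0,-0.08,0,0,0,-1,0.25,-0.7,0.2,0,0,0,-1,0.5,-1.4,0.55,0,0,0,-1,0.75,-2.1,0.9,0,0,0,-1,0.9,-2.6,1.5,0,0,0,-1,0.9,-2.6,2.3,0,0,0,-1,0.9,-2.6,2.8,0,0,0,-1],
)

```text
t: 64.92
tool_pos: [0.4751, 0.224, 0.1762]
eef_rot: [-1.181, -1.675, -0.807]
contact_force: [1.0, 0.9, 0.3]
opening: 0.0857
```

```bash
python3 st.py; python3 -c "
from h import *
snap('wrist','w32')"
```

```text
t 64.92 q [ 0.0175  0.5921  0.0595  1.895  -1.0497  1.5127  0.9969] pos [0.4751 0.224  0.1762] open 0.0857 F [0.9976 0.8693 0.2783]
x [-0.1336  0.3532  0.9259] 110.7 y [0.9443 0.329  0.0108] 19.2 z [-0.3008  0.8758 -0.3775] 109.0
```

View pics/w32.png

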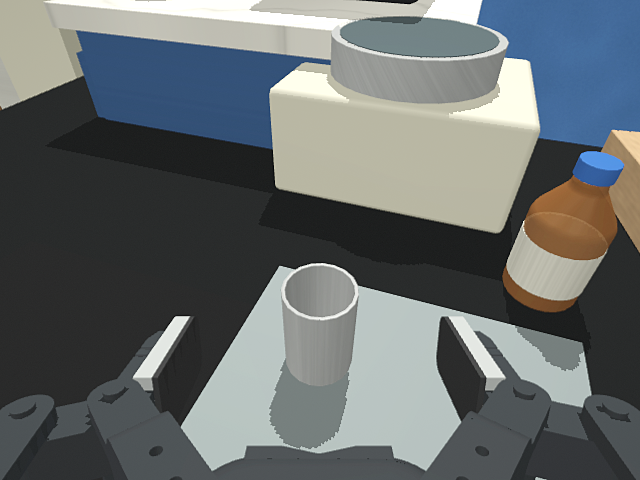

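The beaker stands upright on the mat, rim centre about (320,292). Now I bring the tool vertical and re-measure.

Emit:
carry_out(
  targets=[0,0,0,-1.3,-0.45,0,-1,0,0,0,-2.6,-0.9,0,-1,0,0,0.1,-3.9,-1.36,0,-1,0,0,0.2,-5.2,-1.8,0,-1,0,0,0.2,-6.5,-2.26,0,-1,0,0,0.2,-7.8,-2.7,0,-1,0,0,0.2,-9.1,-3.17,0,-1,0,0,0.2,-10.4,-3.6,0,-1,0,0,0.2,-11.7,-4.08,0,-1,0,0,0.2,-12.75,-4.44,0,-1,0,0,0.2,-12.75,-4.44,0,-1,0,0,0.2,-12.75,-4.44,0,-1],
)

```text
t: 65.97
tool_pos: [0.4742, 0.2279, 0.1879]
eef_rot: [-1.788, -2.577, -0.012]
contact_force: [0.3, -0.7, -0.6]
opening: 0.0853
```

```bash
python3 st.py; python3 -c "
from h import *
snap('wrist','w33')"
```

```text
t 65.97 q [-0.6131  0.1665  0.1009  1.9225 -0.0283  1.0491 -0.1419] pos [0.4742 0.2279 0.1879] open 0.0853 F [ 0.2749 -0.6545 -0.6112]
x [-0.3502  0.9366  0.0085] 110.5 y [0.9367 0.3502 0.0032] 20.5 z [ 0.0001  0.0091 -1.    ] 89.7
```

View pics/w33.png

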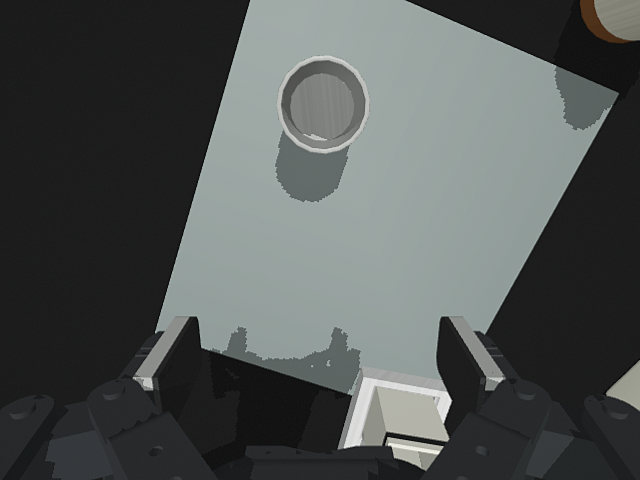

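The beaker is empty. Its rim circle is centred at (323,104), radius about 46 px.

```bash
python3 - <<'E'
from h import *
s=dict(tool_pos=np.array([.4742,.2279,.1879]),eef_rot=np.array([-1.788,-2.577,-.012]))
P=onz("wrist",[(277,103),(369.5,105),(323,55.5),(323,153)],.089,s);print((P[0]+P[1])/2,(P[2]+P[3])/2,np.linalg.norm(P[0]-P[1]),np.linalg.norm(P[2]-P[3]),arm.get_state()["tool_pos"])
E
```

```text
[0.4489 0.3057 0.089 ] [0.4491 0.3046 0.089 ] 0.05697564141745787 0.05704086789480022 [0.4751 0.2255 0.1876]
```

Emit:
carry_out(
  targets=[-0.3,1,0,0,0,0,-1,-0.67,1.97,0,0,0,0,-1,-0.67,1.97,0,0,0,0,-1,-0.67,1.97,-0.8,0,0,0,-1,-0.67,1.97,-1.7,0,0,0,-1,-0.67,1.97,-2.6,0,0,0,-1,-0.67,1.97,-3.3,0,0,0,-1,-0.67,1.97,-3.55,0,0,0,-1,-0.67,1.97,-3.55,0,0,0,-1,-0.67,1.97,-3.55,0,0,0,0.4,-0.67,1.97,-3.55,0,0,0,1,-0.67,1.97,-3.55,0,0,0,1],
)

```text
t: 67.02
tool_pos: [0.4503, 0.3052, 0.0486]
eef_rot: [-1.796, -2.573, -0.016]
contact_force: [-1.1, -0.5, 1.7]
opening: 0.0561
```

Emit:
carry_out(
  targets=[0,0,0,0,0,0,1,0,0,0,0,0,0,1,0,0,0,0,0,0,1],
)

```text
t: 67.27
tool_pos: [0.4511, 0.3058, 0.0498]
eef_rot: [-1.796, -2.574, -0.02]
contact_force: [0.1, -0.2, -2.0]
opening: 0.0558
```

```bash
python3 st.py
```

```text
t 67.27 q [-0.701   0.3814  0.0392  1.9805 -0.0307  0.7689 -0.2905] pos [0.4511 0.3058 0.0498] open 0.0558 F [ 0.0798 -0.1921 -1.9511]
x [-0.345   0.9385  0.0099] 110.2 y [0.9386 0.345  0.0086] 20.2 z [ 0.0046  0.0123 -0.9999] 69.3
```

Emit:
carry_out(
  targets=[0,0,0.8,0,0,0,1,0,0,1.7,0,0,0,1,0,-0.3,2.6,0,0,0,1,0,-1,3.5,0,0,-0.3,1,0,-1.9,4.3,0,0,-0.6,1,0,-2.8,4.6,0,0,-0.9,1,0,-3.7,4.6,0,0,-1.2,1,0,-4.6,4.6,0,0,-1.5,1,0,-5.5,4.6,0,0,-1.8,1,0,-6.4,4.6,0,0,-2.1,1,0,-7.3,4.6,0,0,-2.4,1,0,-8.2,4.6,0,0,-2.4,1],
)

```text
t: 68.27
tool_pos: [0.4503, -0.0238, 0.2338]
eef_rot: [-2.057, -2.372, -0.022]
contact_force: [0.8, -0.6, -1.8]
opening: 0.0561
```

```bash
python3 st.py
```

```text
t 68.27 q [-0.3797 -0.0468  0.3431  2.0429  0.0048  1.1349  0.1033] pos [ 0.4503 -0.0238  0.2338] open 0.0561 F [ 0.7803 -0.5861 -1.8476]
x [-0.1418  0.9898  0.0105] 98.2 y [0.9899 0.1417 0.0091] 8.1 z [ 0.0075  0.0117 -0.9999] 57.1
```

Emit:
carry_out(
  targets=[0,-1,0,0,0,0,1,0,-2,0,0,0,0,1,0,-3,0,0,0,0,1,-0.1,-4,0,0,0,0,1,-0.15,-5,0,0,0,0,1,-0.15,-6,0,0,0,0,1,-0.15,-7,0,0,0,0,1,-0.15,-8,0,0,0,0,1,-0.15,-8.7,0,0,0,0,1,-0.15,-9.1,0,0,0,0,1,-0.15,-9.1,0,0,0,0,1,-0.15,-9.1,0,0,0,0,1],
)

```text
t: 69.27
tool_pos: [0.4434, -0.3886, 0.2335]
eef_rot: [-2.059, -2.369, -0.021]
contact_force: [-0.3, 0.2, -2.1]
opening: 0.0562
```

```bash
python3 st.py; python3 -c "
from h import *
snap('wrist','w34')"
```

```text
t 69.27 q [ 0.0841  0.2917  0.6901  1.7439 -0.2136  1.1817  0.9754] pos [ 0.4434 -0.3886  0.2335] open 0.0562 F [-0.3145  0.1896 -2.0657]
x [-0.1393  0.9902  0.011 ] 98.0 y [0.9902 0.1392 0.0082] 8.0 z [ 0.0066  0.012  -0.9999] 61.4
```

View pics/w34.png

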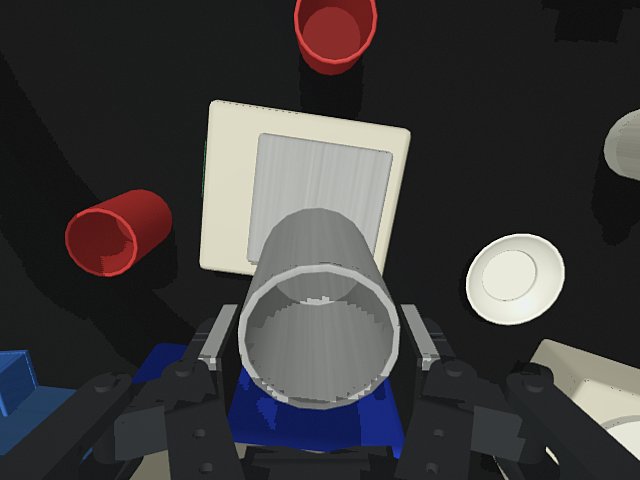

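Emit:
carry_out(
  targets=[0,0,-0.7,0,0,0,1,0,0,-1.5,0,0,0,1,0,0,-2.3,0,0,0,1,0,0,-2.8,0,0,0,1,0,0,-3.05,0,0,0,1,0,0,-3.05,0,0,0,1,0,0,-3.05,0,0,0,1,0,0,-3.05,0,0,0,1],
)

```text
t: 69.98
tool_pos: [0.4454, -0.386, 0.1121]
eef_rot: [-2.054, -2.374, -0.025]
contact_force: [-0.3, 0.0, -2.1]
opening: 0.0563
```

```bash
python3 st.py
```

```text
t 69.98 q [ 0.1401  0.433   0.6324  1.8521 -0.3268  0.9608  1.0638] pos [ 0.4454 -0.386   0.1121] open 0.0563 F [-0.3173  0.0128 -2.1118]
x [-0.1438  0.9895  0.0119] 98.3 y [0.9896 0.1437 0.0104] 8.3 z [ 0.0086  0.0133 -0.9999] 57.1
```

Emit:
carry_out(
  targets=[0,0,-0.06,0,0,0,1,0,0,-0.09,0,0,0,1,0,0,-0.09,0,0,0,1],
)

```text
t: 70.23
tool_pos: [0.4466, -0.3859, 0.1096]
eef_rot: [-2.054, -2.376, -0.027]
contact_force: [-0.3, 0.8, 2.5]
opening: 0.056
```

```bash
python3 st.py
```

```text
t 70.23 q [ 0.1417  0.4367  0.6301  1.8531 -0.3313  0.9553  1.0668] pos [ 0.4466 -0.3859  0.1096] open 0.056 F [-0.3029  0.8062  2.4676]
x [-0.1444  0.9895  0.0116] 98.3 y [0.9895 0.1442 0.0125] 8.3 z [ 0.0107  0.0133 -0.9999] 51.2
```

Contact: force +2.5 N at the expected height. Release and withdraw upward, then move clear.

Emit:
carry_out(
  targets=[0,0,0,0,0,0,0.4,0,0,0,0,0,0,-0.2,0,0,0,0,0,0,-1,0,0,0,0,0,0,-1,0,0,0,0,0,0,-1,0,0,0.6,0,0,0,-1,0,0,1.4,0,0,0,-1,0,0,2.3,0,0,0,-1,0,0,3.2,0,0,0,-1,0,0,4,0,0,0,-1,0,0.6,4.6,0,0,0,-1,0,1.4,5,0,0,0,-1],
)

```text
t: 71.23
tool_pos: [0.4462, -0.3342, 0.3135]
eef_rot: [2.06, 2.364, 0.025]
contact_force: [0.1, 0.8, 0.6]
opening: 0.0855
```

Emit:
carry_out(
  targets=[0,1,0,0,0,0,-1,0,2,0,0,0,0,-1,0,3,0,0,0,0,-1,0,4,0,0,0,0,-1,0,5,0,0,0,0,-1,0,5,0,0,0,0,-1,0,5,0,0,0,0,-1,0,5,0,0,0,0,-1],
)

```text
t: 71.9
tool_pos: [0.4461, -0.1348, 0.3137]
eef_rot: [2.059, 2.363, 0.025]
contact_force: [-0.4, -0.8, -0.4]
opening: 0.0856
```

```bash
python3 st.py; python3 - <<'E'
from h import *
snap('wrist','w35');sc=snap('scene','s35');sd=snap('side','d35')
cv2.imwrite('pics/s35c.png',cv2.resize(sc[100:320,170:400],None,fx=2.6,fy=2.6,interpolation=cv2.INTER_CUBIC))
cv2.imwrite('pics/d35c.png',cv2.resize(sd[180:420,240:480],None,fx=2.4,fy=2.4,interpolation=cv2.INTER_CUBIC))
E
```

```text
t 71.9 q [-0.2877 -0.0946  0.4733  1.9112  0.0343  1.3007  0.3125] pos [ 0.4461 -0.1348  0.3137] open 0.0856 F [-0.3956 -0.832  -0.4131]
x [-0.1369  0.9906  0.0051] 97.9 y [0.9905 0.1368 0.0165] 7.9 z [ 0.0157  0.0073 -0.9999] 25.0
```

View pics/s35c.png

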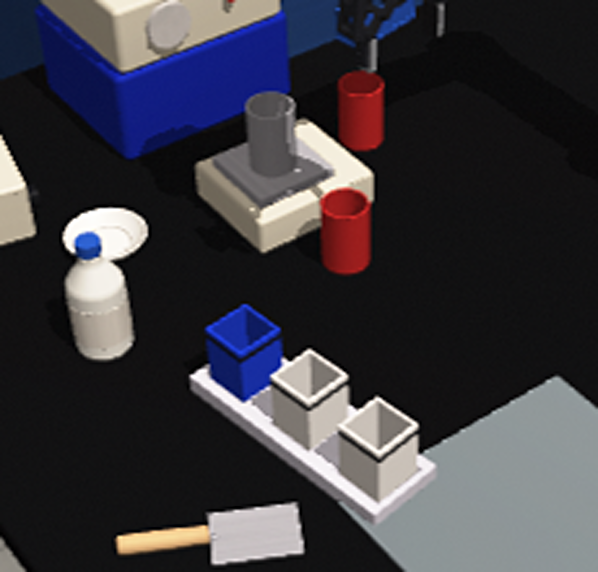

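View pics/d35c.png

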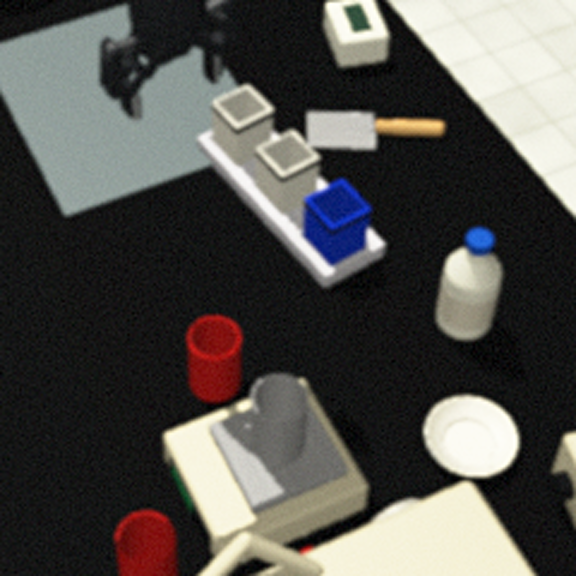

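View pics/w35.png

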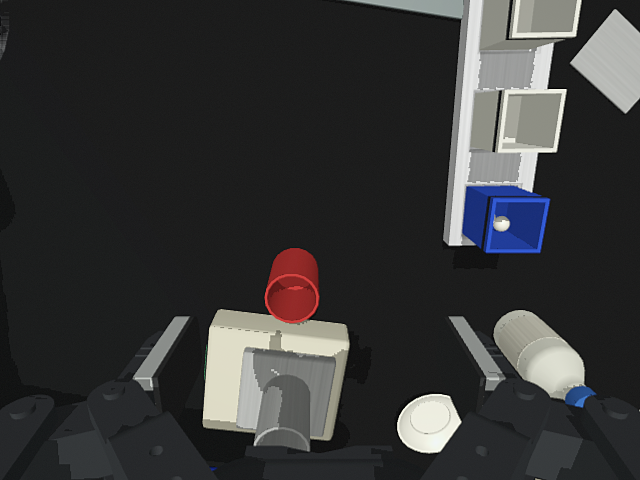

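Everything is in place: jars level, beaker upright on the pan, red cups and bystanders apparently where they were, and the robot clear. I'll hand in.

```bash
python3 -c "
from plant import arm
print(arm.sign_off(), arm.get_state()['t'])"
```

```text
the job is handed in; nothing more can be done
the job is handed in; nothing more can be done
```

The job is done and handed in at about 72 s of the 210 s. I turned all three jars mouth-up and seated them in the carrier: blue in pocket 0, the whites in pockets 1 and 2. I then poured the three ceramic balls into the blue jar and stood the empty beaker back upright on the balance pan.

**What the last checks showed**
- **Jars:** each one went down to within about 1 mm of the depth expected for full seating. In the final scene and side views all three stand level.
- **Balls:** I counted three in the beaker before pouring and three in the blue jar after it. The last wrist picture showed only one, because the jar wall hides the others from that angle. The beaker was seen empty after the pour.
- **Beaker:** upright, about 2–3 mm off the pan centre, released at the height where it touched the pan.
- **Everything else:** the bottles, spatula, dish and red cups look unmoved in the pictures, though I did not measure them. The wrist force stayed around 7 N or less at the end of every move.

**What went wrong or disagreed**
- My first side grip on the beaker caught it behind its axis (49.6 mm opening instead of about 56). I opened and gripped it again further forward.
- Blue's position measured from the wrist camera just before the pour differed from its placed position by about 2.5 mm, so I aimed between the two.
- The wrist joint (joint 6) reached 1.966 rad at the steepest pour angle, against its limit of 1.97, but did not pass it.

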